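Unlatch the fastener case and set its bins out on the sloped rack

ROBOT

A 7-joint arm with a two-finger parallel gripper is mounted at the origin on the work surface. World frame = base frame: x ahead of the robot, y to its left, z up, the work surface at z = 0. Lengths are in m, angles in rad, forces in N, time in s.
With the tool pointing down it reaches from about 0.425 to 1.025 m from the base axis. Payload 3.6 kg.
Tool frame: the origin (TCP) lies on the centre line of the jaws, within the pads' length; the fingertips stand 25 mm ahead of it and the grasp point (between the pads) lies 6 mm ahead of it (manip.nose_length is the distance from the TCP to the fingertips, in m); z points along the fingers, y is the direction in which the jaws open and shut (so a half turn about z gives the same grasp; the last joint's range is limited). The gripper opens to 85 mm and grips with 20 to 120 N. Pads are 22 mm wide; open, the fingers measure 114 mm over their backs; the gripper's body (76 mm by 85 mm) begins 54 mm behind the grasp point. The pads swing forward as they close: fully open they stand 13 mm farther back than shut.
Start: joints at [1.008, 0.591, 0.048, 1.609, -0.033, 0.943, -0.034], TCP at [0.328, -0.647, 0.256] pointing down, gripper open.
Joint ranges: [-2.69, 2.69], [-0.47, 2.24], [-1.27, 1.36], [0.19, 2.51], [-1.53, 4.68], [0.08, 2.07], [-3.09, 3.09]. Speed limits (rad/s): [2.57, 2.57, 3.14, 3.14, 3.14, 3.14, 3.14].

INTERFACE

Orientations are given as a rotation vector (axis times angle).
In Python, from rig import manip gives the robot as it stands.
- The arm moves only by the tool jog_arm, never from a script. Its argument "increments" is a list of rows, each an object of numbers: "x", "y", "z": the shift along the tool's x, y, z in m; "rx", "ry", "rz": the turn, a rotation vector about the tool's x, y, z in degrees; "grip": the finger opening in m, from 0 to 0.0854. In form: [{"x": .., "y": .., "z": .., "rx": .., "ry": .., "rz": .., "grip": ..}, ...]. A call has 1 to 5 rows; each row shifts and turns the commanded pose from where the row before left it, along the tool's axes as they then stand; what a row does not reach is not made up. A row lasts 1/10 s, in which the tool goes at most 50 mm and 8.59 degrees, less where a joint would pass 70% of its speed; a pose out of reach is approached as far as the arm can. A call with a gripper value outside its range is refused whole. The fingers move at their own pace and stop on an object; the grip force is fixed at half the most. Time passes only in rows, so rows that do not move let the fingers close. It gives the time, the measured TCP pose, the force and the opening at its end, in the units of the state.
- manip.observe(): the state, without advancing time (a new reading comes with each control period).
- manip.snapshot(name): name is "scene" or "side" or "wrist"; returns a dict with "pixels" (480x640x3 uint8, red, green, blue), "fx", "fy", "cx", "cy" (pixels), "extrinsics" (4x4, takes a point from world to camera coordinates). Camera axes: x right, y up, looking along -z (the intrinsics and any distortion apply to the point x, -y, -z); pixel columns grow to the right and rows downward; lengths in m; the calibration is good to about 2 mm. A picture is of the moment at which its call begins. There is no depth.
- manip.finish_job(): hands the job in, once; it reports no verdict.
The state is a dict: "clock": time; "qpos": joint angles; "qd": joint speeds; "tau": joint torques, N m; "tcp_pos": TCP position; "orientation": TCP orientation; "contact_force": force on the tool from outside, world axes, zero at the start; "ft_torque": the same for the moment, N m; "width": finger opening in m.
Only numpy, scipy, OpenCV 4.12 (cv2) and the standard library are available. Lean on these libraries where they do the work, as an engineer would, in place of code of your own. Each camera call takes 0.05 s, during which the arm holds its last target.

TASK

Press down the sprung hook in the gap at the front of the fastener case to free its lid, and open the lid fully, right against its stop. Lift out every bin and set it upright in the sloped bench rack, sitting fully down on the shelf between the front lip, the back and the end cheeks, none stacked or leaning. Then shut the lid and press it down until the hook has caught it again, and leave the other things on the bench where they are.

Things in the scene. Friction and masses are not known exactly. Their poses are not given: they have to be found in the camera images.
- case: black fastener case with clear lid, fixed: 200 mm deep (x -105 front to +95 back), 332 wide (y), 90 high. Origin on the bench at mid width; its front (-x) faces the robot. In front of the lid is a flat band (x -105 to -35, top at 90) with a gap in its middle (x -99 to -35, y +-30) where the hook works. Spring pushers lift the freed lid a little.
- well (a point): middle of the floor of the well under the lid, 6 mm above the bench. The well is 114 mm (case x) by 320 mm (case y) and 78 mm deep, with a step 12 mm wide and 24 mm high along each end wall; the bins stand in it in one row along the case's y, their x about along the case's x.
- hook_plate (a point): middle of the top of the hook's ribbed grey thumb plate (42 mm along case x, 40 along y), in the gap of the front band, 17 mm below its top: press here, straight down. The gap leaves clear 60 mm (case y) by 45 mm (case x, 22 in front of this point, 23 behind it up to the hook's upright, which comes about 10 mm nearer when pressed).
- hook (a joint): turn of the hook (rad): 0 at rest, 0.45 fully pressed. Pressing the plate down tips the hook's steel nose forward off the lid's striker bar; from about 0.25 (plate 9 mm down, about 4 N) the lid is free and lifts. A spring brings the hook back.
- lid (a joint): lid angle (rad): 0 shut, 1.75 open against its stop. Stays open beyond about 1.5, falls shut below. Freed, it is lifted to about 0.13. To latch it, press down on its front or on the grab bar with about 15 N: the hook snaps over the striker and holds it below 0.015.
- lid_hinge (a point): middle of the lid's hinge line, which runs along the case's y at the back of the lid, 87 mm above the bench.
- lid_bar (a point): middle of the lid's grab bar: round, black, 12 mm thick, along the case's y, free for 90 mm between two posts. Lid shut: it lies 100 mm in front of the hinge line and 37 mm above it, 34 mm above the lid's top face, to be pinched from above. Lid open: it is behind the lid's outer face by 34 mm, 16 mm short of the lid's free edge.
- rack: grey sheet-steel bench rack, fixed, 326 mm wide (its y), low side towards the robot. Origin on the bench under the middle of its shelf, z up, -x to its front.
- rack_shelf: the rack's shelf, sloping 0.30 rad down to its front. Origin: centre of its upper face, 66 mm above the bench; z is its normal, x runs up the slope to the back, y along its width. Inside 90 mm (x) by 320 mm (y), with a front lip and back 26 mm high, end cheeks 30: five bins fit side by side, their 76 mm sides up the slope.
- bin_bolts: grey open bin of hexagon bolts (fixed in it, below the rim), 76 (x) x 52 (y) mm, 32 high, 0.16 kg. Across its middle an upright grip wall, 12 mm thick along y, 60 long along x, its top 74 mm above the underside: pinch it above the rim. Origin: centre of the underside, z up. The bins differ only in contents.
- bin_nuts: grey open bin of nuts (fixed in it, below the rim), 76 (x) x 52 (y) mm, 32 high, 0.16 kg. Across its middle an upright grip wall, 12 mm thick along y, 60 long along x, its top 74 mm above the underside: pinch it above the rim. Origin: centre of the underside, z up. The bins differ only in contents.
- bin_washers: grey open bin of flat washers (fixed in it, below the rim), 76 (x) x 52 (y) mm, 32 high, 0.16 kg. Across its middle an upright grip wall, 12 mm thick along y, 60 long along x, its top 74 mm above the underside: pinch it above the rim. Origin: centre of the underside, z up. The bins differ only in contents.
- bin_screws: grey open bin of small screws (fixed in it, below the rim), 76 (x) x 52 (y) mm, 32 high, 0.16 kg. Across its middle an upright grip wall, 12 mm thick along y, 60 long along x, its top 74 mm above the underside: pinch it above the rim. Origin: centre of the underside, z up. The bins differ only in contents.
- bin_sleeves: grey open bin of spacer sleeves (fixed in it, below the rim), 76 (x) x 52 (y) mm, 32 high, 0.16 kg. Across its middle an upright grip wall, 12 mm thick along y, 60 long along x, its top 74 mm above the underside: pinch it above the rim. Origin: centre of the underside, z up. The bins differ only in contents.
- tape: tape measure standing on the bench, 68 x 34 x 60 mm: leave it alone. Origin: centre of its underside.
- spanner: steel spanner lying on the bench: leave it alone. Origin: centre of its underside.
- jar: small jar with a steel lid, 56 mm across, 75 mm high: leave it alone. Origin: centre of its underside.

How it is judged:
On the way, in this order (a step that is already met when the one before it is completed fails the run):
1. the hook is pressed down off the striker of the shut lid (value of joint hook above 0.18 rad and value of joint lid below 0.3 rad), for 0.02 s.
2. the lid is open against its stop (value of joint lid above 1.7 rad), for 0.2 s.
3. every bin sits on the rack's shelf, with the lid still open (z of bin_bolts in the frame of rack_shelf between -0.004 and 0.007 m and x of bin_bolts in the frame of rack_shelf between -0.022 and 0.022 m and y of bin_bolts in the frame of rack_shelf between -0.138 and 0.138 m and angle between the z axis of each of bin_bolts, bin_nuts, bin_washers, bin_screws, bin_sleeves and the z axis of rack_shelf, either way round below 0.1 rad and angle between each of bin_bolts, bin_nuts, bin_washers, bin_screws, bin_sleeves's own z axis and vertical below 0.8 rad and z of bin_nuts in the frame of rack_shelf between -0.004 and 0.007 m and x of bin_nuts in the frame of rack_shelf between -0.022 and 0.022 m and y of bin_nuts in the frame of rack_shelf between -0.138 and 0.138 m and z of bin_washers in the frame of rack_shelf between -0.004 and 0.007 m and x of bin_washers in the frame of rack_shelf between -0.022 and 0.022 m and y of bin_washers in the frame of rack_shelf between -0.138 and 0.138 m and z of bin_screws in the frame of rack_shelf between -0.004 and 0.007 m and x of bin_screws in the frame of rack_shelf between -0.022 and 0.022 m and y of bin_screws in the frame of rack_shelf between -0.138 and 0.138 m and z of bin_sleeves in the frame of rack_shelf between -0.004 and 0.007 m and x of bin_sleeves in the frame of rack_shelf between -0.022 and 0.022 m and y of bin_sleeves in the frame of rack_shelf between -0.138 and 0.138 m and value of joint lid above 1.2 rad), for 0.2 s.
At the end, for the whole second after the job is handed in: Each bin rests upright and flat on the shelf (underside within 7 mm, parallel within 0.10 rad, origin within 22 mm of the shelf's middle along the slope and 138 mm along its width), at rest; lid shut (below 0.025 rad); hook sprung back over its striker (below 0.08 rad) (z of bin_bolts in the frame of rack_shelf between -0.004 and 0.007 m and x of bin_bolts in the frame of rack_shelf between -0.022 and 0.022 m and y of bin_bolts in the frame of rack_shelf between -0.138 and 0.138 m and angle between the z axis of each of bin_bolts, bin_nuts, bin_washers, bin_screws, bin_sleeves and the z axis of rack_shelf, either way round below 0.1 rad and angle between each of bin_bolts, bin_nuts, bin_washers, bin_screws, bin_sleeves's own z axis and vertical below 0.8 rad and z of bin_nuts in the frame of rack_shelf between -0.004 and 0.007 m and x of bin_nuts in the frame of rack_shelf between -0.022 and 0.022 m and y of bin_nuts in the frame of rack_shelf between -0.138 and 0.138 m and z of bin_washers in the frame of rack_shelf between -0.004 and 0.007 m and x of bin_washers in the frame of rack_shelf between -0.022 and 0.022 m and y of bin_washers in the frame of rack_shelf between -0.138 and 0.138 m and z of bin_screws in the frame of rack_shelf between -0.004 and 0.007 m and x of bin_screws in the frame of rack_shelf between -0.022 and 0.022 m and y of bin_screws in the frame of rack_shelf between -0.138 and 0.138 m and z of bin_sleeves in the frame of rack_shelf between -0.004 and 0.007 m and x of bin_sleeves in the frame of rack_shelf between -0.022 and 0.022 m and y of bin_sleeves in the frame of rack_shelf between -0.138 and 0.138 m and linear speed of each of bin_bolts, bin_nuts, bin_washers, bin_screws, bin_sleeves below 0.02 m/s and value of joint lid below 0.025 rad and value of joint hook below 0.08 rad); the robot touches nothing.
It fails at once if the tape measure is pushed more than 4 cm from its place (distance of tape from where it was at the start of the episode above 0.04 m).
It fails at once if the spanner is pushed more than 4 cm from its place (distance of spanner from where it was at the start of the episode above 0.04 m).
It fails at once if the jar is pushed more than 4 cm from its place (distance of jar from where it was at the start of the episode above 0.04 m).
Of bin_bolts, bin_nuts, bin_washers, bin_screws, bin_sleeves only 3 to 5 are there at a start; the rules pass over those that are not, and their reading is None.
At some moment in a run one of bin_bolts, bin_nuts, bin_washers, bin_screws, bin_sleeves may be knocked a few centimetres aside while the robot is not near it.
Once in a run the grip may slacken for a moment while it holds something.
It also fails if it takes over 210 s, if anything falls off the work surface, if the arm or the gripper's body presses on something with over 40 N, if the wrist force passes 120 N, or if a joint passes its speed limit or range.

## Working session

There is one attempt and no reset: what is moved stays moved. The work goes in short steps, Python scripts to look and compute and a tool call to move; the robot and the scene stay as the last step left them, time stands still between calls to the robot, and variables do not carry over. Pictures are saved under pics/ and viewed, and the job is handed in when it is done.

Besides the shell and the picture viewer there is one more tool, called after "Call:" as name([rows], argument=value, ...), one row to a line, values as JSON. jog_arm: Moves the arm, as the interface text tells. Its arguments: {"type":"object","properties":{"increments":{"type":"array"}},"required":["increments"]}

```bash
ls; mkdir -p pics; cat > h.py <<'E'
import numpy as np, cv2
from rig import manip
from scipy.spatial.transform import Rotation as R
def snap(cam,fn):
    s=manip.snapshot(cam); cv2.imwrite('pics/'+fn+'.png',s['pixels'][:,:,::-1]); 
    np.savez('pics/'+fn+'.npz',**{k:np.array(v) for k,v in s.items()}); return s
def load(fn): return dict(np.load('pics/'+fn+'.npz'))
def proj(s,p):
    E=np.array(s['extrinsics']);c=E[:3,:3]@np.array(p,float)+E[:3,3]
    return np.array([s['cx']+s['fx']*c[0]/-c[2], s['cy']+s['fy']*-c[1]/-c[2]])
def ray(s,uv):
    E=np.array(s['extrinsics']);d=np.array([(uv[0]-s['cx'])/s['fx'],-(uv[1]-s['cy'])/s['fy'],-1])
    return -E[:3,:3].T@E[:3,3], E[:3,:3].T@d
def onz(s,uv,z):
    o,d=ray(s,uv); return o+d*(z-o[2])/d[2]
def crop(fn,x0,y0,x1,y1,k):
    im=cv2.imread('pics/'+fn+'.png')[y0:y1,x0:x1]; cv2.imwrite('pics/%s_c%d_%d.png'%(fn,x0,y0),cv2.resize(im,None,fx=k,fy=k,interpolation=cv2.INTER_CUBIC))
def st():
    o=manip.observe(); print(o['clock'],np.round(o['tcp_pos'],4),np.round(o['orientation'],4),np.round(o['contact_force'],1),round(o['width'],4),np.round(o['qpos'],3))
    return o
E
python3 - <<'E'
from h import *
st(); print(manip.nose_length)
for c in ['scene','side','wrist']:
    s=snap(c,c+'0'); print({k:s[k] for k in s if k not in('pixels','extrinsics')}); print(ray(s,(320,240)))
E
```

```text
pics
0.0 [ 0.3272 -0.6461  0.2551] [-3.0535e+00 -7.2930e-01  1.0000e-03] [-0.1  0.6  0.4] 0.0848 [ 1.009  0.592  0.048  1.61  -0.033  0.943 -0.034]
0.025
{'fx': 531.0468877925483, 'fy': 531.0468877925483, 'cx': 326.9448533672652, 'cy': 244.86485480184012}
(array([ 1.39394796, -0.90799458,  1.09168648]), array([-0.50735124,  0.57176458, -0.64493018]))
{'fx': 591.9630751140704, 'fy': 591.9630751140704, 'cx': 326.17102399763024, 'cy': 239.29365541906165}
(array([0.27417852, 0.9409773 , 1.08132227]), array([ 0.26066843, -0.65401596, -0.71022897]))
{'fx': 344.05434937839476, 'fy': 344.05434937839476, 'cx': 318.09263194848415, 'cy': 242.4890205511209}
(array([ 0.39727113, -0.61170907,  0.37182224]), array([-0.26388313, -0.13746843, -0.9547519 ]))
```

View pics/scene0.png

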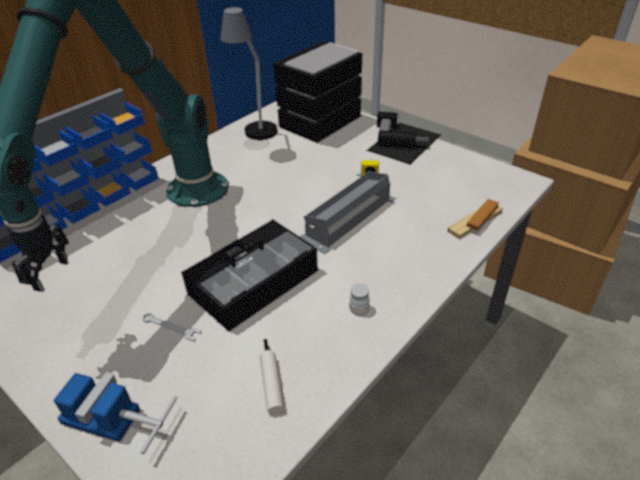

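View pics/side0.png

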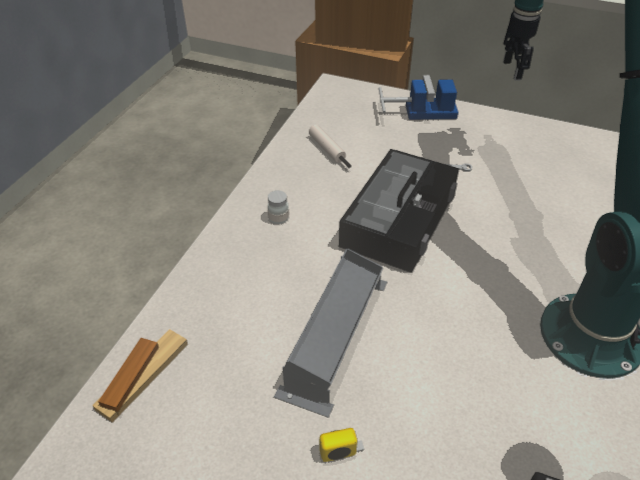

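View pics/wrist0.png

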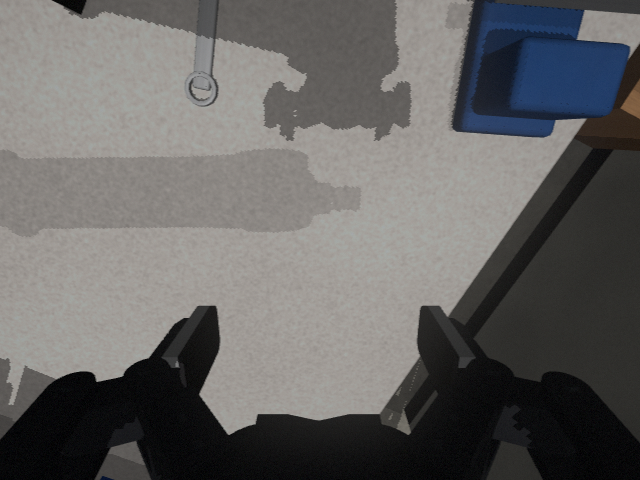

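The scene and side views show the case around (250,270) in scene and (400,210) in side. The rack is at (350,210) and (335,330). I'll enlarge both next.

```bash
python3 - <<'E'
from h import *
crop('scene0',170,210,330,330,5)
crop('scene0',290,150,410,250,6)
crop('side0',330,140,470,275,5)
crop('side0',270,245,400,420,4)
E
```

```text
(no output)
```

View pics/scene0_c170_210.png

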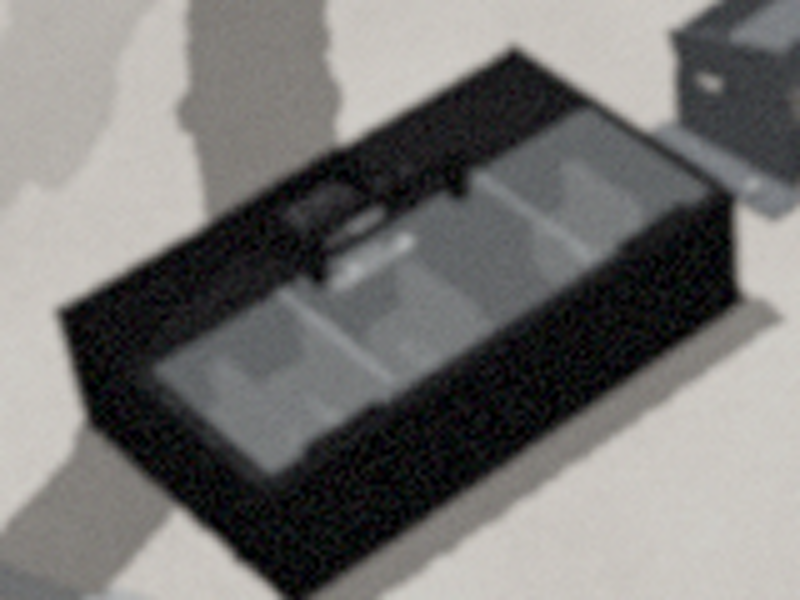

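View pics/scene0_c290_150.png

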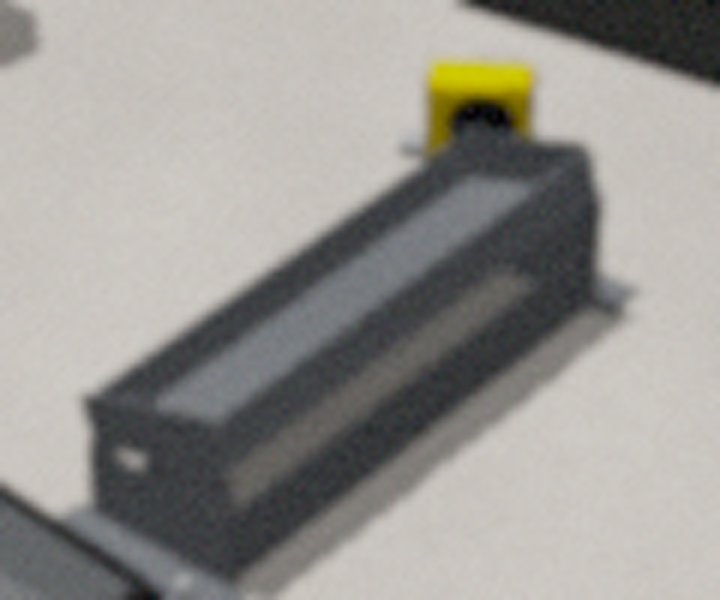

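View pics/side0_c330_140.png

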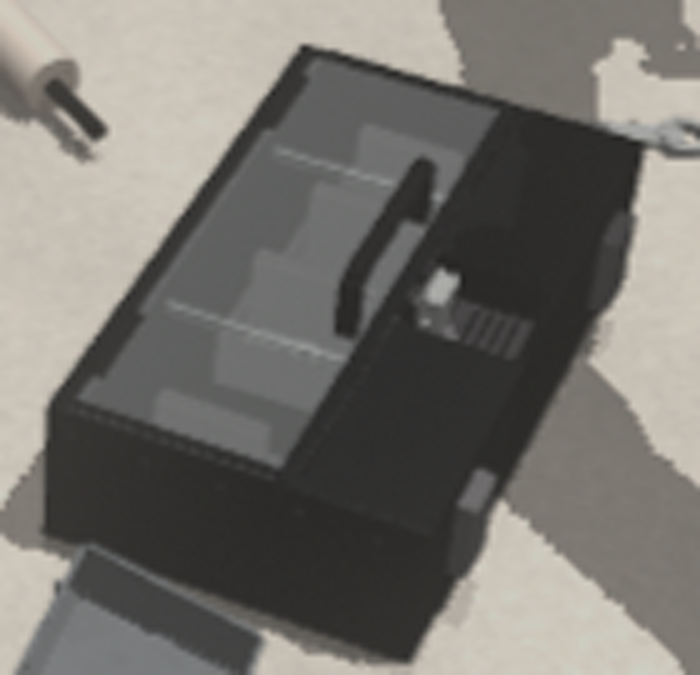

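View pics/side0_c270_245.png

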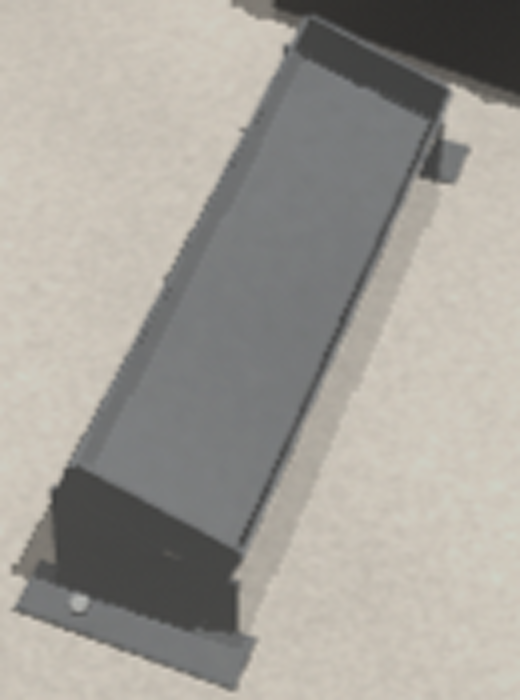

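```bash
cat > fit0.py <<'E'
from h import *
from scipy.optimize import least_squares
sc,sd=load('scene0'),load('side0')
def fit(obs,x0):
    def T(p): 
        c,s=np.cos(p[2]),np.sin(p[2]); return lambda q: np.array([p[0]+c*q[0]-s*q[1],p[1]+s*q[0]+c*q[1],q[2]])
    def f(p):
        return np.concatenate([proj(s,T(p)(q))-uv for s,q,uv in obs])
    r=least_squares(f,x0,loss='soft_l1'); print(np.round(r.x,4)); print(np.round(r.fun.reshape(-1,2),1)); return r.x
a=lambda x,y:(330+x/5,140+y/5)
b=lambda x,y:(170+x/5,210+y/5)
print('case')
obs=[(sd,(.095,-.166,.09),a(308,46)),(sd,(.095,.166,.09),a(53,407)),(sd,(-.105,-.166,.09),a(642,147)),(sd,(-.105,.166,.09),a(435,532)),(sd,(.095,.166,0),a(46,532)),
(sc,(-.105,-.166,.09),b(60,312)),(sc,(-.105,.166,.09),b(515,46)),(sc,(.095,.166,.09),b(737,197)),(sc,(.095,.166,0),b(740,298)),(sc,(-.105,-.166,0),b(92,425)),(sc,(.095,-.166,0),b(300,600))]
fit(obs,[.6,-.1,0])
a=lambda x,y:(270+x/4,245+y/4)
b=lambda x,y:(290+x/6,150+y/6)
# rack: shelf local tilt .3
def L(x,y,z): c,s=np.cos(.3),np.sin(.3); return (c*x-s*z,y,.066+s*x+c*z)
print('rack')
obs=[(sd,L(.046,-.163,.03),a(312,18)),(sd,L(-.046,-.163,.03),a(449,92)),(sd,L(.046,.163,.03),a(75,465)),(sd,L(-.046,.163,.03),a(240,552)),
(sc,L(-.046,-.163,.03),b(92,402)),(sc,L(.046,-.163,.03),b(225,430)),(sc,L(.046,.163,.03),b(583,152)),(sc,L(-.046,.163,.03),b(462,140))]
fit(obs,[.7,.3,0])
E
python3 fit0.py
python3 - <<'E'
from h import *
s=load('side0')
for n,u,z in [('jar',(278,222),0),('tape',(340,455),0),('tapetop',(338,437),.06),('spannerend',(465,167),0),('jartop',(277,196),.075)]: print(n,onz(s,u,z))
s=load('scene0')
for n,u,z in [('jar',(359,308),0),('jartop',(360,290),.075),('sp1',(147,317),0),('sp2',(197,336),0),('tape',(370,172),.06)]: print(n,onz(s,u,z))
E
```

```text
case
[ 0.5105 -0.2051 -0.0834]
[[-2.6 -1.3]
 [-1.9  0. ]
 [-0.1 -1.8]
 [-0.6  1. ]
 [-1.2  0.7]
 [-1.7 -1.5]
 [-1.2 -1.9]
 [-0.2 -2.8]
 [ 0.  -0.2]
 [-1.9 -1.3]
 [-0.8  1.3]]
rack
[ 0.5328  0.2101 -0.0087]
[[-1.9 -1.7]
 [-0.3 -1.6]
 [-1.2 -0.1]
 [ 0.   0.5]
 [-2.3 -2.2]
 [-3.2 -2.7]
 [ 0.2 -2.6]
 [-0.8 -2.7]]
jar [ 0.79942704 -0.0768978   0.        ]
tape [0.42606133 0.46410085 0.        ]
tapetop [0.43275251 0.45993015 0.06      ]
spannerend [ 0.38506293 -0.48972107  0.        ]
jartop [ 0.80567725 -0.09432348  0.075     ]
jar [ 0.80841908 -0.0942677   0.        ]
jartop [ 0.8115043  -0.09697096  0.075     ]
sp1 [ 0.37821601 -0.48697113  0.        ]
sp2 [ 0.53724042 -0.44318278  0.        ]
tape [0.47809785 0.40145802 0.06      ]
```

```bash
cat >> h.py <<'E'
def Rd(yaw,pitch=0):
    # tool down; tool x along world yaw; pitch>0: tool z leans towards +x(tool) (tips forward)
    c,s=np.cos(yaw),np.sin(yaw)
    R0=np.array([[c,s,0],[s,-c,0],[0,0,-1.]])
    return R0@R.from_rotvec([0,pitch,0]).as_matrix()
def plan(pos,Rt,p0=None,R0=None):
    """print increments: total and per-row; from measured pose unless given"""
    o=manip.observe()
    p0=np.array(o['tcp_pos']) if p0 is None else np.array(p0)
    R0=R.from_rotvec(o['orientation']).as_matrix() if R0 is None else R0
    rv=R.from_matrix(R0.T@Rt).as_rotvec(degrees=True)
    d=R0.T@(np.array(pos)-p0)
    n=int(max(np.ceil(np.linalg.norm(d)/.048),np.ceil(np.linalg.norm(rv)/8.4),1))
    print('rot',np.round(rv,2),'d_tool',np.round(d*1000,1),'n',n)
    for i in range(n):
        Ri=R0@R.from_rotvec(rv*i/n,degrees=True).as_matrix()
        di=Ri.T@((np.array(pos)-p0)/n)
        print('  ',dict(x=round(di[0],4),y=round(di[1],4),z=round(di[2],4)),'r',np.round(rv/n,2))
E
python3 - <<'E'
from h import *
plan([.48,-.2,.35],Rd(-.083))
E
```

```text
rot [-1.000e-01  3.000e-02  3.162e+01] d_tool [ 337.9 -329.3  -94.1] n 11
   {'x': np.float64(0.0307), 'y': np.float64(-0.0299), 'z': np.float64(-0.0086)} r [-0.01  0.    2.87]
   {'x': np.float64(0.0292), 'y': np.float64(-0.0314), 'z': np.float64(-0.0086)} r [-0.01  0.    2.87]
   {'x': np.float64(0.0276), 'y': np.float64(-0.0329), 'z': np.float64(-0.0086)} r [-0.01  0.    2.87]
   {'x': np.float64(0.0259), 'y': np.float64(-0.0342), 'z': np.float64(-0.0086)} r [-0.01  0.    2.87]
   {'x': np.float64(0.0241), 'y': np.float64(-0.0354), 'z': np.float64(-0.0086)} r [-0.01  0.    2.87]
   {'x': np.float64(0.0223), 'y': np.float64(-0.0366), 'z': np.float64(-0.0086)} r [-0.01  0.    2.87]
   {'x': np.float64(0.0205), 'y': np.float64(-0.0377), 'z': np.float64(-0.0086)} r [-0.01  0.    2.87]
   {'x': np.float64(0.0185), 'y': np.float64(-0.0387), 'z': np.float64(-0.0086)} r [-0.01  0.    2.87]
   {'x': np.float64(0.0166), 'y': np.float64(-0.0395), 'z': np.float64(-0.0086)} r [-0.01  0.    2.87]
   {'x': np.float64(0.0146), 'y': np.float64(-0.0403), 'z': np.float64(-0.0086)} r [-0.01  0.    2.87]
   {'x': np.float64(0.0125), 'y': np.float64(-0.041), 'z': np.float64(-0.0086)} r [-0.01  0.    2.87]
```

Call:
jog_arm([
  {"z": -0.024, "rz": 7.9},
  {"z": -0.024, "rz": 7.9},
  {"z": -0.024, "rz": 7.9},
  {"z": -0.023, "rz": 7.9},
  {"x": 0.011, "y": -0.046},
])

```text
$.increments[0]: bad value
```

Call:
jog_arm([
  {"x": 0.011, "y": -0.046},
  {"x": 0.011, "y": -0.046},
  {"x": 0.011, "y": -0.046},
  {"x": 0.011, "y": -0.046},
  {"x": 0.011, "y": -0.046},
])

```text
$.increments[0]: bad value
```

```bash
python3 - <<'E'
from h import *
st(); plan([.48,-.2,.35],Rd(-.083))
E
```

```text
0.15 [ 0.3273 -0.6462  0.2554] [-3.054e+00 -7.294e-01  8.000e-04] [0.5 0.9 0.2] 0.0853 [ 1.009  0.592  0.048  1.61  -0.033  0.943 -0.034]
rot [-1.000e-01  3.000e-02  3.162e+01] d_tool [ 337.9 -329.3  -94.1] n 11
   {'x': np.float64(0.0307), 'y': np.float64(-0.0299), 'z': np.float64(-0.0086)} r [-0.01  0.    2.87]
   {'x': np.float64(0.0292), 'y': np.float64(-0.0314), 'z': np.float64(-0.0086)} r [-0.01  0.    2.87]
   {'x': np.float64(0.0276), 'y': np.float64(-0.0329), 'z': np.float64(-0.0086)} r [-0.01  0.    2.87]
   {'x': np.float64(0.0259), 'y': np.float64(-0.0342), 'z': np.float64(-0.0086)} r [-0.01  0.    2.87]
   {'x': np.float64(0.0241), 'y': np.float64(-0.0354), 'z': np.float64(-0.0086)} r [-0.01  0.    2.87]
   {'x': np.float64(0.0223), 'y': np.float64(-0.0366), 'z': np.float64(-0.0086)} r [-0.01  0.    2.87]
   {'x': np.float64(0.0205), 'y': np.float64(-0.0377), 'z': np.float64(-0.0086)} r [-0.01  0.    2.87]
   {'x': np.float64(0.0185), 'y': np.float64(-0.0387), 'z': np.float64(-0.0086)} r [-0.01  0.    2.87]
   {'x': np.float64(0.0166), 'y': np.float64(-0.0395), 'z': np.float64(-0.0086)} r [-0.01  0.    2.87]
   {'x': np.float64(0.0146), 'y': np.float64(-0.0403), 'z': np.float64(-0.0086)} r [-0.01  0.    2.87]
   {'x': np.float64(0.0125), 'y': np.float64(-0.041), 'z': np.float64(-0.0086)} r [-0.01  0.    2.87]
```

Call:
jog_arm([
  {"x": 0, "y": 0, "z": -0.024, "rx": 0, "ry": 0, "rz": 7.9, "grip": 0.085},
  {"x": 0, "y": 0, "z": -0.024, "rx": 0, "ry": 0, "rz": 7.9, "grip": 0.085},
  {"x": 0, "y": 0, "z": -0.024, "rx": 0, "ry": 0, "rz": 7.9, "grip": 0.085},
  {"x": 0, "y": 0, "z": -0.023, "rx": 0, "ry": 0, "rz": 7.9, "grip": 0.085},
  {"x": 0.011, "y": -0.046, "z": 0, "rx": 0, "ry": 0, "rz": 0, "grip": 0.085},
])

```text
clock: 0.65
tcp_pos: [0.3385, -0.6091, 0.355]
orientation: [3.126, -0.148, 0.001]
contact_force: [0.5, 0.1, 0.6]
width: 0.0848
```

Call:
jog_arm([
  {"x": 0.011, "y": -0.046, "z": 0, "rx": 0, "ry": 0, "rz": 0, "grip": 0.0},
  {"x": 0.011, "y": -0.046, "z": 0, "rx": 0, "ry": 0, "rz": 0, "grip": 0.0},
  {"x": 0.011, "y": -0.046, "z": 0, "rx": 0, "ry": 0, "rz": 0, "grip": 0.0},
  {"x": 0.011, "y": -0.046, "z": 0, "rx": 0, "ry": 0, "rz": 0, "grip": 0.0},
  {"x": 0.011, "y": -0.046, "z": 0, "rx": 0, "ry": 0, "rz": 0, "grip": 0.0},
])

```text
clock: 1.15
tcp_pos: [0.4163, -0.3751, 0.3511]
orientation: [-3.139, 0.13, 0.0]
contact_force: [1.5, 1.2, -0.5]
width: 0.0119
```

```bash
python3 - <<'E'
from h import *
st(); plan([.48,-.2,.35],Rd(-.083))
E
```

```text
1.15 [ 0.4163 -0.3751  0.3511] [-3.1387e+00  1.2980e-01  3.0000e-04] [ 1.5  1.2 -0.5] 0.0119 [ 0.531  0.282  0.154  1.886 -0.052  0.978 -0.946]
rot [-0.01  0.01  0.02] d_tool [  49.  -179.7    1.2] n 4
   {'x': np.float64(0.0123), 'y': np.float64(-0.0449), 'z': np.float64(0.0003)} r [-0.  0.  0.]
   {'x': np.float64(0.0122), 'y': np.float64(-0.0449), 'z': np.float64(0.0003)} r [-0.  0.  0.]
   {'x': np.float64(0.0122), 'y': np.float64(-0.0449), 'z': np.float64(0.0003)} r [-0.  0.  0.]
   {'x': np.float64(0.0122), 'y': np.float64(-0.0449), 'z': np.float64(0.0003)} r [-0.  0.  0.]
```

Call:
jog_arm([
  {"x": 0.011, "y": -0.044, "z": 0, "rx": 0, "ry": 0, "rz": 0, "grip": 0.0},
  {"x": 0.011, "y": -0.044, "z": 0, "rx": 0, "ry": 0, "rz": 0, "grip": 0.0},
  {"x": 0.011, "y": -0.044, "z": 0, "rx": 0, "ry": 0, "rz": 0, "grip": 0.0},
  {"x": 0.011, "y": -0.044, "z": 0, "rx": 0, "ry": 0, "rz": 0, "grip": 0.0},
  {"x": 0, "y": 0, "z": 0, "rx": 0, "ry": 0, "rz": 0, "grip": 0.0},
])

```text
clock: 1.65
tcp_pos: [0.477, -0.1977, 0.3511]
orientation: [-3.136, 0.111, -0.001]
contact_force: [-0.3, 0.3, -0.5]
width: 0.0004
```

```bash
python3 - <<'E'
from h import *
snap('wrist','w1');st()
E
```

```text
1.7 [ 0.4757 -0.2015  0.3511] [-3.1381  0.1173  0.    ] [-0.4 -1.1  0.8] 0.0 [ 0.26   0.219  0.065  1.97  -0.019  0.954 -1.312]
```

View pics/w1.png

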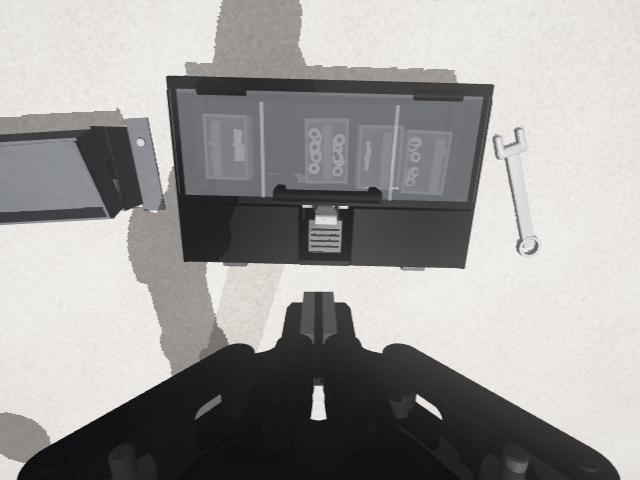

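The wrist view shows the case, with corners near (167,77), (493,86), (184,262) and (465,267). The ribbed plate is at (324,237), the grab bar runs along row 192, and there are 4 bins.

```bash
python3 - <<'E'
from h import *
crop('w1',160,70,330,275,3)
crop('w1',320,70,500,275,3)
crop('w1',270,170,390,270,6)
E
```

```text
(no output)
```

View pics/w1_c160_70.png

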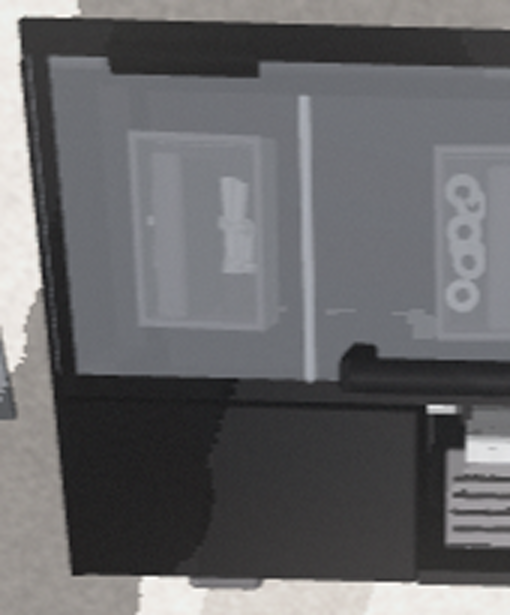

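View pics/w1_c320_70.png

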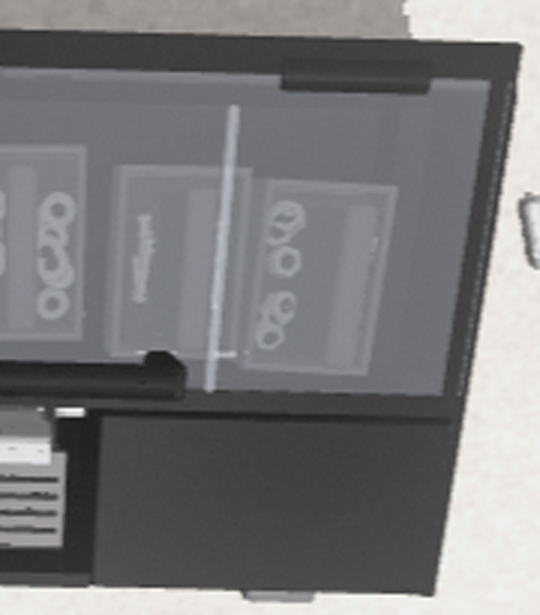

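View pics/w1_c270_170.png

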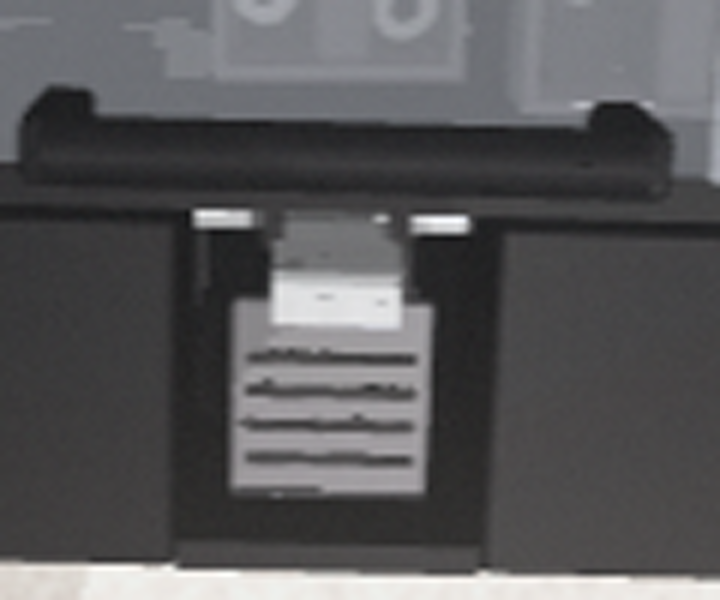

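```bash
cat > fit1.py <<'E'
from h import *
from scipy.optimize import least_squares
w=load('w1')
def Tr(p):
    c,s=np.cos(p[2]),np.sin(p[2]); return lambda q: np.array([p[0]+c*q[0]-s*q[1],p[1]+s*q[0]+c*q[1],q[2]])
def fit(obs,x0,v=1):
    f=lambda p: np.concatenate([proj(s,Tr(p)(q))-uv for s,q,uv in obs])
    r=least_squares(f,x0,loss='soft_l1'); 
    if v: print(np.round(r.x,4)); print(np.round(r.fun.reshape(-1,2),1).tolist()); 
    return r.x
if __name__=='__main__':
    obs=[(w,(-.105,.166,.09),(184,261.7)),(w,(.095,.166,.09),(167,76)),(w,(.095,-.166,.09),(493.3,84.3)),(w,(-.105,-.166,.09),(464,268.7)),(w,(-.035,.03,.09),(299.2,205.8)),(w,(-.035,-.03,.09),(353.7,208.3))]
    c=fit(obs,[.51,-.2,-.08])
    # hook plate in case frame at z .073
    q=lambda x,y:(270+x/6,170+y/6)
    def loc(uv,z): 
        d=onz(w,uv,z)[:2]-c[:2]; a=c[2]; return np.round([np.cos(a)*d[0]+np.sin(a)*d[1],-np.sin(a)*d[0]+np.cos(a)*d[1]],4)
    print('plate front l/r',loc(q(230,495),.073),loc(q(428,495),.073))
    print('bar ends bottom', loc(q(22,170),.124),loc(q(668,180),.124), 'mid',loc(q(345,152),.124))
    a=lambda x,y:(160+x/3,70+y/3); b=lambda x,y:(320+x/3,70+y/3)
    print('strikers',loc(q(225,217),.085))
    for n,P in dict(A=[a(130,131),a(265,137),a(142,327),a(268,330)],B=[a(434,146),b(86,147),a(440,335),b(83,340)],C=[b(117,166),b(250,170),b(108,352),b(235,357)],D=[b(268,180),b(397,186),b(245,366),b(368,375)]).items():
        L=[loc(p,.038) for p in P]; print(n,np.mean(L,0),[l.tolist() for l in L])
E
python3 fit1.py
```

```text
[ 0.5101 -0.2096 -0.0963]
[[-0.7, 0.7], [-2.5, -0.7], [2.6, -0.2], [1.1, 0.6], [0.3, 0.9], [-0.5, -0.2]]
plate front l/r [-0.0948  0.0197] [-0.0938 -0.0204]
bar ends bottom [-0.02    0.0542] [-0.0189 -0.0543] mid [-0.0155  0.0001]
strikers [-0.0352  0.0212]
A [0.0239   0.120675] [[0.0621, 0.1464], [0.0612, 0.0937], [-0.0139, 0.1473], [-0.0138, 0.0953]]
B [0.02275  0.000175] [[0.0595, 0.0276], [0.0604, -0.0242], [-0.0141, 0.0241], [-0.0148, -0.0268]]
C [ 0.01685 -0.0635 ] [[0.0537, -0.0368], [0.0535, -0.0893], [-0.0195, -0.0375], [-0.0203, -0.0904]]
D [ 0.012125 -0.12155 ] [[0.0499, -0.0967], [0.0489, -0.148], [-0.0239, -0.0949], [-0.0264, -0.1466]]
```

```bash
cat >> h.py <<'E'
CASE=np.array([.5101,-.2096,-.0963])
def cw(x,y,z):
    c,s=np.cos(CASE[2]),np.sin(CASE[2]); return np.array([CASE[0]+c*x-s*y,CASE[1]+s*x+c*y,z])
CY=CASE[2]
E
python3 - <<'E'
from h import *
st();print(cw(-.077,0,.12)); plan(cw(-.077,0,.12),Rd(CY))
E
```

```text
1.7 [ 0.4757 -0.2015  0.3511] [-3.1381  0.1173  0.    ] [-0.4 -1.1  0.8] 0.0 [ 0.26   0.219  0.065  1.97  -0.019  0.954 -1.312]
[ 0.43345676 -0.20219636  0.12      ]
rot [-0.07  0.01  1.24] d_tool [-42.    4.2 231.1] n 5
   {'x': np.float64(-0.0084), 'y': np.float64(0.0008), 'z': np.float64(0.0462)} r [-0.01  0.    0.25]
   {'x': np.float64(-0.0084), 'y': np.float64(0.0009), 'z': np.float64(0.0462)} r [-0.01  0.    0.25]
   {'x': np.float64(-0.0084), 'y': np.float64(0.0009), 'z': np.float64(0.0462)} r [-0.01  0.    0.25]
   {'x': np.float64(-0.0084), 'y': np.float64(0.0009), 'z': np.float64(0.0462)} r [-0.01  0.    0.25]
   {'x': np.float64(-0.0084), 'y': np.float64(0.0009), 'z': np.float64(0.0462)} r [-0.01  0.    0.25]
```

Call:
jog_arm([
  {"x": -0.0085, "y": 0.001, "z": 0.046, "rx": 0, "ry": 0, "rz": 1.2, "grip": 0.0},
  {"x": -0.0085, "y": 0.001, "z": 0.046, "rx": 0, "ry": 0, "rz": 0, "grip": 0.0},
  {"x": -0.0085, "y": 0.001, "z": 0.046, "rx": 0, "ry": 0, "rz": 0, "grip": 0.0},
  {"x": -0.0085, "y": 0.001, "z": 0.046, "rx": 0, "ry": 0, "rz": 0, "grip": 0.0},
  {"x": -0.0085, "y": 0, "z": 0.03, "rx": 0, "ry": 0, "rz": 0, "grip": 0.0},
])

```text
clock: 2.2
tcp_pos: [0.4296, -0.2063, 0.1348]
orientation: [3.137, -0.166, -0.005]
contact_force: [0.5, -0.4, 0.1]
width: -0.0002
```

Call:
jog_arm([
  {"x": 0, "y": 0, "z": 0.01, "rx": 0, "ry": 0, "rz": 0, "grip": 0.0},
  {"x": 0, "y": 0, "z": 0, "rx": 0, "ry": 0, "rz": 0, "grip": 0.0},
  {"x": 0, "y": 0, "z": 0, "rx": 0, "ry": 0, "rz": 0, "grip": 0.0},
])

```text
clock: 2.5
tcp_pos: [0.4334, -0.2063, 0.1284]
orientation: [3.136, -0.164, 0.004]
contact_force: [-0.0, -0.8, 0.9]
width: -0.0
```

```bash
python3 - <<'E'
from h import *
snap('wrist','w2');crop('w2',220,70,420,330,2.3)
st(); plan(cw(-.077,0,.085),Rd(CY))
E
```

```text
2.55 [ 0.4336 -0.2062  0.1287] [ 3.136  -0.1633  0.0058] [ 0.3  0.3 -0.1] -0.0002 [ 0.317  0.501  0.042  2.25  -0.053  0.387 -1.271]
rot [ 0.07 -0.22 -0.45] d_tool [-0.8 -4.  43.7] n 1
   {'x': np.float64(-0.0008), 'y': np.float64(-0.004), 'z': np.float64(0.0437)} r [ 0.07 -0.22 -0.45]
```

View pics/w2.png

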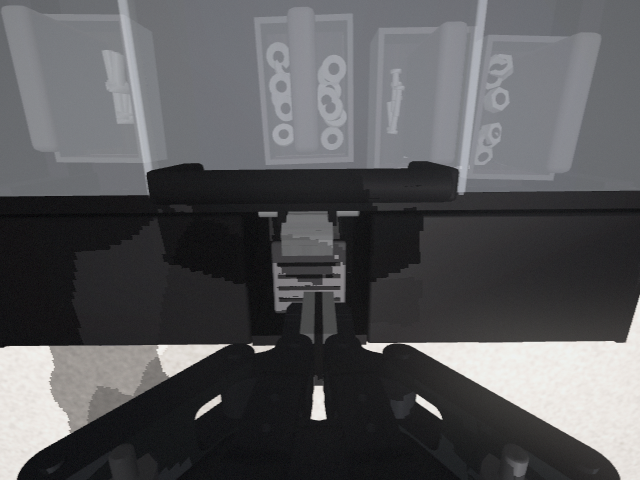

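The plate is at (309,278), straight ahead of the shut tips, which are about 4 mm off in y.

Call:
jog_arm([
  {"x": -0.001, "y": -0.004, "z": 0.02, "rx": 0, "ry": 0, "rz": -0.4, "grip": 0.0},
  {"x": 0, "y": 0, "z": 0.012, "rx": 0, "ry": 0, "rz": 0, "grip": 0.0},
  {"x": 0, "y": 0, "z": 0.006, "rx": 0, "ry": 0, "rz": 0, "grip": 0.0},
  {"x": 0, "y": 0, "z": 0.003, "rx": 0, "ry": 0, "rz": 0, "grip": 0.0},
  {"x": 0, "y": 0, "z": 0, "rx": 0, "ry": 0, "rz": 0, "grip": 0.0},
])

```text
clock: 3.05
tcp_pos: [0.4294, -0.2009, 0.0862]
orientation: [-3.137, 0.153, 0.006]
contact_force: [-4.8, 0.7, 4.7]
width: 0.0001
```

```bash
python3 - <<'E'
from h import *
st();snap('wrist','w3');snap('side','s3');crop('s3',330,120,470,275,4)
E
```

```text
3.05 [ 0.4294 -0.2009  0.0862] [-3.1371  0.1527  0.0057] [-4.8  0.7  4.7] 0.0001 [ 0.32   0.582  0.03   2.277 -0.057  0.287 -1.269]
```

View pics/w3.png

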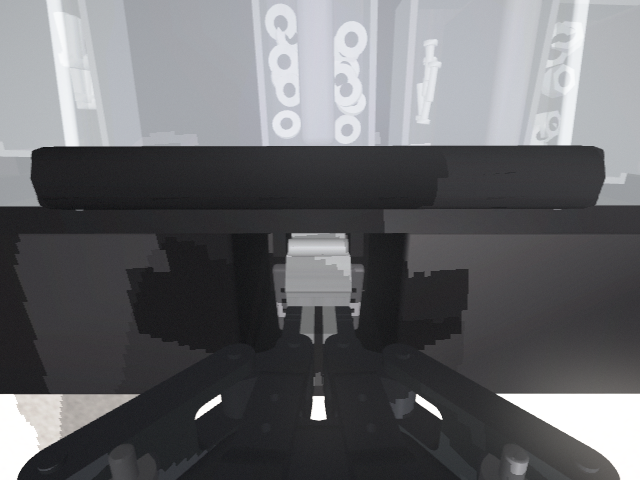

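The bar now looks nearer, so the lid has lifted. Next I raise the tool and check.

Call:
jog_arm([
  {"x": 0, "y": 0, "z": 0, "rx": 0, "ry": 0, "rz": 0, "grip": 0.0},
  {"x": 0, "y": 0, "z": -0.03, "rx": 0, "ry": 0, "rz": 0, "grip": 0.0},
  {"x": 0, "y": 0, "z": -0.045, "rx": 0, "ry": 0, "rz": 0, "grip": 0.0},
  {"x": 0, "y": 0, "z": -0.045, "rx": 0, "ry": 0, "rz": 0, "grip": 0.0},
  {"x": 0, "y": 0, "z": 0, "rx": 0, "ry": 0, "rz": 0, "grip": 0.0},
])

```text
clock: 3.65
tcp_pos: [0.4367, -0.2031, 0.2123]
orientation: [3.133, -0.152, 0.025]
contact_force: [1.5, -0.5, 0.5]
width: 0.0003
```

```bash
python3 - <<'E'
from h import *
st();snap('wrist','w4');snap('side','s4');crop('s4',330,120,470,275,4)
E
```

```text
3.65 [ 0.4367 -0.2031  0.2123] [ 3.1331 -0.1516  0.0249] [ 1.5 -0.5  0.5] 0.0003 [ 0.291  0.351  0.063  2.197 -0.04   0.578 -1.284]
```

View pics/w4.png

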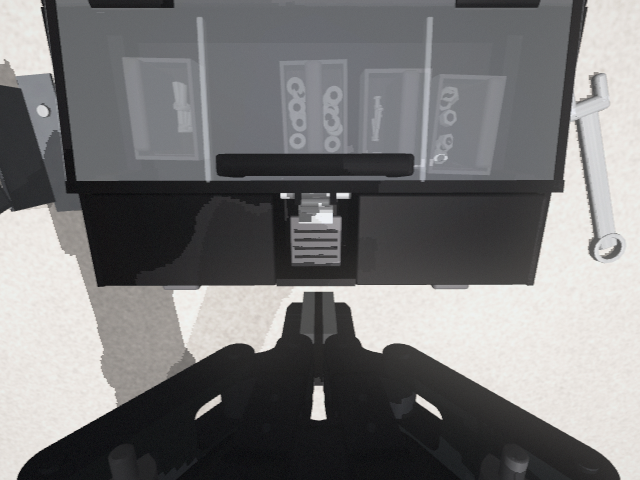

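View pics/s4_c330_120.png

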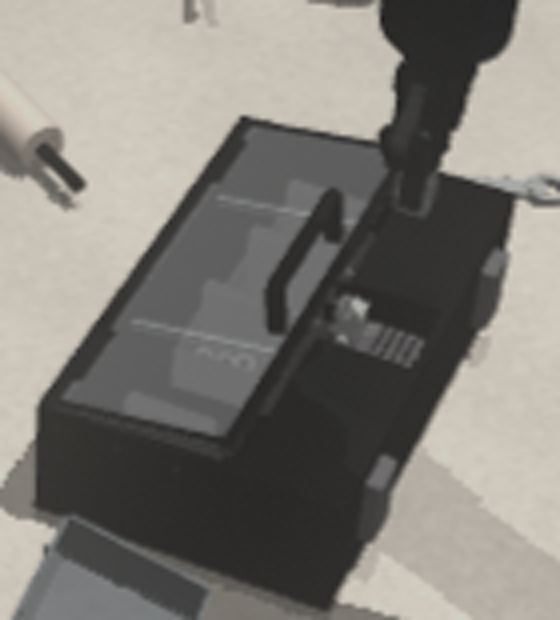

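The lid stands raised at about 0.13 rad and the nose is clear of the striker. Next is the grab bar, at (315,165) in the wrist view.

```bash
python3 - <<'E'
from h import *
w=load('w4')
def loc(uv,z): 
    d=onz(w,uv,z)[:2]-CASE[:2]; a=CY; return np.round([np.cos(a)*d[0]+np.sin(a)*d[1],-np.sin(a)*d[0]+np.cos(a)*d[1]],4)
for u in [(315,153),(315,165),(315,177)]: print(loc(u,.137))
def bar(th,r=(.1,.037),h=(.087,.087)):
    return h[0]-r[0]*np.cos(th)+r[1]*np.sin(th), h[1]+r[0]*np.sin(th)+r[1]*np.cos(th)
x,z=bar(.13); print(x,z)
plan(cw(x,0,.2),Rd(CY+np.pi/2))
E
```

```text
[-0.0047  0.0002]
[-0.0111  0.0003]
[-0.0176  0.0003]
-0.007359726094550108 0.13665120432941663
rot [  0.36  -0.23 -90.  ] d_tool [69.6  0.5  8.6] n 11
   {'x': np.float64(0.0063), 'y': np.float64(0.0), 'z': np.float64(0.0008)} r [ 0.03 -0.02 -8.18]
   {'x': np.float64(0.0063), 'y': np.float64(0.0009), 'z': np.float64(0.0008)} r [ 0.03 -0.02 -8.18]
   {'x': np.float64(0.0061), 'y': np.float64(0.0018), 'z': np.float64(0.0008)} r [ 0.03 -0.02 -8.18]
   {'x': np.float64(0.0057), 'y': np.float64(0.0027), 'z': np.float64(0.0008)} r [ 0.03 -0.02 -8.18]
   {'x': np.float64(0.0053), 'y': np.float64(0.0035), 'z': np.float64(0.0008)} r [ 0.03 -0.02 -8.18]
   {'x': np.float64(0.0048), 'y': np.float64(0.0042), 'z': np.float64(0.0008)} r [ 0.03 -0.02 -8.18]
   {'x': np.float64(0.0041), 'y': np.float64(0.0048), 'z': np.float64(0.0008)} r [ 0.03 -0.02 -8.18]
   {'x': np.float64(0.0034), 'y': np.float64(0.0054), 'z': np.float64(0.0008)} r [ 0.03 -0.02 -8.18]
   {'x': np.float64(0.0026), 'y': np.float64(0.0058), 'z': np.float64(0.0008)} r [ 0.03 -0.02 -8.18]
   {'x': np.float64(0.0017), 'y': np.float64(0.0061), 'z': np.float64(0.0007)} r [ 0.03 -0.02 -8.18]
   {'x': np.float64(0.0009), 'y': np.float64(0.0063), 'z': np.float64(0.0007)} r [ 0.03 -0.02 -8.18]
```

Call:
jog_arm([
  {"x": 0.034, "y": 0, "z": 0, "rx": 0, "ry": 0, "rz": -8.2, "grip": 0.05},
  {"x": 0.033, "y": 0.0048, "z": 0, "rx": 0, "ry": 0, "rz": -8.2, "grip": 0.05},
  {"x": 0, "y": 0, "z": 0, "rx": 0, "ry": 0, "rz": -8.2, "grip": 0.05},
  {"x": 0, "y": 0, "z": 0, "rx": 0, "ry": 0, "rz": -8.2, "grip": 0.05},
  {"x": 0, "y": 0, "z": 0, "rx": 0, "ry": 0, "rz": -8.2, "grip": 0.05},
])

```text
clock: 4.25
tcp_pos: [0.4983, -0.2072, 0.2045]
orientation: [-2.988, -0.966, 0.002]
contact_force: [0.0, -0.4, -0.1]
width: 0.0502
```

Call:
jog_arm([
  {"x": 0, "y": 0, "z": 0, "rx": 0, "ry": 0, "rz": -8.2, "grip": 0.05},
  {"x": 0, "y": 0, "z": 0, "rx": 0, "ry": 0, "rz": -8.2, "grip": 0.05},
  {"x": 0, "y": 0, "z": 0, "rx": 0, "ry": 0, "rz": -8.2, "grip": 0.05},
  {"x": 0, "y": 0, "z": 0, "rx": 0, "ry": 0, "rz": -8.2, "grip": 0.05},
  {"x": 0, "y": 0, "z": 0, "rx": 0, "ry": 0, "rz": -8.2, "grip": 0.05},
])

```text
clock: 4.75
tcp_pos: [0.498, -0.2072, 0.2046]
orientation: [-2.46, -1.95, 0.0]
contact_force: [-0.2, 0.4, -1.0]
width: 0.05
```

Call:
jog_arm([
  {"x": 0, "y": 0, "z": 0, "rx": 0, "ry": 0, "rz": -8.0, "grip": 0.05},
  {"x": 0, "y": 0, "z": 0, "rx": 0, "ry": 0, "rz": 0, "grip": 0.05},
  {"x": 0, "y": 0, "z": 0, "rx": 0, "ry": 0, "rz": 0, "grip": 0.05},
])

```text
clock: 5.05
tcp_pos: [0.498, -0.2075, 0.2052]
orientation: [-2.328, -2.107, -0.0]
contact_force: [0.6, 0.2, 0.2]
width: 0.05
```

```bash
python3 - <<'E'
from h import *
st();snap('wrist','w5')
plan(cw(-.01,0,.145),Rd(CY+np.pi/2))
E
```

```text
5.05 [ 0.498  -0.2075  0.2052] [-2.3281e+00 -2.1067e+00 -1.0000e-04] [0.6 0.2 0.2] 0.05 [ 0.588  0.452 -0.366  2.058  0.251  0.675 -0.042]
rot [-0.06 -0.05 -0.16] d_tool [-1.   2.2 60.4] n 2
   {'x': np.float64(-0.0005), 'y': np.float64(0.0011), 'z': np.float64(0.0302)} r [-0.03 -0.02 -0.08]
   {'x': np.float64(-0.0005), 'y': np.float64(0.0011), 'z': np.float64(0.0302)} r [-0.03 -0.02 -0.08]
```

View pics/w5.png

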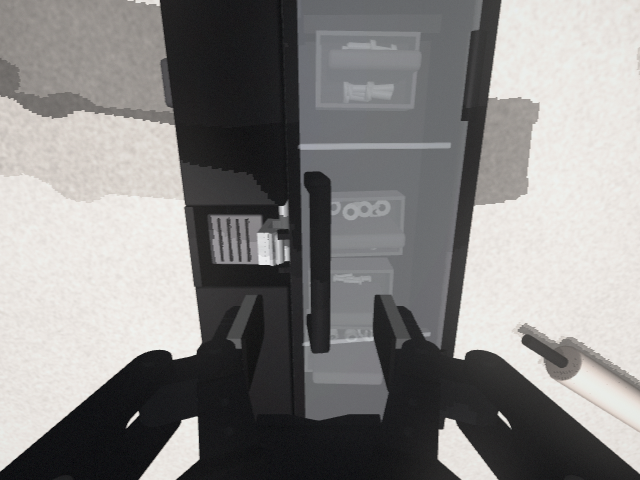

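Call:
jog_arm([
  {"x": -0.001, "y": 0.002, "z": 0.03, "rx": 0, "ry": 0, "rz": 0, "grip": 0.05},
  {"x": 0, "y": 0, "z": 0.03, "rx": 0, "ry": 0, "rz": 0, "grip": 0.05},
  {"x": 0, "y": 0, "z": 0, "rx": 0, "ry": 0, "rz": 0, "grip": 0.05},
  {"x": 0, "y": 0, "z": 0, "rx": 0, "ry": 0, "rz": 0, "grip": 0.025},
])

```text
clock: 5.5
tcp_pos: [0.5001, -0.2085, 0.1461]
orientation: [-2.326, -2.11, 0.001]
contact_force: [1.3, -0.4, 0.4]
width: 0.0368
```

```bash
python3 - <<'E'
from h import *
st();snap('wrist','w6')
E
```

```text
5.5 [ 0.5001 -0.2085  0.1461] [-2.3258e+00 -2.1102e+00  1.0000e-03] [ 1.3 -0.4  0.4] 0.0368 [ 0.547  0.541 -0.319  2.094  0.312  0.553 -0.094]
```

View pics/w6.png

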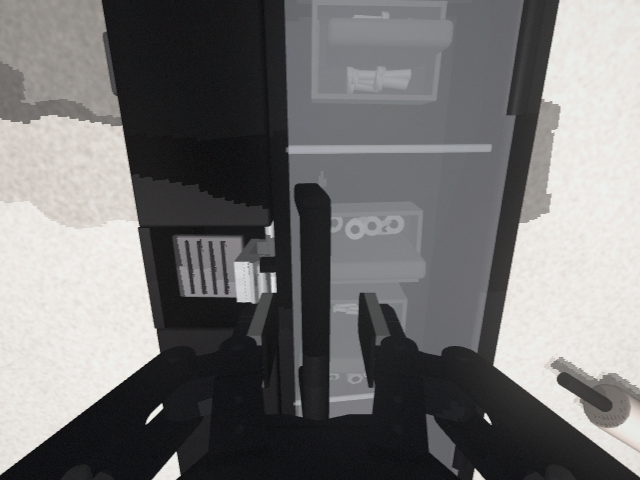

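The bar, at column 315, lies between the pads, so I close on it.

Call:
jog_arm([
  {"x": 0, "y": 0, "z": 0, "rx": 0, "ry": 0, "rz": 0, "grip": 0.0},
  {"x": 0, "y": 0, "z": 0, "rx": 0, "ry": 0, "rz": 0, "grip": 0.0},
  {"x": 0, "y": 0, "z": 0, "rx": 0, "ry": 0, "rz": 0, "grip": 0.0},
  {"x": 0, "y": 0, "z": 0, "rx": 0, "ry": 0, "rz": 0, "grip": 0.0},
  {"x": 0, "y": 0, "z": 0, "rx": 0, "ry": 0, "rz": 0, "grip": 0.0},
])

```text
clock: 6.05
tcp_pos: [0.4989, -0.2088, 0.1472]
orientation: [-2.326, -2.11, 0.003]
contact_force: [-5.2, 1.1, 7.4]
width: 0.0096
```

```bash
cat > arc.py <<'E'
from h import *
def bar(th,r=(.1,.037),h=(.086,.087)):
    return np.array([h[0]-r[0]*np.cos(th)+r[1]*np.sin(th), h[1]+r[0]*np.sin(th)+r[1]*np.cos(th)])
th=np.linspace(.13,1.76,16); P=[bar(t) for t in th]
for t,a,b in zip(th[1:],P[:-1],P[1:]):
    d=b-a; print(round(t,2),'y',round(d[0],4),'z',round(-d[1],4), 'cum', np.round((b-P[0])*1000,1), 'world z tcp',round(b[1]+.009,3), 'wx',np.round(cw(b[0],0,0)[:2],3))
E
python3 - <<'E'
import arc
from h import *
st()
E
```

```text
0.24 y 0.0059 z -0.0099 cum [5.9 9.9] world z tcp 0.156 wx [ 0.508 -0.209]
0.35 y 0.007 z -0.0092 cum [12.9 19.2] world z tcp 0.165 wx [ 0.515 -0.21 ]
0.46 y 0.0079 z -0.0084 cum [20.9 27.6] world z tcp 0.173 wx [ 0.523 -0.211]
0.56 y 0.0088 z -0.0075 cum [29.7 35.1] world z tcp 0.181 wx [ 0.531 -0.212]
0.67 y 0.0096 z -0.0065 cum [39.3 41.6] world z tcp 0.187 wx [ 0.541 -0.213]
0.78 y 0.0102 z -0.0054 cum [49.5 47.1] world z tcp 0.193 wx [ 0.551 -0.214]
0.89 y 0.0108 z -0.0043 cum [60.2 51.4] world z tcp 0.197 wx [ 0.562 -0.215]
1.0 y 0.0112 z -0.0031 cum [71.4 54.5] world z tcp 0.2 wx [ 0.573 -0.216]
1.11 y 0.0114 z -0.0019 cum [82.8 56.3] world z tcp 0.202 wx [ 0.584 -0.217]
1.22 y 0.0116 z -0.0006 cum [94.4 57. ] world z tcp 0.203 wx [ 0.596 -0.218]
1.33 y 0.0116 z 0.0006 cum [106.   56.3] world z tcp 0.202 wx [ 0.607 -0.219]
1.43 y 0.0114 z 0.0019 cum [117.4  54.5] world z tcp 0.2 wx [ 0.619 -0.22 ]
1.54 y 0.0112 z 0.0031 cum [128.5  51.3] world z tcp 0.197 wx [ 0.63  -0.221]
1.65 y 0.0108 z 0.0043 cum [139.3  47. ] world z tcp 0.193 wx [ 0.64  -0.222]
1.76 y 0.0102 z 0.0054 cum [149.5  41.6] world z tcp 0.187 wx [ 0.651 -0.223]
6.05 [ 0.4989 -0.2088  0.1472] [-2.3258 -2.1102  0.003 ] [-5.2  1.1  7.4] 0.0096 [ 0.549  0.538 -0.32   2.095  0.313  0.555 -0.094]
```

Call:
jog_arm([
  {"x": 0, "y": 0.006, "z": -0.0095, "rx": 0, "ry": 0, "rz": 0, "grip": 0.0},
  {"x": 0, "y": 0.007, "z": -0.009, "rx": 0, "ry": 0, "rz": 0, "grip": 0.0},
  {"x": 0, "y": 0.008, "z": -0.0085, "rx": 0, "ry": 0, "rz": 0, "grip": 0.0},
  {"x": 0, "y": 0.009, "z": -0.0075, "rx": 0, "ry": 0, "rz": 0, "grip": 0.0},
  {"x": 0, "y": 0.0095, "z": -0.0065, "rx": 0, "ry": 0, "rz": 0, "grip": 0.0},
])

```text
clock: 6.55
tcp_pos: [0.532, -0.2119, 0.1873]
orientation: [-2.317, -2.101, 0.02]
contact_force: [-14.4, 2.9, 9.7]
width: 0.0096
```

```bash
python3 - <<'E'
from h import *
st();snap('side','s7');crop('s7',330,80,470,275,4)
E
```

```text
6.55 [ 0.532  -0.2119  0.1873] [-2.3174 -2.101   0.0199] [-14.4   2.9   9.7] 0.0096 [ 0.553  0.517 -0.35   1.99   0.272  0.697 -0.065]
```

View pics/s7_c330_80.png

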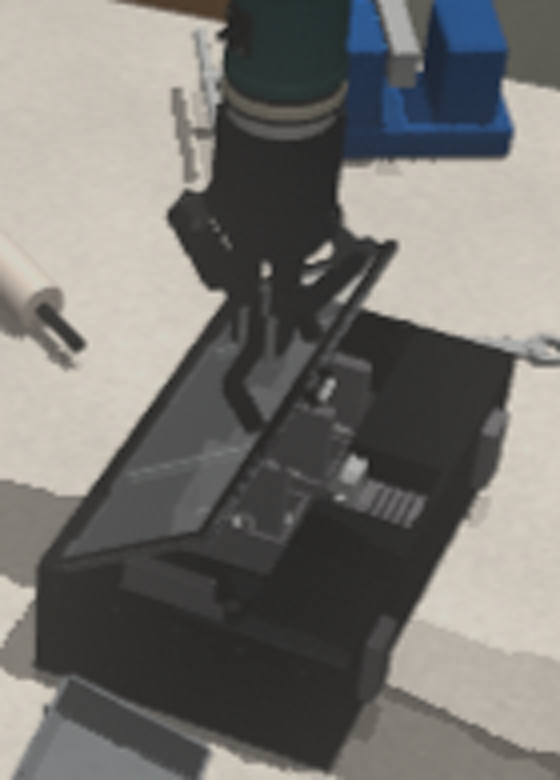

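The lid is following at about 0.65 rad. The force points radially outward, so I ease the path out a little.

Call:
jog_arm([
  {"x": 0, "y": 0.008, "z": -0.0075, "rx": 0, "ry": 0, "rz": 0, "grip": 0.0},
  {"x": 0, "y": 0.01, "z": -0.006, "rx": 0, "ry": 0, "rz": 0, "grip": 0.0},
  {"x": 0, "y": 0.011, "z": -0.004, "rx": 0, "ry": 0, "rz": 0, "grip": 0.0},
  {"x": 0, "y": 0.0115, "z": -0.002, "rx": 0, "ry": 0, "rz": 0, "grip": 0.0},
  {"x": 0, "y": 0.0115, "z": -0.0005, "rx": 0, "ry": 0, "rz": 0, "grip": 0.0},
])

```text
clock: 7.1
tcp_pos: [0.5915, -0.2176, 0.2095]
orientation: [2.326, 2.111, -0.001]
contact_force: [-3.8, 1.7, 5.4]
width: 0.0092
```

```bash
python3 - <<'E'
from h import *
st();snap('side','s8');crop('s8',330,80,470,275,4)
E
```

```text
7.1 [ 0.5915 -0.2176  0.2095] [ 2.3264e+00  2.1113e+00 -1.1000e-03] [-3.8  1.7  5.4] 0.0092 [ 0.53   0.548 -0.356  1.857  0.261  0.783 -0.061]
```

View pics/s8_c330_80.png

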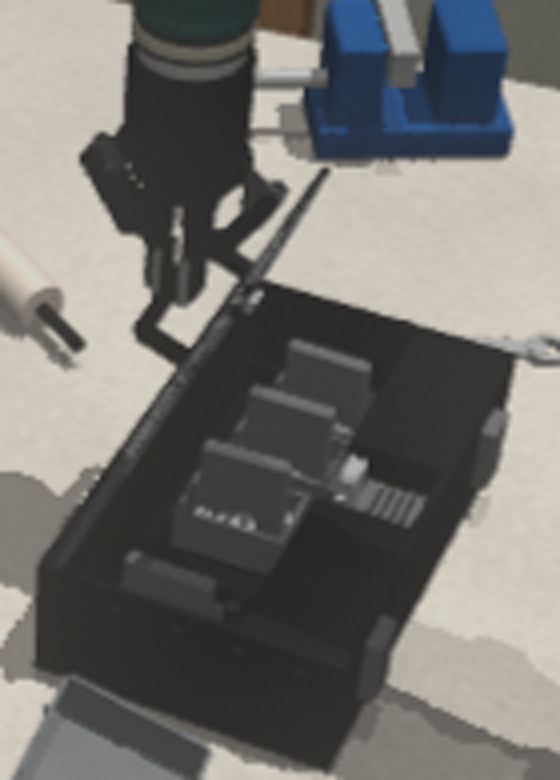

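Call:
jog_arm([
  {"x": 0, "y": 0.0115, "z": 0.001, "rx": 0, "ry": 0, "rz": 0, "grip": 0.0},
  {"x": 0, "y": 0.0115, "z": 0.002, "rx": 0, "ry": 0, "rz": 0, "grip": 0.0},
  {"x": 0, "y": 0.011, "z": 0.003, "rx": 0, "ry": 0, "rz": 0, "grip": 0.0},
  {"x": 0, "y": 0.011, "z": 0.004, "rx": 0, "ry": 0, "rz": 0, "grip": 0.0},
])

```text
clock: 7.55
tcp_pos: [0.6369, -0.222, 0.1975]
orientation: [2.326, 2.111, 0.001]
contact_force: [-1.7, 1.1, 2.2]
width: 0.0097
```

Call:
jog_arm([
  {"x": 0, "y": 0.01, "z": 0.005, "rx": 0, "ry": 0, "rz": 0, "grip": 0.0},
  {"x": 0, "y": 0.003, "z": 0.002, "rx": 0, "ry": 0, "rz": 0, "grip": 0.0},
  {"x": 0, "y": 0, "z": 0, "rx": 0, "ry": 0, "rz": 0, "grip": 0.0},
])

```text
clock: 7.85
tcp_pos: [0.6472, -0.2229, 0.1914]
orientation: [-2.323, -2.108, 0.008]
contact_force: [-9.8, 1.3, 15.5]
width: 0.0094
```

```bash
python3 - <<'E'
from h import *
st();snap('side','s9');crop('s9',330,80,470,275,4)
E
```

```text
7.85 [ 0.6472 -0.2229  0.1914] [-2.3232 -2.1079  0.0076] [-9.8  1.3 15.5] 0.0094 [ 0.491  0.632 -0.341  1.739  0.274  0.824 -0.075]
```

View pics/s9_c330_80.png

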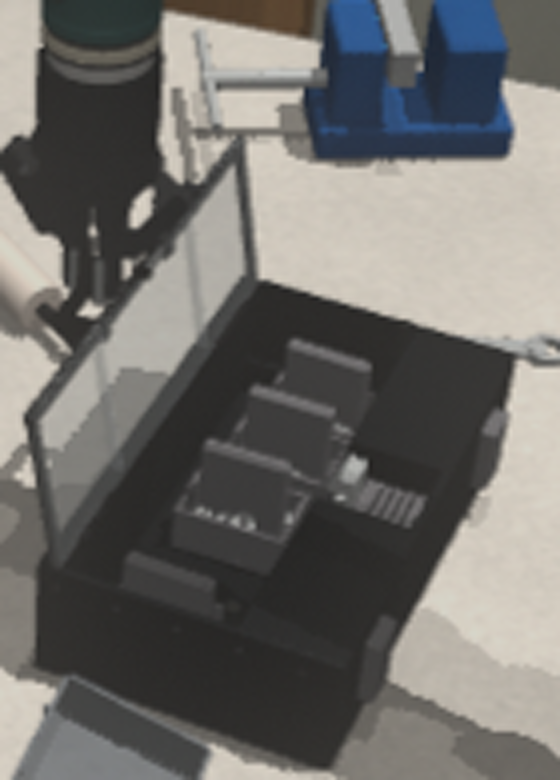

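Call:
jog_arm([
  {"x": 0, "y": 0.003, "z": 0.002, "rx": 0, "ry": 0, "rz": 0, "grip": 0.0},
  {"x": 0, "y": 0, "z": 0, "rx": 0, "ry": 0, "rz": 0, "grip": 0.0},
  {"x": 0, "y": 0, "z": 0, "rx": 0, "ry": 0, "rz": 0, "grip": 0.0},
  {"x": 0, "y": 0, "z": 0, "rx": 0, "ry": 0, "rz": 0, "grip": 0.0},
])

```text
clock: 8.3
tcp_pos: [0.6474, -0.223, 0.1912]
orientation: [-2.321, -2.105, 0.014]
contact_force: [-18.7, 3.4, 27.5]
width: 0.0092
```

```bash
python3 - <<'E'
from h import *
st();s=snap('scene','c9');d=snap('side','s9b')
th=1.75
# predicted lid free edge corners for angles: edge at hinge + .116*d (outer face +3?)
for th in (1.6,1.65,1.7,1.75):
  for y in (.16,-.16):
    x=.086-.116*np.cos(th); z=.087+.116*np.sin(th)
    print(th,y,np.round(proj(s,cw(x,y,z)),1),np.round(proj(d,cw(x,y,z)),1))
crop('c9',180,130,340,330,3.5)
E
```

```text
8.3 [ 0.6474 -0.223   0.1912] [-2.3213 -2.1051  0.014 ] [-18.7   3.4  27.5] 0.0092 [ 0.489  0.634 -0.34   1.735  0.274  0.831 -0.076]
1.6 0.16 [312.2 216.9] [343.1 183.2]
1.6 -0.16 [216.  274.8] [395. 114.]
1.65 0.16 [313.6 217.9] [340.8 182.6]
1.65 -0.16 [217.5 276.1] [392.9 113.6]
1.7 0.16 [315.1 219. ] [338.6 182.1]
1.7 -0.16 [218.9 277.4] [390.9 113.2]
1.75 0.16 [316.5 220.1] [336.4 181.7]
1.75 -0.16 [220.4 278.9] [388.9 112.9]
```

View pics/c9_c180_130.png

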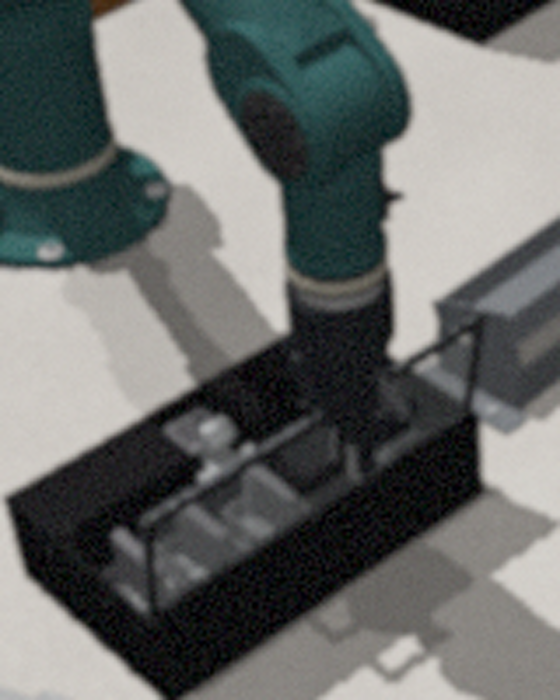

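The lid is hard against its stop: 3 mm more command gave no motion and the force doubled. I ease off, open slightly and lift away.

Call:
jog_arm([
  {"x": 0, "y": -0.005, "z": -0.003, "rx": 0, "ry": 0, "rz": 0, "grip": 0.0},
  {"x": 0, "y": 0, "z": 0, "rx": 0, "ry": 0, "rz": 0, "grip": 0.024},
  {"x": 0, "y": 0, "z": 0, "rx": 0, "ry": 0, "rz": 0, "grip": 0.024},
  {"x": 0, "y": 0, "z": 0, "rx": 0, "ry": 0, "rz": 0, "grip": 0.024},
  {"x": 0, "y": 0.001, "z": -0.02, "rx": 0, "ry": 0, "rz": 0, "grip": 0.024},
])

```text
clock: 8.9
tcp_pos: [0.6469, -0.223, 0.2082]
orientation: [-2.323, -2.109, 0.004]
contact_force: [-0.7, -0.6, -0.0]
width: 0.0244
```

Call:
jog_arm([
  {"x": 0, "y": 0, "z": -0.03, "rx": 0, "ry": 0, "rz": 0, "grip": 0.024},
  {"x": 0, "y": 0, "z": -0.045, "rx": 0, "ry": 0, "rz": 0, "grip": 0.024},
  {"x": 0, "y": 0, "z": -0.045, "rx": 0, "ry": 0, "rz": 0, "grip": 0.04},
  {"x": 0, "y": 0, "z": -0.02, "rx": 0, "ry": 0, "rz": 0, "grip": 0.04},
])

```text
clock: 9.3
tcp_pos: [0.651, -0.2234, 0.3562]
orientation: [2.321, 2.107, 0.008]
contact_force: [-0.4, 0.6, 0.1]
width: 0.04
```

```bash
python3 - <<'E'
from h import *
st();snap('side','s10');crop('s10',330,80,470,275,4)
plan(cw(-.02,-.05,.35),Rd(CY))
E
```

```text
9.3 [ 0.651  -0.2234  0.3562] [2.321  2.1067 0.0083] [-0.4  0.6  0.1] 0.04 [ 0.524  0.477 -0.387  1.588  0.195  1.106 -0.006]
rot [ 0.64 -0.48 89.97] d_tool [ -49.7 -162.6    6.5] n 11
   {'x': np.float64(-0.0045), 'y': np.float64(-0.0148), 'z': np.float64(0.0006)} r [ 0.06 -0.04  8.18]
   {'x': np.float64(-0.0066), 'y': np.float64(-0.014), 'z': np.float64(0.0006)} r [ 0.06 -0.04  8.18]
   {'x': np.float64(-0.0085), 'y': np.float64(-0.0129), 'z': np.float64(0.0006)} r [ 0.06 -0.04  8.18]
   {'x': np.float64(-0.0103), 'y': np.float64(-0.0116), 'z': np.float64(0.0007)} r [ 0.06 -0.04  8.18]
   {'x': np.float64(-0.0118), 'y': np.float64(-0.01), 'z': np.float64(0.0007)} r [ 0.06 -0.04  8.18]
   {'x': np.float64(-0.0131), 'y': np.float64(-0.0082), 'z': np.float64(0.0007)} r [ 0.06 -0.04  8.18]
   {'x': np.float64(-0.0141), 'y': np.float64(-0.0063), 'z': np.float64(0.0007)} r [ 0.06 -0.04  8.18]
   {'x': np.float64(-0.0149), 'y': np.float64(-0.0042), 'z': np.float64(0.0007)} r [ 0.06 -0.04  8.18]
   {'x': np.float64(-0.0153), 'y': np.float64(-0.002), 'z': np.float64(0.0007)} r [ 0.06 -0.04  8.18]
   {'x': np.float64(-0.0155), 'y': np.float64(0.0002), 'z': np.float64(0.0008)} r [ 0.06 -0.04  8.18]
   {'x': np.float64(-0.0153), 'y': np.float64(0.0024), 'z': np.float64(0.0008)} r [ 0.06 -0.04  8.18]
```

View pics/s10_c330_80.png

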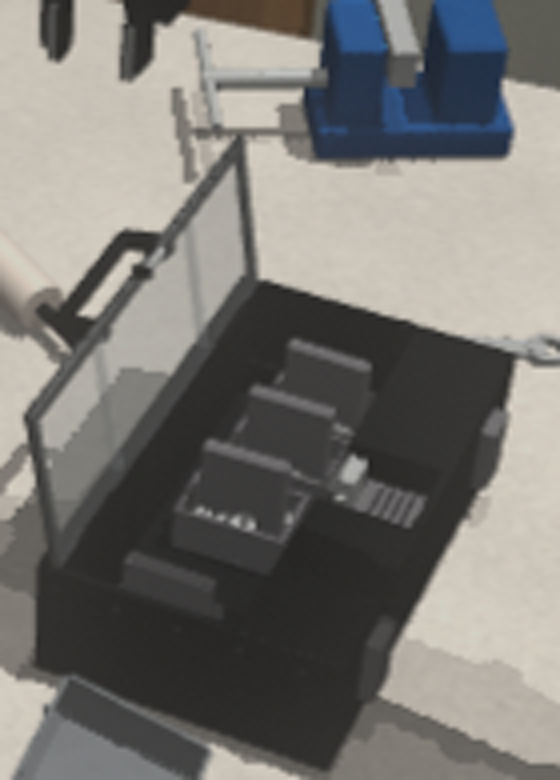

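Call:
jog_arm([
  {"x": -0.007, "y": -0.047, "z": 0, "rx": 0, "ry": 0, "rz": 0, "grip": 0.04},
  {"x": -0.007, "y": -0.047, "z": 0, "rx": 0, "ry": 0, "rz": 0, "grip": 0.04},
  {"x": -0.007, "y": -0.047, "z": 0, "rx": 0, "ry": 0, "rz": 0, "grip": 0.04},
  {"x": -0.007, "y": -0.047, "z": 0, "rx": 0, "ry": 0, "rz": 0, "grip": 0.04},
  {"x": 0, "y": 0, "z": 0, "rx": 0, "ry": 0, "rz": 8.2, "grip": 0.04},
])

```text
clock: 9.85
tcp_pos: [0.4506, -0.234, 0.3493]
orientation: [-2.476, -1.926, 0.01]
contact_force: [-0.0, -0.9, 0.3]
width: 0.0398
```

Call:
jog_arm([
  {"x": 0, "y": 0, "z": 0, "rx": 0, "ry": 0, "rz": 8.2, "grip": 0.04},
  {"x": 0, "y": 0, "z": 0, "rx": 0, "ry": 0, "rz": 8.2, "grip": 0.04},
  {"x": 0, "y": 0, "z": 0, "rx": 0, "ry": 0, "rz": 8.2, "grip": 0.04},
  {"x": 0, "y": 0, "z": 0, "rx": 0, "ry": 0, "rz": 8.2, "grip": 0.04},
  {"x": 0, "y": 0, "z": 0, "rx": 0, "ry": 0, "rz": 8.2, "grip": 0.04},
])

```text
clock: 10.35
tcp_pos: [0.4587, -0.2331, 0.3507]
orientation: [2.997, 0.943, 0.0]
contact_force: [-0.7, 0.8, 0.8]
width: 0.0401
```

Call:
jog_arm([
  {"x": 0, "y": 0, "z": 0, "rx": 0, "ry": 0, "rz": 8.2, "grip": 0.04},
  {"x": 0, "y": 0, "z": 0, "rx": 0, "ry": 0, "rz": 8.2, "grip": 0.04},
  {"x": 0, "y": 0, "z": 0, "rx": 0, "ry": 0, "rz": 8.2, "grip": 0.04},
  {"x": 0, "y": 0, "z": 0, "rx": 0, "ry": 0, "rz": 8.2, "grip": 0.04},
  {"x": 0, "y": 0, "z": 0, "rx": 0, "ry": 0, "rz": 8.0, "grip": 0.04},
])

```text
clock: 10.85
tcp_pos: [0.4588, -0.233, 0.3506]
orientation: [3.137, -0.16, 0.0]
contact_force: [0.0, -0.6, -0.7]
width: 0.0399
```

Call:
jog_arm([
  {"x": 0, "y": 0, "z": 0, "rx": 0, "ry": 0, "rz": 0, "grip": 0.04},
])

```text
clock: 10.95
tcp_pos: [0.4587, -0.2329, 0.3507]
orientation: [3.138, -0.151, -0.0]
contact_force: [-0.4, 0.9, 0.7]
width: 0.0401
```

```bash
python3 - <<'E'
from h import *
snap('wrist','w11');st()
E
```

```text
11.0 [ 0.4586 -0.2329  0.3508] [ 3.1381e+00 -1.4690e-01 -1.0000e-04] [ 0.2 -0.5 -0.3] 0.0398 [ 0.502  0.22  -0.145  1.968  0.039  0.956 -1.325]
```

View pics/w11.png

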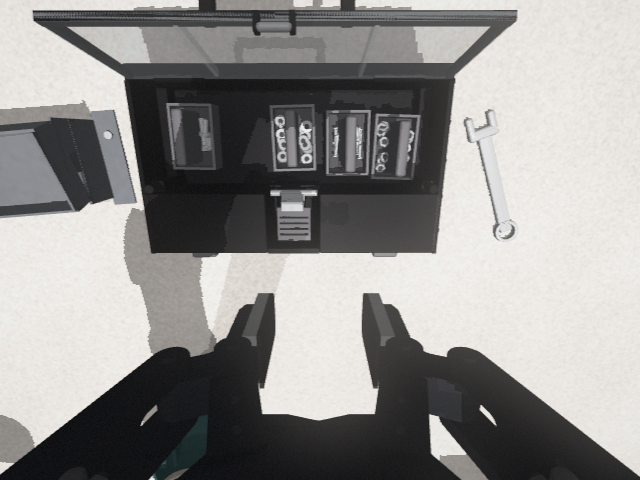

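```bash
python3 - <<'E'
from h import *
crop('w11',130,80,300,200,4.6)
crop('w11',260,80,450,200,4.2)
E
```

```text
(no output)
```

View pics/w11_c130_80.png

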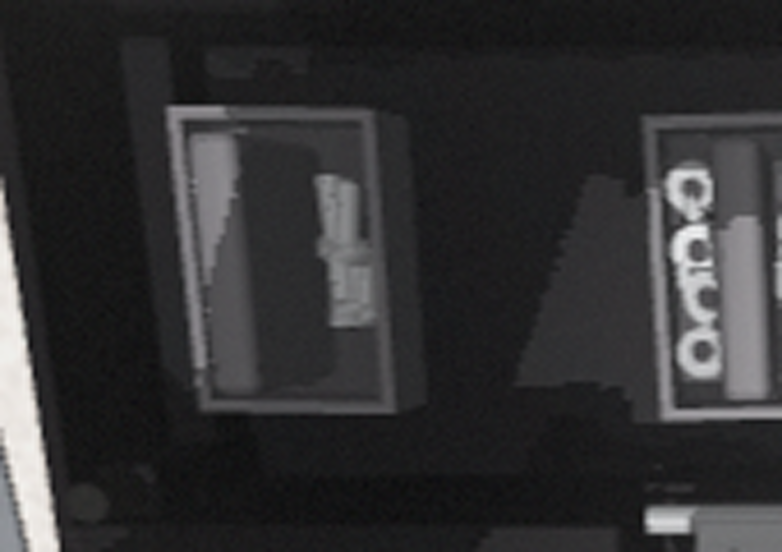

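View pics/w11_c260_80.png

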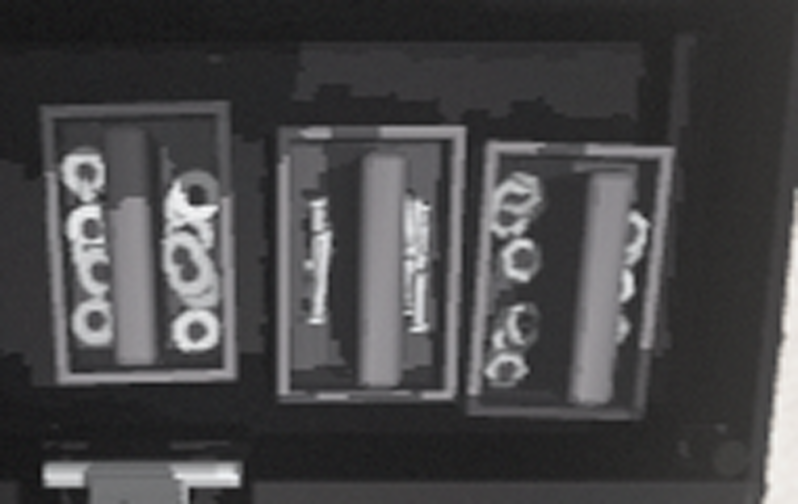

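```bash
cat > bins.py <<'E'
from h import *
from fit1 import fit
def loc2(p):
    d=p[:2]-CASE[:2]; c,s=np.cos(CY),np.sin(CY); return np.array([c*d[0]+s*d[1],-s*d[0]+c*d[1]])
def bins(fn,B):
    w=load(fn); out={}
    for n,P in B.items():
        q=[(.038,.026),(.038,-.026),(-.038,.026),(-.038,-.026)]
        p=fit([(w,(*a,.038),u) for a,u in zip(q,P)],[.53,-.2,-.1],0)
        print(n,np.round(p,4),'case',np.round(loc2(p),4),round(p[2]-CY,3)); out[n]=p
    return out
E
python3 - <<'E'
from bins import *
a=lambda x,y:(130+x/4.6,80+y/4.6); b=lambda x,y:(260+x/4.2,80+y/4.2)
bins('w11',dict(A=[a(167,107),a(378,110),a(203,412),a(395,412)],B=[b(42,107),b(230,101),b(60,382),b(237,380)],C=[b(279,129),b(465,127),b(281,402),b(458,398)],D=[b(487,142),b(673,150),b(468,412),b(643,418)]))
w=load('w11')
from fit1 import fit
fit([(w,(-.105,.166,.09),(152,252)),(w,(-.105,-.166,.09),(436,252))],CASE)
E
```

```text
A [ 0.5456 -0.0909 -0.1137] case [0.0239 0.1215] -0.017
B [ 0.5325 -0.2116 -0.0728] case [0.0225 0.0002] 0.023
C [ 0.5203 -0.2758 -0.0803] case [ 0.0165 -0.0649] 0.016
D [ 0.5103 -0.3316 -0.1249] case [ 0.012  -0.1214] -0.029
[ 0.5122 -0.2105 -0.0971]
[[-0.9, 0.1], [0.9, 0.1]]
```

Call:
jog_arm([
  {"x": -0.003, "y": -0.044, "z": 0, "rx": 0, "ry": 0, "rz": 0, "grip": 0.034},
  {"x": -0.003, "y": -0.044, "z": 0, "rx": 0, "ry": 0, "rz": 0, "grip": 0.034},
  {"x": -0.003, "y": -0.044, "z": 0, "rx": 0, "ry": 0, "rz": 0, "grip": 0.034},
  {"x": -0.003, "y": -0.044, "z": 0, "rx": 0, "ry": 0, "rz": 0, "grip": 0.034},
  {"x": -0.003, "y": -0.044, "z": 0, "rx": 0, "ry": 0, "rz": 0, "grip": 0.034},
])

```text
clock: 11.5
tcp_pos: [0.4646, -0.0108, 0.3512]
orientation: [-3.138, 0.147, -0.001]
contact_force: [0.9, 0.4, -0.1]
width: 0.034
```

Call:
jog_arm([
  {"x": -0.003, "y": -0.044, "z": 0, "rx": 0, "ry": 0, "rz": 0, "grip": 0.034},
  {"x": -0.003, "y": -0.044, "z": 0, "rx": 0, "ry": 0, "rz": 0, "grip": 0.034},
  {"x": -0.003, "y": -0.044, "z": 0, "rx": 0, "ry": 0, "rz": 0, "grip": 0.034},
  {"x": -0.003, "y": -0.044, "z": 0, "rx": 0, "ry": 0, "rz": 0, "grip": 0.034},
  {"x": -0.003, "y": -0.044, "z": 0, "rx": 0, "ry": 0, "rz": -4.8, "grip": 0.034},
])

```text
clock: 12.0
tcp_pos: [0.4709, 0.2098, 0.3512]
orientation: [-3.141, 0.012, -0.001]
contact_force: [0.5, 0.1, -0.6]
width: 0.0343
```

Call:
jog_arm([
  {"x": 0, "y": 0, "z": 0, "rx": 0, "ry": 0, "rz": 0, "grip": 0.034},
  {"x": 0, "y": 0, "z": 0, "rx": 0, "ry": 0, "rz": 0, "grip": 0.034},
])

```text
clock: 12.2
tcp_pos: [0.4707, 0.209, 0.3509]
orientation: [-3.141, 0.013, 0.001]
contact_force: [-0.7, -0.2, -0.2]
width: 0.0342
```

```bash
python3 - <<'E'
from h import *
snap('wrist','w12');st()
E
```

```text
12.25 [0.4709 0.2074 0.3508] [ 3.1407e+00 -1.8300e-02 -9.0000e-04] [0.3 0.2 0.1] 0.0339 [-0.137  0.242 -0.443  1.957  0.125  0.97  -2.222]
```

View pics/w12.png

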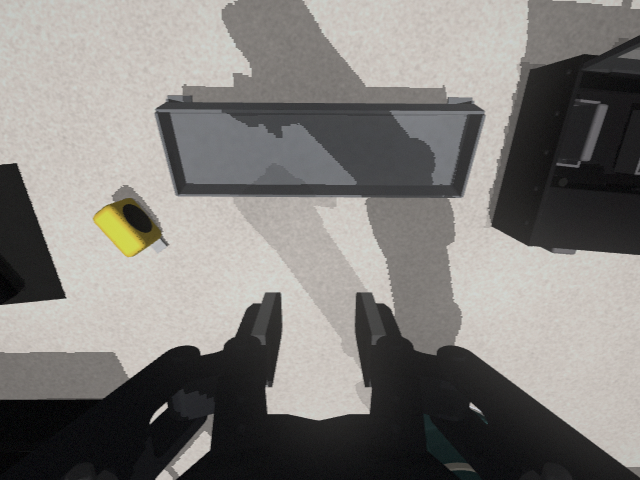

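```bash
python3 - <<'E'
from h import *
crop('w12',145,85,325,210,4.4)
crop('w12',315,85,495,210,4.4)
E
```

```text
(no output)
```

View pics/w12_c145_85.png

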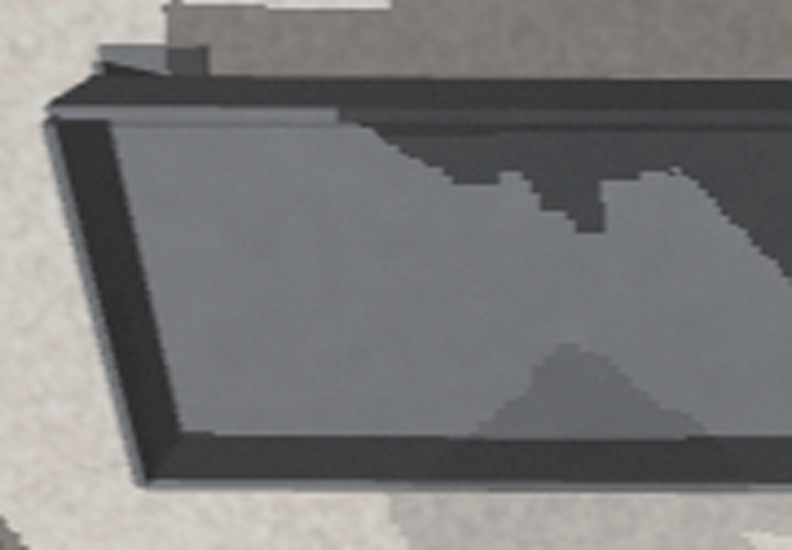

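View pics/w12_c315_85.png

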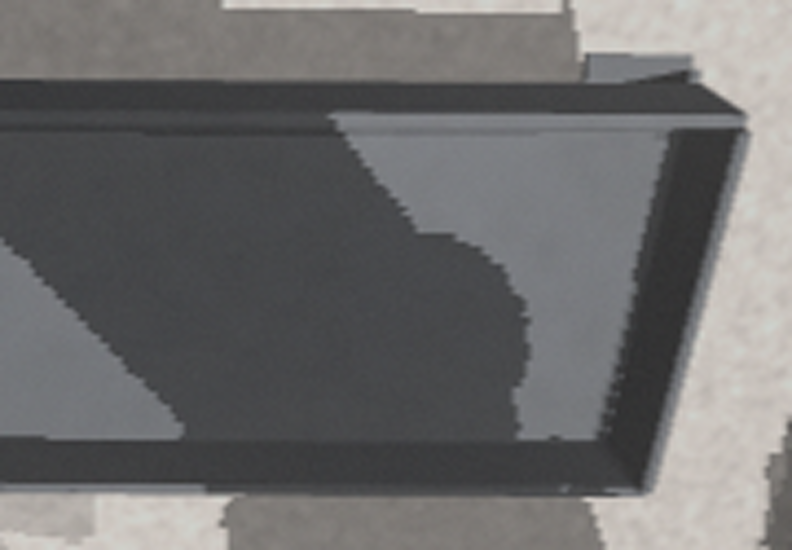

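```bash
python3 - <<'E'
from fit1 import *
w=load('w12')
def L(x,y,z): c,s=np.cos(.3),np.sin(.3); return (c*x-s*z,y,.066+s*x+c*z)
a=lambda x,y:(145+x/4.4,85+y/4.4); b=lambda x,y:(315+x/4.4,85+y/4.4)
obs=[(w,L(-.045,.16,0),a(180,435)),(w,L(.045,.16,0),a(110,132)),(w,L(-.045,-.16,0),b(603,440)),(w,L(.045,-.16,0),b(670,134)),
(w,L(-.047,.163,.03),a(140,490)),(w,L(-.047,-.163,.03),b(648,494))]
fit(obs,[.53,.21,0])
E
```

```text
[ 0.5317  0.2066 -0.0132]
[[0.1, 0.8], [-2.5, -8.8], [0.2, 0.7], [4.4, -8.0], [-1.5, 1.4], [0.6, 1.6]]
```

```bash
python3 - <<'E'
from fit1 import *
w=load('w12')
def L(x,y,z): c,s=np.cos(.3),np.sin(.3); return (c*x-s*z,y,.066+s*x+c*z)
a=lambda x,y:(145+x/4.4,85+y/4.4); b=lambda x,y:(315+x/4.4,85+y/4.4)
obs=[(w,L(-.045,.16,0),a(180,435)),(w,L(.045,.16,.026),a(60,127)),(w,L(-.045,-.16,0),b(603,440)),(w,L(.045,-.16,.026),b(735,132)),
(w,L(-.047,.163,.03),a(140,490)),(w,L(-.047,-.163,.03),b(648,494)),(w,L(.047,.163,.03),a(45,105)),(w,L(.047,-.163,.03),b(748,112))]
fit(obs,[.53,.21,0])
E
```

```text
[ 0.5327  0.2062 -0.0138]
[[0.3, -0.2], [-0.4, -2.4], [0.6, -0.1], [-0.3, -2.0], [-1.3, 0.4], [1.1, 0.8], [-2.1, 1.6], [2.0, 1.6]]
```

Call:
jog_arm([
  {"x": 0.011, "y": 0.0425, "z": 0.014, "rx": 0, "ry": 0, "rz": 0, "grip": 0.034},
  {"x": 0.011, "y": 0.0425, "z": 0.014, "rx": 0, "ry": 0, "rz": 0, "grip": 0.034},
  {"x": 0.011, "y": 0.0425, "z": 0.014, "rx": 0, "ry": 0, "rz": 0, "grip": 0.034},
  {"x": 0.011, "y": 0.0425, "z": 0.014, "rx": 0, "ry": 0, "rz": 0, "grip": 0.034},
  {"x": 0.011, "y": 0.0425, "z": 0.014, "rx": 0, "ry": 0, "rz": 0, "grip": 0.034},
])

```text
clock: 12.75
tcp_pos: [0.5227, -0.0094, 0.2808]
orientation: [3.14, -0.024, 0.0]
contact_force: [0.6, 0.5, -0.5]
width: 0.0338
```

Call:
jog_arm([
  {"x": 0.011, "y": 0.0425, "z": 0.014, "rx": 0, "ry": 0, "rz": 0, "grip": 0.034},
  {"x": 0.012, "y": 0.042, "z": 0.014, "rx": 0, "ry": 0, "rz": -8.3, "grip": 0.034},
  {"x": 0, "y": 0, "z": 0, "rx": 0, "ry": 0, "rz": -8.3, "grip": 0.034},
  {"x": 0, "y": 0, "z": 0, "rx": 0, "ry": 0, "rz": -8.3, "grip": 0.034},
  {"x": 0, "y": 0, "z": 0, "rx": 0, "ry": 0, "rz": -8.3, "grip": 0.034},
])

```text
clock: 13.25
tcp_pos: [0.5439, -0.0932, 0.2528]
orientation: [3.015, 0.881, -0.002]
contact_force: [0.1, 0.6, 0.3]
width: 0.0341
```

Call:
jog_arm([
  {"x": 0, "y": 0, "z": 0, "rx": 0, "ry": 0, "rz": -8.3, "grip": 0.034},
  {"x": 0, "y": 0, "z": 0, "rx": 0, "ry": 0, "rz": -8.3, "grip": 0.034},
  {"x": 0, "y": 0, "z": 0, "rx": 0, "ry": 0, "rz": -8.3, "grip": 0.034},
  {"x": 0, "y": 0, "z": 0, "rx": 0, "ry": 0, "rz": -8.3, "grip": 0.034},
  {"x": 0, "y": 0, "z": 0, "rx": 0, "ry": 0, "rz": -8.3, "grip": 0.034},
])

```text
clock: 13.75
tcp_pos: [0.5439, -0.0926, 0.253]
orientation: [2.506, 1.893, -0.003]
contact_force: [-0.3, -0.1, 0.2]
width: 0.034
```

Call:
jog_arm([
  {"x": 0, "y": 0, "z": 0, "rx": 0, "ry": 0, "rz": -8.3, "grip": 0.034},
  {"x": 0, "y": 0, "z": 0, "rx": 0, "ry": 0, "rz": -8.3, "grip": 0.034},
  {"x": 0, "y": 0, "z": 0, "rx": 0, "ry": 0, "rz": -8.3, "grip": 0.034},
  {"x": 0, "y": 0, "z": 0, "rx": 0, "ry": 0, "rz": -8.3, "grip": 0.034},
  {"x": 0, "y": 0, "z": 0, "rx": 0, "ry": 0, "rz": -8.3, "grip": 0.034},
])

```text
clock: 14.25
tcp_pos: [0.5439, -0.0927, 0.2529]
orientation: [-1.673, -2.659, 0.003]
contact_force: [-0.4, -0.3, 0.3]
width: 0.0342
```

Call:
jog_arm([
  {"x": 0, "y": 0, "z": 0, "rx": 0, "ry": 0, "rz": -8.3, "grip": 0.034},
  {"x": 0, "y": 0, "z": 0, "rx": 0, "ry": 0, "rz": -8.3, "grip": 0.034},
  {"x": 0, "y": 0, "z": 0, "rx": 0, "ry": 0, "rz": -8.3, "grip": 0.034},
  {"x": 0, "y": 0, "z": 0, "rx": 0, "ry": 0, "rz": -8.3, "grip": 0.034},
  {"x": 0, "y": 0, "z": 0, "rx": 0, "ry": 0, "rz": -8.3, "grip": 0.034},
])

```text
clock: 14.75
tcp_pos: [0.544, -0.0927, 0.2528]
orientation: [-0.622, -3.078, 0.003]
contact_force: [-0.1, 0.5, -0.4]
width: 0.0336
```

```bash
python3 - <<'E'
from h import *
snap('wrist','w13');st()
plan([.5456,-.0909,.12],Rd(np.pi-.1137))
E
```

```text
14.8 [ 0.544  -0.0928  0.2525] [-6.1720e-01 -3.0789e+00  2.1000e-03] [-0.6  1.1 -0.1] 0.0339 [ 0.8    0.558 -1.003  1.975  0.589  0.935  0.67 ]
rot [ -0.08  -0.08 -16.15] d_tool [ -0.9   2.6 132.5] n 3
   {'x': np.float64(-0.0003), 'y': np.float64(0.0009), 'z': np.float64(0.0442)} r [-0.03 -0.03 -5.38]
   {'x': np.float64(-0.0004), 'y': np.float64(0.0008), 'z': np.float64(0.0442)} r [-0.03 -0.03 -5.38]
   {'x': np.float64(-0.0004), 'y': np.float64(0.0008), 'z': np.float64(0.0442)} r [-0.03 -0.03 -5.38]
```

View pics/w13.png

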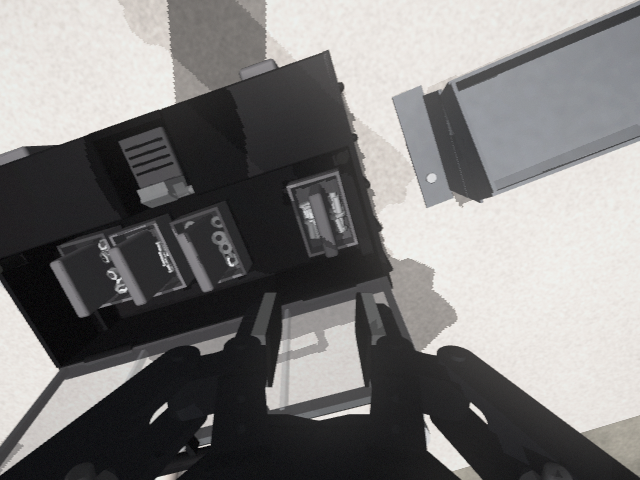

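Call:
jog_arm([
  {"x": 0, "y": 0.002, "z": 0.03, "rx": 0, "ry": 0, "rz": -8.1, "grip": 0.034},
  {"x": 0, "y": 0.001, "z": 0.03, "rx": 0, "ry": 0, "rz": -8.0, "grip": 0.034},
  {"x": 0, "y": 0, "z": 0.03, "rx": 0, "ry": 0, "rz": 0, "grip": 0.034},
  {"x": 0, "y": 0, "z": 0, "rx": 0, "ry": 0, "rz": 0, "grip": 0.034},
])

```text
clock: 15.2
tcp_pos: [0.5424, -0.0898, 0.1595]
orientation: [-0.196, -3.127, 0.002]
contact_force: [-0.5, -0.4, 0.0]
width: 0.0341
```

```bash
python3 - <<'E'
from h import *
snap('wrist','w14');st()
plan([.5456,-.0909,.12],Rd(np.pi-.1137))
E
```

```text
15.25 [ 0.5441 -0.089   0.1617] [-1.9490e-01 -3.1307e+00  1.5000e-03] [0.8 0.7 0.5] 0.0337 [ 0.739  0.694 -0.952  2.045  0.788  0.826  0.761]
rot [-0.07 -0.27 -0.61] d_tool [-1.9 -1.6 41.6] n 1
   {'x': np.float64(-0.0019), 'y': np.float64(-0.0016), 'z': np.float64(0.0416)} r [-0.07 -0.27 -0.61]
```

View pics/w14.png

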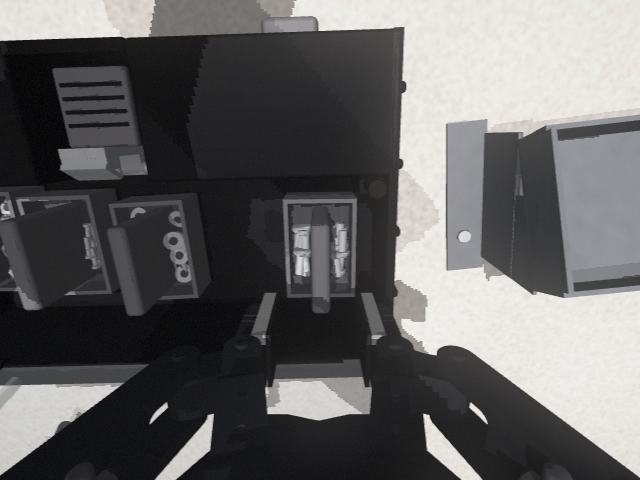

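Bin A's wall, at column 320, is centred between the pads. Going down.

Call:
jog_arm([
  {"x": -0.002, "y": -0.0015, "z": 0.03, "rx": 0, "ry": 0, "rz": -0.6, "grip": 0.034},
  {"x": 0, "y": 0, "z": 0.03, "rx": 0, "ry": 0, "rz": 0, "grip": 0.034},
  {"x": 0, "y": 0, "z": 0.025, "rx": 0, "ry": 0, "rz": 0, "grip": 0.034},
  {"x": 0, "y": 0, "z": 0.006, "rx": 0, "ry": 0, "rz": 0, "grip": 0.034},
  {"x": 0, "y": 0, "z": 0, "rx": 0, "ry": 0, "rz": 0, "grip": 0.034},
])

```text
clock: 15.75
tcp_pos: [0.5482, -0.0895, 0.0731]
orientation: [0.176, 3.136, -0.001]
contact_force: [-0.4, -0.2, -0.1]
width: 0.0343
```

```bash
python3 - <<'E'
from h import *
snap('wrist','w15');st()
E
```

```text
15.8 [ 0.5488 -0.0892  0.0738] [ 1.7510e-01  3.1345e+00 -5.0000e-04] [ 0.2  0.8 -0.3] 0.0341 [ 0.647  0.806 -0.82   2.079  0.968  0.695  0.629]
```

View pics/w15.png

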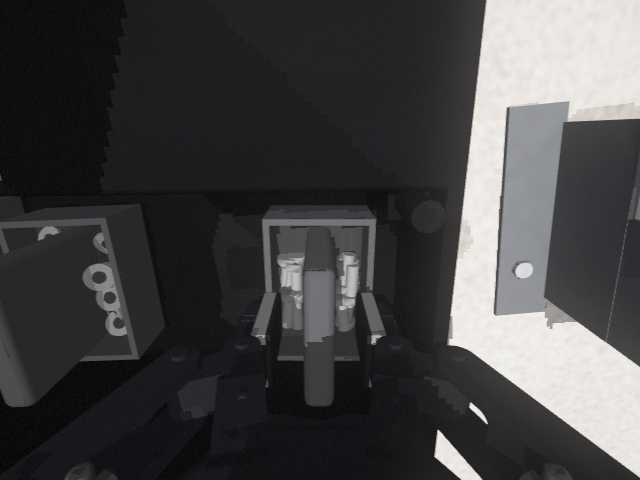

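Call:
jog_arm([
  {"x": 0.002, "y": 0, "z": 0.004, "rx": 0, "ry": 0, "rz": 0, "grip": 0.0},
  {"x": 0, "y": 0, "z": 0, "rx": 0, "ry": 0, "rz": 0, "grip": 0.0},
  {"x": 0, "y": 0, "z": 0, "rx": 0, "ry": 0, "rz": 0, "grip": 0.0},
  {"x": 0, "y": 0, "z": 0, "rx": 0, "ry": 0, "rz": 0, "grip": 0.0},
  {"x": 0, "y": 0, "z": 0, "rx": 0, "ry": 0, "rz": 0, "grip": 0.0},
])

```text
clock: 16.3
tcp_pos: [0.5468, -0.0888, 0.0696]
orientation: [0.173, 3.134, -0.001]
contact_force: [-0.3, -1.5, 6.9]
width: 0.0112
```

```bash
cat >> h.py <<'E'
RACK=np.array([.5327,.2062,-.0138])
def rk(x,y,z):
    c,s=np.cos(.3),np.sin(.3); q=(c*x-s*z,y,.066+s*x+c*z); a=RACK[2]
    return np.array([RACK[0]+np.cos(a)*q[0]-np.sin(a)*q[1],RACK[1]+np.sin(a)*q[0]+np.cos(a)*q[1],q[2]])
RR=Rd(np.pi+RACK[2],-.3)
E
python3 - <<'E'
from h import *
st(); print(RR); print(rk(0,0,.064),rk(0,.099,.064))
p=rk(0,.099,.064)
plan(p,RR)
E
```

```text
16.3 [ 0.5468 -0.0888  0.0696] [ 1.7340e-01  3.1345e+00 -1.2000e-03] [-0.3 -1.5  6.9] 0.0112 [ 0.642  0.81  -0.813  2.085  0.979  0.687  0.619]
[[-0.95524552  0.01379956  0.29549207]
 [ 0.01318323  0.99990478 -0.00407805]
 [-0.29552021  0.         -0.95533649]]
[0.51378851 0.206461   0.12714154] [0.51515466 0.30545157 0.12714154]
rot [ -0.87 -17.04  -5.49] d_tool [ 74.8 388.4 -57.9] n 9
   {'x': np.float64(0.0083), 'y': np.float64(0.0432), 'z': np.float64(-0.0064)} r [-0.1  -1.89 -0.61]
   {'x': np.float64(0.0076), 'y': np.float64(0.0432), 'z': np.float64(-0.0066)} r [-0.1  -1.89 -0.61]
   {'x': np.float64(0.007), 'y': np.float64(0.0433), 'z': np.float64(-0.0068)} r [-0.1  -1.89 -0.61]
   {'x': np.float64(0.0063), 'y': np.float64(0.0434), 'z': np.float64(-0.0069)} r [-0.1  -1.89 -0.61]
   {'x': np.float64(0.0056), 'y': np.float64(0.0435), 'z': np.float64(-0.0071)} r [-0.1  -1.89 -0.61]
   {'x': np.float64(0.0049), 'y': np.float64(0.0436), 'z': np.float64(-0.0072)} r [-0.1  -1.89 -0.61]
   {'x': np.float64(0.0042), 'y': np.float64(0.0436), 'z': np.float64(-0.0072)} r [-0.1  -1.89 -0.61]
   {'x': np.float64(0.0035), 'y': np.float64(0.0437), 'z': np.float64(-0.0073)} r [-0.1  -1.89 -0.61]
   {'x': np.float64(0.0028), 'y': np.float64(0.0437), 'z': np.float64(-0.0073)} r [-0.1  -1.89 -0.61]
```

Call:
jog_arm([
  {"x": 0, "y": 0, "z": -0.02, "rx": 0, "ry": 0, "rz": 0, "grip": 0.0},
  {"x": 0, "y": 0, "z": -0.04, "rx": 0, "ry": 0, "rz": 0, "grip": 0.0},
  {"x": 0, "y": 0, "z": -0.045, "rx": 0, "ry": 0, "rz": 0, "grip": 0.0},
  {"x": 0, "y": 0, "z": -0.045, "rx": 0, "ry": 0, "rz": 0, "grip": 0.0},
  {"x": 0, "y": 0, "z": 0, "rx": 0, "ry": 0, "rz": 0, "grip": 0.0},
])

```text
clock: 16.8
tcp_pos: [0.5494, -0.0875, 0.2241]
orientation: [0.173, 3.126, 0.0]
contact_force: [1.4, -0.5, -2.7]
width: 0.0113
```

```bash
python3 - <<'E'
from h import *
snap('wrist','w16');st()
p=rk(0,.099,.0636+.06); print(p)
plan(p,RR)
E
```

```text
16.85 [ 0.5475 -0.0884  0.2212] [ 1.7410e-01  3.1307e+00 -8.0000e-04] [-0.5 -0.3 -1.7] 0.0113 [ 0.797  0.624 -1.031  2.001  0.691  0.909  0.855]
[0.49754334 0.30569462 0.18407959]
rot [ -0.86 -16.83  -5.53] d_tool [ 93.5 386.1  36.5] n 9
   {'x': np.float64(0.0104), 'y': np.float64(0.0429), 'z': np.float64(0.0041)} r [-0.1  -1.87 -0.61]
   {'x': np.float64(0.0101), 'y': np.float64(0.043), 'z': np.float64(0.0038)} r [-0.1  -1.87 -0.61]
   {'x': np.float64(0.0097), 'y': np.float64(0.0431), 'z': np.float64(0.0035)} r [-0.1  -1.87 -0.61]
   {'x': np.float64(0.0094), 'y': np.float64(0.0432), 'z': np.float64(0.0033)} r [-0.1  -1.87 -0.61]
   {'x': np.float64(0.009), 'y': np.float64(0.0433), 'z': np.float64(0.0031)} r [-0.1  -1.87 -0.61]
   {'x': np.float64(0.0086), 'y': np.float64(0.0434), 'z': np.float64(0.0029)} r [-0.1  -1.87 -0.61]
   {'x': np.float64(0.0083), 'y': np.float64(0.0435), 'z': np.float64(0.0027)} r [-0.1  -1.87 -0.61]
   {'x': np.float64(0.0079), 'y': np.float64(0.0436), 'z': np.float64(0.0025)} r [-0.1  -1.87 -0.61]
   {'x': np.float64(0.0075), 'y': np.float64(0.0436), 'z': np.float64(0.0023)} r [-0.1  -1.87 -0.61]
```

View pics/w16.png

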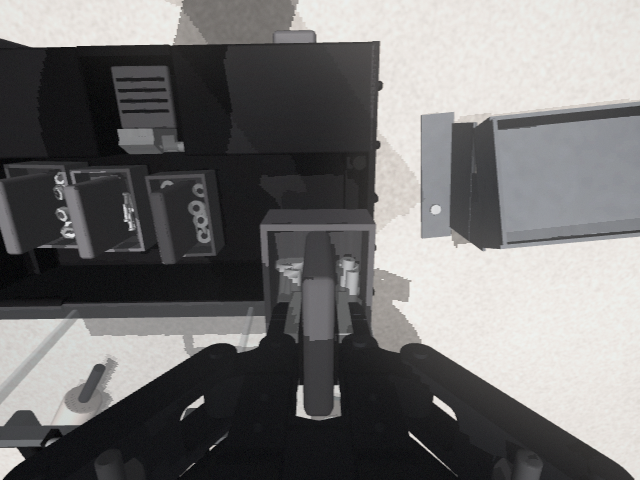

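Bin A is held upright and the others haven't moved. Moving to the rack's left slot.

Call:
jog_arm([
  {"x": 0.0105, "y": 0.043, "z": 0.004, "rx": 0, "ry": -1.9, "rz": -0.6, "grip": 0.0},
  {"x": 0.01, "y": 0.043, "z": 0.004, "rx": 0, "ry": -1.9, "rz": -0.6, "grip": 0.0},
  {"x": 0.01, "y": 0.043, "z": 0.0035, "rx": 0, "ry": -1.9, "rz": -0.6, "grip": 0.0},
  {"x": 0.0095, "y": 0.043, "z": 0.003, "rx": 0, "ry": -1.9, "rz": -0.6, "grip": 0.0},
  {"x": 0.009, "y": 0.043, "z": 0.003, "rx": 0, "ry": -1.9, "rz": -0.6, "grip": 0.0},
])

```text
clock: 17.35
tcp_pos: [0.5157, 0.1301, 0.1957]
orientation: [0.087, 2.977, -0.015]
contact_force: [0.4, -0.2, -0.8]
width: 0.0113
```

Call:
jog_arm([
  {"x": 0.009, "y": 0.043, "z": 0.003, "rx": 0, "ry": -1.9, "rz": -0.6, "grip": 0.0},
  {"x": 0.008, "y": 0.043, "z": 0.003, "rx": 0, "ry": -1.9, "rz": -0.6, "grip": 0.0},
  {"x": 0.008, "y": 0.043, "z": 0.0025, "rx": 0, "ry": -1.9, "rz": -0.6, "grip": 0.0},
  {"x": 0.008, "y": 0.043, "z": 0.002, "rx": 0, "ry": -1.9, "rz": -0.6, "grip": 0.0},
  {"x": 0, "y": 0, "z": 0, "rx": 0, "ry": 0, "rz": 0, "grip": 0.0},
])

```text
clock: 17.85
tcp_pos: [0.4902, 0.312, 0.1781]
orientation: [0.003, 2.847, -0.01]
contact_force: [-0.2, 0.8, -1.1]
width: 0.0116
```

Call:
jog_arm([
  {"x": 0, "y": 0, "z": 0, "rx": 0, "ry": 0, "rz": 0, "grip": 0.0},
  {"x": 0, "y": 0, "z": 0, "rx": 0, "ry": 0, "rz": 0, "grip": 0.0},
])

```text
clock: 18.05
tcp_pos: [0.4945, 0.3005, 0.1775]
orientation: [0.024, 2.846, -0.029]
contact_force: [0.6, -1.1, -2.4]
width: 0.011
```

```bash
python3 - <<'E'
from h import *
snap('wrist','w17');snap('side','s17');st()
plan(rk(0,.099,.0636+.06),RR)
plan(rk(0,.099,.0636+.002),RR)
E
```

```text
18.15 [0.4952 0.3001 0.1781] [ 0.0263  2.8447 -0.0276] [ 0.3 -0.  -1.3] 0.0114 [-0.134  0.587 -0.813  2.129  1.128  0.725 -0.197]
rot [-1.01 -0.18 -0.11] d_tool [-3.9  5.5 -5.2] n 1
   {'x': np.float64(-0.0039), 'y': np.float64(0.0055), 'z': np.float64(-0.0052)} r [-1.01 -0.18 -0.11]
rot [-1.01 -0.18 -0.11] d_tool [-4.1  6.6 52.8] n 2
   {'x': np.float64(-0.002), 'y': np.float64(0.0033), 'z': np.float64(0.0264)} r [-0.5  -0.09 -0.06]
   {'x': np.float64(-0.002), 'y': np.float64(0.003), 'z': np.float64(0.0264)} r [-0.5  -0.09 -0.06]
```

View pics/w17.png

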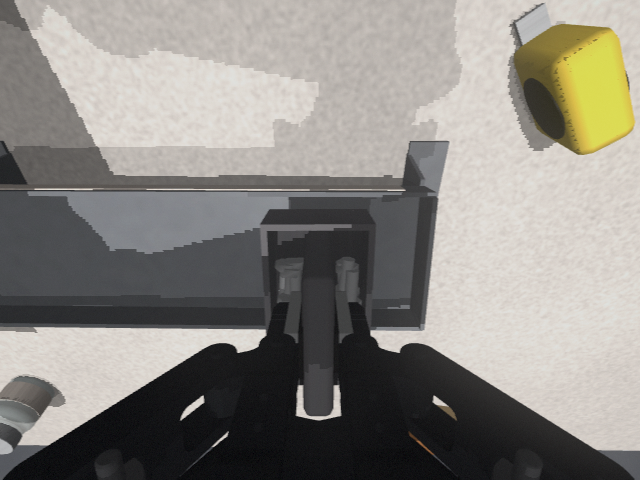

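View pics/s17.png

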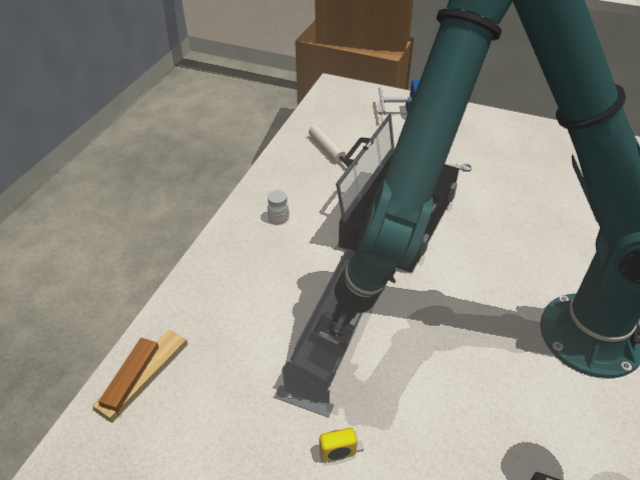

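Call:
jog_arm([
  {"x": -0.004, "y": 0.006, "z": 0.01, "rx": -1.0, "ry": -0.2, "rz": 0, "grip": 0.0},
  {"x": 0, "y": 0, "z": 0.02, "rx": 0, "ry": 0, "rz": 0, "grip": 0.0},
  {"x": 0, "y": 0, "z": 0.015, "rx": 0, "ry": 0, "rz": 0, "grip": 0.0},
  {"x": 0, "y": 0, "z": 0, "rx": 0, "ry": 0, "rz": 0, "grip": 0.0},
])

```text
clock: 18.55
tcp_pos: [0.5128, 0.3051, 0.1351]
orientation: [0.024, 2.843, -0.004]
contact_force: [0.1, -0.7, -1.2]
width: 0.0115
```

```bash
python3 - <<'E'
from h import *
snap('wrist','w18');st()
plan(rk(0,.099,.0636),RR)
E
```

```text
18.6 [0.5125 0.3061 0.1361] [ 2.2400e-02  2.8417e+00 -2.1000e-03] [-0.5  0.3 -1.9] 0.0111 [-0.167  0.661 -0.753  2.124  1.254  0.679 -0.289]
rot [ 0.02 -0.01 -0.12] d_tool [ 0.1 -0.7  9.7] n 1
   {'x': np.float64(0.0001), 'y': np.float64(-0.0007), 'z': np.float64(0.0097)} r [ 0.02 -0.01 -0.12]
```

View pics/w18.png

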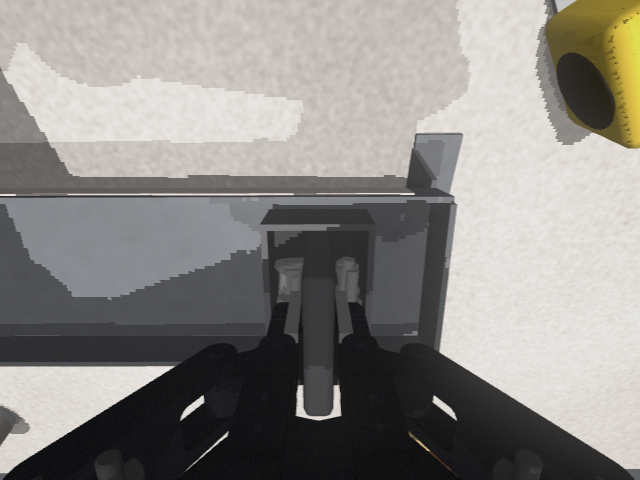

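Call:
jog_arm([
  {"x": 0, "y": -0.0005, "z": 0.007, "rx": 0, "ry": 0, "rz": 0, "grip": 0.0},
  {"x": 0, "y": 0, "z": 0.002, "rx": 0, "ry": 0, "rz": 0, "grip": 0.0},
  {"x": 0, "y": 0, "z": 0.001, "rx": 0, "ry": 0, "rz": 0, "grip": 0.0},
  {"x": 0, "y": 0, "z": 0, "rx": 0, "ry": 0, "rz": 0, "grip": 0.0},
])

```text
clock: 19.0
tcp_pos: [0.5151, 0.308, 0.1277]
orientation: [0.018, 2.84, 0.001]
contact_force: [-0.3, 1.1, -1.2]
width: 0.0111
```

```bash
python3 - <<'E'
from h import *
st()
plan(rk(0,.099,.0636),RR)
E
```

```text
19.0 [0.5151 0.308  0.1277] [1.8500e-02 2.8398e+00 1.4000e-03] [-0.3  1.1 -1.2] 0.0111 [-0.175  0.676 -0.742  2.124  1.281  0.672 -0.31 ]
rot [0.18 0.1  0.02] d_tool [ 0.1 -2.5  1. ] n 1
   {'x': np.float64(0.0001), 'y': np.float64(-0.0025), 'z': np.float64(0.001)} r [0.18 0.1  0.02]
```

Call:
jog_arm([
  {"x": 0, "y": 0, "z": 0.0015, "rx": 0, "ry": 0, "rz": 0, "grip": 0.0},
  {"x": 0, "y": 0, "z": 0.001, "rx": 0, "ry": 0, "rz": 0, "grip": 0.0},
  {"x": 0, "y": 0, "z": 0, "rx": 0, "ry": 0, "rz": 0, "grip": 0.0},
])

```text
clock: 19.3
tcp_pos: [0.5153, 0.3083, 0.1269]
orientation: [0.018, 2.838, 0.0]
contact_force: [-4.4, -3.9, 11.7]
width: 0.0112
```

Contact at 11.7 N, so the bin is seated. Release and retreat.

Call:
jog_arm([
  {"x": 0, "y": 0, "z": -0.001, "rx": 0, "ry": 0, "rz": 0, "grip": 0.03},
  {"x": 0, "y": 0, "z": 0, "rx": 0, "ry": 0, "rz": 0, "grip": 0.03},
  {"x": 0, "y": 0, "z": 0, "rx": 0, "ry": 0, "rz": 0, "grip": 0.03},
  {"x": 0, "y": 0, "z": -0.03, "rx": 0, "ry": 0, "rz": 0, "grip": 0.03},
  {"x": 0, "y": 0, "z": -0.04, "rx": 0, "ry": 0, "rz": 0, "grip": 0.034},
])

```text
clock: 19.8
tcp_pos: [0.4943, 0.3068, 0.1916]
orientation: [0.02, 2.844, -0.003]
contact_force: [1.0, -0.0, -0.0]
width: 0.0339
```

Call:
jog_arm([
  {"x": 0, "y": 0, "z": -0.04, "rx": 0, "ry": 0, "rz": 0, "grip": 0.034},
  {"x": 0, "y": 0, "z": 0, "rx": 0, "ry": 0, "rz": 0, "grip": 0.034},
])

```text
clock: 20.0
tcp_pos: [0.483, 0.3113, 0.2359]
orientation: [0.016, 2.834, 0.01]
contact_force: [0.6, 1.2, 1.1]
width: 0.0335
```

```bash
python3 - <<'E'
from h import *
snap('wrist','w19');st()
R2=Rd(np.pi-.0728); plan([.5325,-.2116,.23],R2)
E
```

```text
20.05 [0.4833 0.3096 0.2337] [0.0177 2.8357 0.0058] [ 0.3 -0.7 -0.3] 0.0341 [-0.086  0.499 -0.888  2.107  0.994  0.754 -0.083]
rot [ 0.87 17.5   3.43] d_tool [ -52.5 -520.6   17.3] n 11
   {'x': np.float64(-0.0048), 'y': np.float64(-0.0473), 'z': np.float64(0.0016)} r [0.08 1.59 0.31]
   {'x': np.float64(-0.0051), 'y': np.float64(-0.0473), 'z': np.float64(0.0015)} r [0.08 1.59 0.31]
   {'x': np.float64(-0.0054), 'y': np.float64(-0.0473), 'z': np.float64(0.0014)} r [0.08 1.59 0.31]
   {'x': np.float64(-0.0057), 'y': np.float64(-0.0472), 'z': np.float64(0.0013)} r [0.08 1.59 0.31]
   {'x': np.float64(-0.006), 'y': np.float64(-0.0472), 'z': np.float64(0.0012)} r [0.08 1.59 0.31]
   {'x': np.float64(-0.0062), 'y': np.float64(-0.0472), 'z': np.float64(0.0011)} r [0.08 1.59 0.31]
   {'x': np.float64(-0.0065), 'y': np.float64(-0.0471), 'z': np.float64(0.001)} r [0.08 1.59 0.31]
   {'x': np.float64(-0.0068), 'y': np.float64(-0.0471), 'z': np.float64(0.0009)} r [0.08 1.59 0.31]
   {'x': np.float64(-0.0071), 'y': np.float64(-0.0471), 'z': np.float64(0.0008)} r [0.08 1.59 0.31]
   {'x': np.float64(-0.0074), 'y': np.float64(-0.047), 'z': np.float64(0.0006)} r [0.08 1.59 0.31]
   {'x': np.float64(-0.0076), 'y': np.float64(-0.047), 'z': np.float64(0.0005)} r [0.08 1.59 0.31]
```

View pics/w19.png

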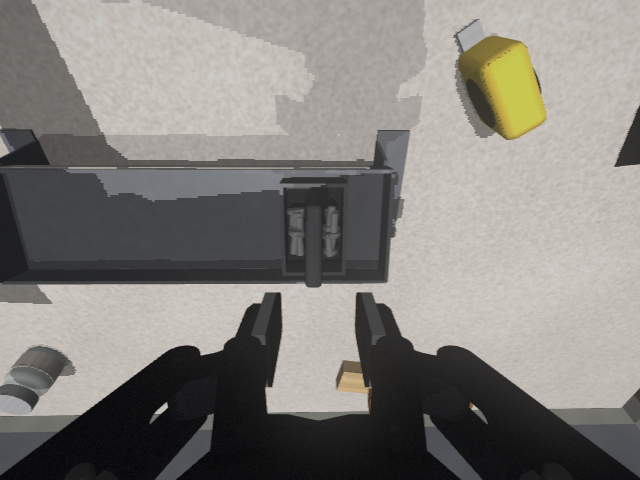

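Bin A sits flat in the rack at (314,228). On to bin B, the washers.

Call:
jog_arm([
  {"x": -0.005, "y": -0.047, "z": 0.0015, "rx": 0, "ry": 1.6, "rz": 0.3, "grip": 0.034},
  {"x": -0.005, "y": -0.047, "z": 0.0015, "rx": 0, "ry": 1.6, "rz": 0.3, "grip": 0.034},
  {"x": -0.0055, "y": -0.047, "z": 0.0015, "rx": 0, "ry": 1.6, "rz": 0.3, "grip": 0.034},
  {"x": -0.0055, "y": -0.047, "z": 0.0015, "rx": 0.2, "ry": 1.6, "rz": 0.3, "grip": 0.034},
  {"x": -0.006, "y": -0.047, "z": 0.001, "rx": 0.2, "ry": 1.6, "rz": 0.3, "grip": 0.034},
])

```text
clock: 20.55
tcp_pos: [0.505, 0.0698, 0.2284]
orientation: [0.06, 2.982, -0.003]
contact_force: [0.6, -0.2, -0.1]
width: 0.034
```

Call:
jog_arm([
  {"x": -0.006, "y": -0.047, "z": 0.001, "rx": 0.2, "ry": 1.6, "rz": 0.3, "grip": 0.034},
  {"x": -0.0065, "y": -0.047, "z": 0.001, "rx": 0.2, "ry": 1.6, "rz": 0.3, "grip": 0.034},
  {"x": -0.007, "y": -0.047, "z": 0.001, "rx": 0, "ry": 1.6, "rz": 0.3, "grip": 0.034},
  {"x": -0.007, "y": -0.047, "z": 0.001, "rx": 0, "ry": 1.6, "rz": 0.3, "grip": 0.034},
  {"x": -0.0075, "y": -0.047, "z": 0.0005, "rx": 0, "ry": 1.6, "rz": 0.3, "grip": 0.034},
])

```text
clock: 21.05
tcp_pos: [0.527, -0.1669, 0.2275]
orientation: [0.106, 3.121, -0.004]
contact_force: [-0.3, -0.3, 0.5]
width: 0.0338
```

Call:
jog_arm([
  {"x": -0.0075, "y": -0.047, "z": 0.0005, "rx": 0, "ry": 1.5, "rz": 0.4, "grip": 0.034},
  {"x": 0, "y": 0, "z": 0, "rx": 0, "ry": 0, "rz": 0, "grip": 0.034},
  {"x": 0, "y": 0, "z": 0, "rx": 0, "ry": 0, "rz": 0, "grip": 0.034},
])

```text
clock: 21.35
tcp_pos: [0.5314, -0.2133, 0.227]
orientation: [-0.122, -3.133, 0.002]
contact_force: [0.4, 1.0, -0.3]
width: 0.0339
```

```bash
python3 - <<'E'
from h import *
snap('wrist','w20');st()
R2=Rd(np.pi-.0728); plan([.5325,-.2116,.12],R2)
E
```

```text
21.4 [ 0.5315 -0.2112  0.2275] [-1.1610e-01 -3.1334e+00  1.4000e-03] [ 0.   0.4 -1. ] 0.0339 [ 0.993  0.631 -1.01   1.952  0.667  0.944  1.144]
rot [-0.06 -0.34 -0.07] d_tool [ -1.7  -0.2 107.5] n 3
   {'x': np.float64(-0.0006), 'y': np.float64(-0.0001), 'z': np.float64(0.0358)} r [-0.02 -0.11 -0.02]
   {'x': np.float64(-0.0005), 'y': np.float64(-0.0001), 'z': np.float64(0.0358)} r [-0.02 -0.11 -0.02]
   {'x': np.float64(-0.0004), 'y': np.float64(-0.0001), 'z': np.float64(0.0358)} r [-0.02 -0.11 -0.02]
```

View pics/w20.png

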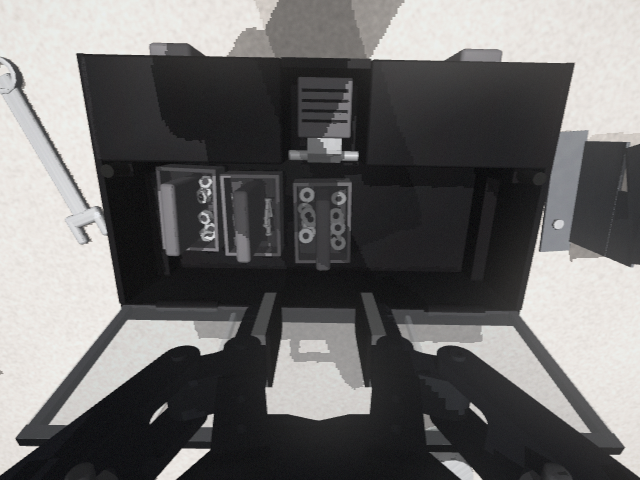

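```bash
python3 - <<'E'
from h import *
crop('w20',140,150,370,280,3.4)
E
```

```text
(no output)
```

View pics/w20_c140_150.png

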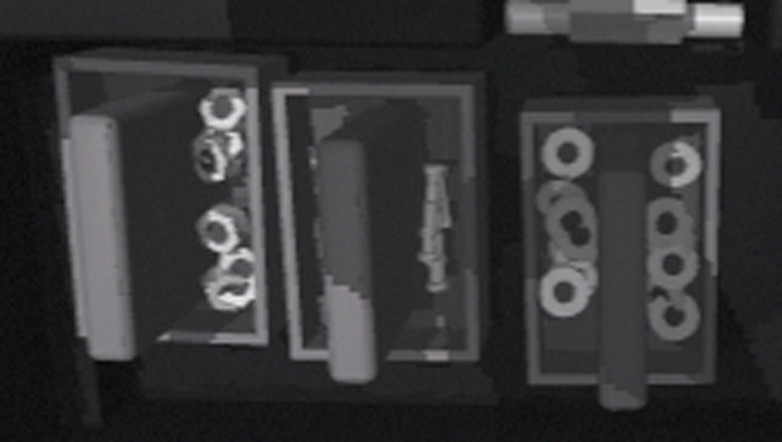

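```bash
python3 - <<'E'
from bins import *
b=lambda x,y:(140+x/3.4,150+y/3.4)
# order: (+x,+y),(+x,-y),(-x,+y),(-x,-y) -> bottom-right,bottom-left,top-right,top-left
bins('w20',dict(B=[b(714,384),b(529,384),b(719,110),b(522,112)],C=[b(477,358),b(291,358),b(472,86),b(274,86)],D=[b(267,344),b(83,336),b(254,75),b(56,64)]))
E
```

```text
B [ 0.5332 -0.2102 -0.0719] case [0.023  0.0016] 0.024
C [ 0.5211 -0.2744 -0.0938] case [ 0.0172 -0.0634] 0.002
D [ 0.5122 -0.3305 -0.1232] case [ 0.0137 -0.1202] -0.027
```

Call:
jog_arm([
  {"x": -0.002, "y": 0, "z": 0.035, "rx": 0, "ry": -0.3, "rz": 0, "grip": 0.034},
  {"x": 0, "y": 0, "z": 0.045, "rx": 0, "ry": 0, "rz": 0, "grip": 0.034},
  {"x": 0, "y": 0, "z": 0.045, "rx": 0, "ry": 0, "rz": 0, "grip": 0.034},
  {"x": 0, "y": 0, "z": 0.025, "rx": 0, "ry": 0, "rz": 0, "grip": 0.034},
  {"x": 0, "y": 0, "z": 0, "rx": 0, "ry": 0, "rz": 0, "grip": 0.034},
])

```text
clock: 21.9
tcp_pos: [0.5312, -0.2093, 0.0756]
orientation: [-0.108, -3.133, 0.0]
contact_force: [-1.3, 0.9, -0.2]
width: 0.0342
```

```bash
python3 - <<'E'
from h import *
st()
R2=Rd(np.pi-.0728); plan([.533,-.211,.07],R2)
E
```

```text
21.9 [ 0.5312 -0.2093  0.0756] [-1.0850e-01 -3.1334e+00  5.0000e-04] [-1.3  0.9 -0.2] 0.0342 [ 0.848  0.81  -0.806  2.04   0.927  0.714  0.934]
rot [-0.03 -0.36  0.21] d_tool [-1.9 -1.6  5.6] n 1
   {'x': np.float64(-0.0019), 'y': np.float64(-0.0016), 'z': np.float64(0.0056)} r [-0.03 -0.36  0.21]
```

Call:
jog_arm([
  {"x": -0.001, "y": -0.0015, "z": 0.005, "rx": 0, "ry": -0.3, "rz": 0, "grip": 0.034},
  {"x": 0, "y": 0, "z": 0, "rx": 0, "ry": 0, "rz": 0, "grip": 0.0},
  {"x": 0, "y": 0, "z": 0, "rx": 0, "ry": 0, "rz": 0, "grip": 0.0},
  {"x": 0, "y": 0, "z": 0, "rx": 0, "ry": 0, "rz": 0, "grip": 0.0},
  {"x": 0, "y": 0, "z": 0, "rx": 0, "ry": 0, "rz": 0, "grip": 0.0},
])

```text
clock: 22.4
tcp_pos: [0.5352, -0.2138, 0.0747]
orientation: [0.115, 3.132, -0.006]
contact_force: [-0.5, -0.5, 1.9]
width: 0.0111
```

```bash
python3 - <<'E'
from h import *
st();snap('wrist','w21')
E
```

```text
22.4 [ 0.5352 -0.2138  0.0747] [ 0.1155  3.1322 -0.0056] [-0.5 -0.5  1.9] 0.0111 [ 0.85   0.811 -0.8    2.037  0.94   0.702  0.926]
```

Call:
jog_arm([
  {"x": 0, "y": 0, "z": -0.02, "rx": 0, "ry": 0, "rz": 0, "grip": 0.0},
  {"x": 0, "y": 0, "z": -0.04, "rx": 0, "ry": 0, "rz": 0, "grip": 0.0},
  {"x": 0, "y": 0, "z": -0.045, "rx": 0, "ry": 0, "rz": 0, "grip": 0.0},
  {"x": 0, "y": 0, "z": -0.045, "rx": 0, "ry": 0, "rz": 0, "grip": 0.0},
  {"x": 0, "y": 0, "z": 0, "rx": 0, "ry": 0, "rz": 0, "grip": 0.0},
])

```text
clock: 22.95
tcp_pos: [0.5382, -0.2127, 0.2301]
orientation: [0.115, 3.122, -0.008]
contact_force: [1.4, 1.3, -1.4]
width: 0.0114
```

```bash
python3 - <<'E'
from h import *
snap('wrist','w22');st()
p=rk(0,.033,.064+.05); print(p)
plan(p,RR)
E
```

```text
23.0 [ 0.5361 -0.2132  0.2272] [ 0.1154  3.1267 -0.0077] [-0.5 -0.3 -2.7] 0.0107 [ 0.991  0.629 -1.004  1.953  0.677  0.924  1.141]
[0.49946929 0.23966176 0.17490836]
rot [ -0.79 -16.45  -3.37] d_tool [ 70.6 449.1  49.3] n 10
   {'x': np.float64(0.0071), 'y': np.float64(0.0449), 'z': np.float64(0.0049)} r [-0.08 -1.64 -0.34]
   {'x': np.float64(0.0069), 'y': np.float64(0.0449), 'z': np.float64(0.0048)} r [-0.08 -1.64 -0.34]
   {'x': np.float64(0.0068), 'y': np.float64(0.045), 'z': np.float64(0.0047)} r [-0.08 -1.64 -0.34]
   {'x': np.float64(0.0067), 'y': np.float64(0.045), 'z': np.float64(0.0045)} r [-0.08 -1.64 -0.34]
   {'x': np.float64(0.0065), 'y': np.float64(0.045), 'z': np.float64(0.0044)} r [-0.08 -1.64 -0.34]
   {'x': np.float64(0.0064), 'y': np.float64(0.0451), 'z': np.float64(0.0043)} r [-0.08 -1.64 -0.34]
   {'x': np.float64(0.0062), 'y': np.float64(0.0451), 'z': np.float64(0.0042)} r [-0.08 -1.64 -0.34]
   {'x': np.float64(0.0061), 'y': np.float64(0.0451), 'z': np.float64(0.004)} r [-0.08 -1.64 -0.34]
   {'x': np.float64(0.006), 'y': np.float64(0.0452), 'z': np.float64(0.0039)} r [-0.08 -1.64 -0.34]
   {'x': np.float64(0.0058), 'y': np.float64(0.0452), 'z': np.float64(0.0038)} r [-0.08 -1.64 -0.34]
```

View pics/w22.png

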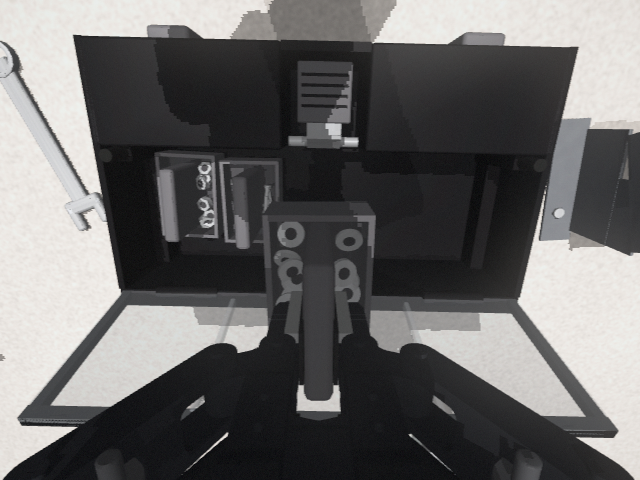

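Call:
jog_arm([
  {"x": 0.007, "y": 0.045, "z": 0.005, "rx": 0, "ry": -1.6, "rz": -0.3, "grip": 0.0},
  {"x": 0.007, "y": 0.045, "z": 0.005, "rx": 0, "ry": -1.7, "rz": -0.3, "grip": 0.0},
  {"x": 0.007, "y": 0.045, "z": 0.0045, "rx": -0.2, "ry": -1.6, "rz": -0.4, "grip": 0.0},
  {"x": 0.0065, "y": 0.045, "z": 0.0045, "rx": -0.2, "ry": -1.7, "rz": -0.3, "grip": 0.0},
  {"x": 0.0065, "y": 0.045, "z": 0.0045, "rx": -0.2, "ry": -1.6, "rz": -0.4, "grip": 0.0},
])

```text
clock: 23.5
tcp_pos: [0.5138, 0.0143, 0.1964]
orientation: [0.065, 2.993, 0.003]
contact_force: [1.1, 0.7, -1.8]
width: 0.0106
```

Call:
jog_arm([
  {"x": 0.0065, "y": 0.045, "z": 0.0045, "rx": -0.2, "ry": -1.7, "rz": -0.3, "grip": 0.0},
  {"x": 0.006, "y": 0.045, "z": 0.004, "rx": 0, "ry": -1.6, "rz": -0.4, "grip": 0.0},
  {"x": 0.006, "y": 0.045, "z": 0.004, "rx": 0, "ry": -1.7, "rz": -0.3, "grip": 0.0},
  {"x": 0.006, "y": 0.045, "z": 0.004, "rx": 0, "ry": -1.6, "rz": -0.4, "grip": 0.0},
  {"x": 0.006, "y": 0.045, "z": 0.004, "rx": 0, "ry": -1.7, "rz": -0.3, "grip": 0.0},
])

```text
clock: 24.0
tcp_pos: [0.4957, 0.2399, 0.1715]
orientation: [0.019, 2.848, -0.002]
contact_force: [0.5, -0.8, -1.4]
width: 0.0112
```

Call:
jog_arm([
  {"x": 0, "y": 0, "z": 0, "rx": 0, "ry": 0, "rz": 0, "grip": 0.0},
  {"x": 0, "y": 0, "z": 0, "rx": 0, "ry": 0, "rz": 0, "grip": 0.0},
])

```text
clock: 24.2
tcp_pos: [0.4951, 0.2407, 0.1718]
orientation: [0.013, 2.85, -0.001]
contact_force: [0.4, -1.0, -1.9]
width: 0.0114
```

```bash
python3 - <<'E'
from h import *
snap('wrist','w23');st()
plan(rk(.002,.033,.0687+.01),RR)
E
```

```text
24.25 [0.4958 0.2384 0.1717] [ 0.0177  2.8496 -0.0032] [ 1.  -0.7 -1.8] 0.0115 [-0.051  0.542 -0.758  2.209  1.161  0.606 -0.146]
rot [-0.   -0.46  0.08] d_tool [-6.7  1.3 33.3] n 1
   {'x': np.float64(-0.0067), 'y': np.float64(0.0013), 'z': np.float64(0.0333)} r [-0.   -0.46  0.08]
```

View pics/w23.png

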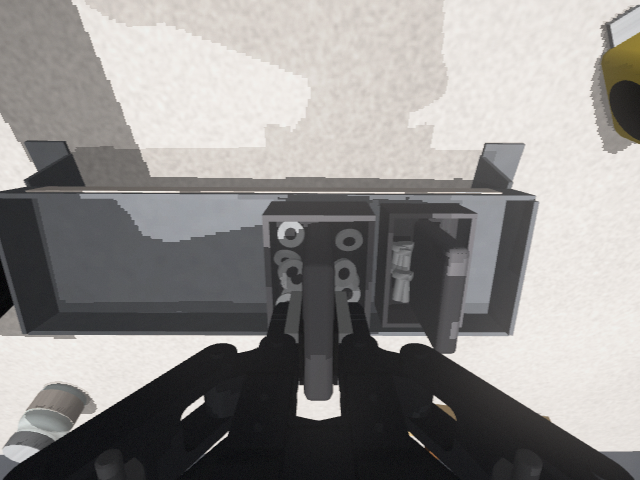

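Call:
jog_arm([
  {"x": -0.006, "y": 0.001, "z": 0.012, "rx": 0, "ry": -0.4, "rz": 0, "grip": 0.0},
  {"x": 0, "y": 0, "z": 0.021, "rx": 0, "ry": 0, "rz": 0, "grip": 0.0},
  {"x": 0, "y": 0, "z": 0.005, "rx": 0, "ry": 0, "rz": 0, "grip": 0.0},
  {"x": 0, "y": 0, "z": 0, "rx": 0, "ry": 0, "rz": 0, "grip": 0.0},
])

```text
clock: 24.65
tcp_pos: [0.5137, 0.2375, 0.1373]
orientation: [0.024, 2.843, -0.004]
contact_force: [-0.1, -0.2, -1.3]
width: 0.0112
```

```bash
python3 - <<'E'
from h import *
st()
plan(rk(.002,.033,.0687),RR)
E
```

```text
24.65 [0.5137 0.2375 0.1373] [ 0.0235  2.8426 -0.0037] [-0.1 -0.2 -1.3] 0.0112 [-0.085  0.608 -0.696  2.202  1.287  0.582 -0.247]
rot [-0.05 -0.06 -0.15] d_tool [0.5 2.  5.1] n 1
   {'x': np.float64(0.0005), 'y': np.float64(0.002), 'z': np.float64(0.0051)} r [-0.05 -0.06 -0.15]
```

Call:
jog_arm([
  {"x": 0, "y": 0.002, "z": 0.004, "rx": 0, "ry": 0, "rz": 0, "grip": 0.0},
  {"x": 0, "y": 0, "z": 0.0015, "rx": 0, "ry": 0, "rz": 0, "grip": 0.0},
  {"x": 0, "y": 0, "z": 0, "rx": 0, "ry": 0, "rz": 0, "grip": 0.0},
])

```text
clock: 24.95
tcp_pos: [0.5156, 0.2422, 0.1336]
orientation: [0.019, 2.84, 0.001]
contact_force: [0.4, -0.8, -2.4]
width: 0.0109
```

Call:
jog_arm([
  {"x": 0, "y": 0, "z": 0.001, "rx": 0, "ry": 0, "rz": 0, "grip": 0.0},
  {"x": 0, "y": 0, "z": 0, "rx": 0, "ry": 0, "rz": 0, "grip": 0.0},
])

```text
clock: 25.15
tcp_pos: [0.5157, 0.2425, 0.133]
orientation: [0.019, 2.839, 0.001]
contact_force: [-1.8, -0.3, 2.2]
width: 0.011
```

Call:
jog_arm([
  {"x": 0, "y": 0, "z": 0.001, "rx": 0, "ry": 0, "rz": 0, "grip": 0.0},
  {"x": 0, "y": 0, "z": 0, "rx": 0, "ry": 0, "rz": 0, "grip": 0.0},
  {"x": 0, "y": 0, "z": 0, "rx": 0, "ry": 0, "rz": 0, "grip": 0.03},
  {"x": 0, "y": 0, "z": 0, "rx": 0, "ry": 0, "rz": 0, "grip": 0.03},
  {"x": 0, "y": 0, "z": 0, "rx": 0, "ry": 0, "rz": 0, "grip": 0.03},
])

```text
clock: 25.65
tcp_pos: [0.5165, 0.2422, 0.1314]
orientation: [0.02, 2.84, 0.001]
contact_force: [0.6, -0.2, -0.7]
width: 0.0299
```

Call:
jog_arm([
  {"x": 0, "y": 0, "z": -0.03, "rx": 0, "ry": 0, "rz": 0, "grip": 0.03},
  {"x": 0, "y": 0, "z": -0.04, "rx": 0, "ry": 0, "rz": 0, "grip": 0.034},
  {"x": 0, "y": 0, "z": -0.035, "rx": 0, "ry": 0, "rz": 0, "grip": 0.034},
  {"x": 0, "y": 0, "z": 0, "rx": 0, "ry": 0, "rz": 0, "grip": 0.034},
])

```text
clock: 26.05
tcp_pos: [0.4856, 0.2447, 0.2357]
orientation: [0.018, 2.834, 0.006]
contact_force: [0.3, 0.4, -0.2]
width: 0.034
```

```bash
python3 - <<'E'
from h import *
snap('wrist','w24');st()
R2=Rd(np.pi-.09); plan([.5205,-.275,.23],R2)
E
```

```text
26.1 [0.4856 0.2433 0.2338] [0.0191 2.8358 0.0033] [ 0.8 -1.  -0.7] 0.034 [ 0.013  0.437 -0.847  2.18   0.97   0.658  0.021]
rot [ 0.92 17.5   4.35] d_tool [ -39.1 -517.8   14. ] n 11
   {'x': np.float64(-0.0036), 'y': np.float64(-0.0471), 'z': np.float64(0.0013)} r [0.08 1.59 0.4 ]
   {'x': np.float64(-0.0039), 'y': np.float64(-0.047), 'z': np.float64(0.0012)} r [0.08 1.59 0.4 ]
   {'x': np.float64(-0.0043), 'y': np.float64(-0.047), 'z': np.float64(0.0012)} r [0.08 1.59 0.4 ]
   {'x': np.float64(-0.0046), 'y': np.float64(-0.047), 'z': np.float64(0.0011)} r [0.08 1.59 0.4 ]
   {'x': np.float64(-0.005), 'y': np.float64(-0.047), 'z': np.float64(0.0011)} r [0.08 1.59 0.4 ]
   {'x': np.float64(-0.0053), 'y': np.float64(-0.0469), 'z': np.float64(0.001)} r [0.08 1.59 0.4 ]
   {'x': np.float64(-0.0057), 'y': np.float64(-0.0469), 'z': np.float64(0.0009)} r [0.08 1.59 0.4 ]
   {'x': np.float64(-0.006), 'y': np.float64(-0.0468), 'z': np.float64(0.0008)} r [0.08 1.59 0.4 ]
   {'x': np.float64(-0.0064), 'y': np.float64(-0.0468), 'z': np.float64(0.0007)} r [0.08 1.59 0.4 ]
   {'x': np.float64(-0.0067), 'y': np.float64(-0.0467), 'z': np.float64(0.0006)} r [0.08 1.59 0.4 ]
   {'x': np.float64(-0.0071), 'y': np.float64(-0.0467), 'z': np.float64(0.0005)} r [0.08 1.59 0.4 ]
```

View pics/w24.png

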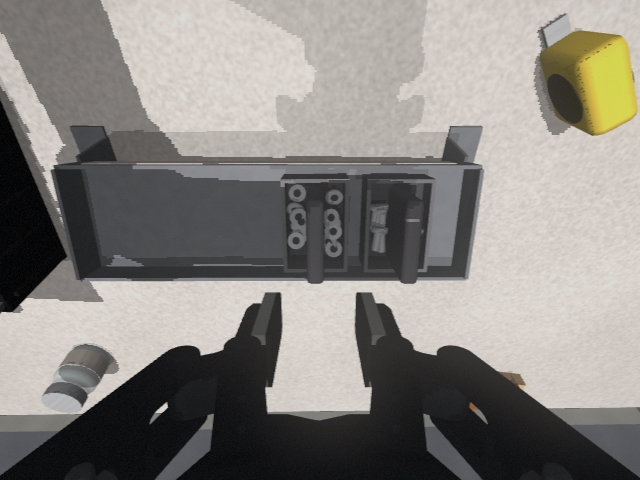

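Both bins sit flat, at (315,225) and (397,225). Next is bin C, the screws.

Call:
jog_arm([
  {"x": -0.004, "y": -0.047, "z": 0.0015, "rx": 0, "ry": 1.6, "rz": 0.4, "grip": 0.034},
  {"x": -0.004, "y": -0.047, "z": 0.0015, "rx": 0, "ry": 1.6, "rz": 0.4, "grip": 0.034},
  {"x": -0.004, "y": -0.047, "z": 0.001, "rx": 0.2, "ry": 1.6, "rz": 0.4, "grip": 0.034},
  {"x": -0.0045, "y": -0.047, "z": 0.001, "rx": 0.2, "ry": 1.6, "rz": 0.4, "grip": 0.034},
  {"x": -0.005, "y": -0.047, "z": 0.001, "rx": 0.2, "ry": 1.6, "rz": 0.4, "grip": 0.034},
])

```text
clock: 26.6
tcp_pos: [0.5004, 0.0043, 0.2289]
orientation: [0.075, 2.982, -0.006]
contact_force: [0.3, -0.0, 0.5]
width: 0.034
```

Call:
jog_arm([
  {"x": -0.0055, "y": -0.047, "z": 0.001, "rx": 0.2, "ry": 1.6, "rz": 0.4, "grip": 0.034},
  {"x": -0.0055, "y": -0.047, "z": 0.001, "rx": 0, "ry": 1.6, "rz": 0.4, "grip": 0.034},
  {"x": -0.006, "y": -0.047, "z": 0.001, "rx": 0, "ry": 1.6, "rz": 0.4, "grip": 0.034},
  {"x": -0.0065, "y": -0.047, "z": 0.0005, "rx": 0, "ry": 1.6, "rz": 0.4, "grip": 0.034},
  {"x": -0.0065, "y": -0.047, "z": 0.0005, "rx": 0, "ry": 1.6, "rz": 0.4, "grip": 0.034},
])

```text
clock: 27.1
tcp_pos: [0.5153, -0.2324, 0.2278]
orientation: [0.134, 3.12, -0.0]
contact_force: [1.4, 0.1, -0.4]
width: 0.0337
```

Call:
jog_arm([
  {"x": -0.007, "y": -0.047, "z": 0.0005, "rx": 0, "ry": 1.6, "rz": 0.4, "grip": 0.034},
  {"x": 0, "y": 0, "z": 0, "rx": 0, "ry": 0, "rz": 0, "grip": 0.034},
  {"x": 0, "y": 0, "z": 0, "rx": 0, "ry": 0, "rz": 0, "grip": 0.034},
])

```text
clock: 27.4
tcp_pos: [0.5184, -0.2789, 0.227]
orientation: [-0.15, -3.13, -0.003]
contact_force: [0.4, 0.7, 0.5]
width: 0.0341
```

```bash
python3 - <<'E'
from h import *
snap('wrist','w25');st(); crop('w25',200,150,400,290,4)
E
```

```text
27.45 [ 0.5186 -0.2768  0.2276] [-1.4430e-01 -3.1306e+00 -3.0000e-03] [0.4 0.7 0.3] 0.0342 [ 1.063  0.627 -0.949  1.917  0.631  0.939  1.283]
```

View pics/w25.png

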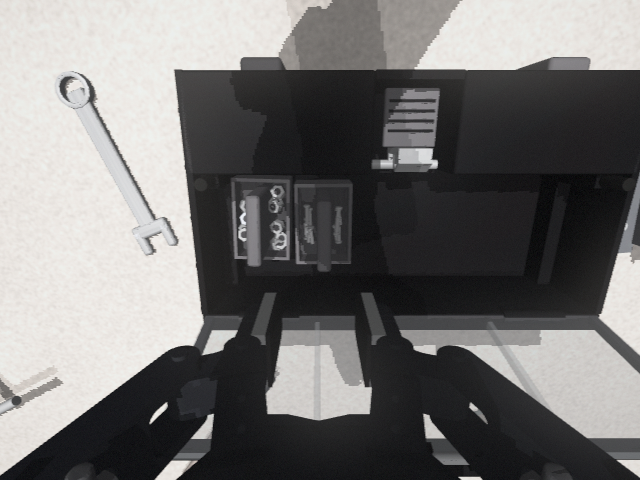

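View pics/w25_c200_150.png

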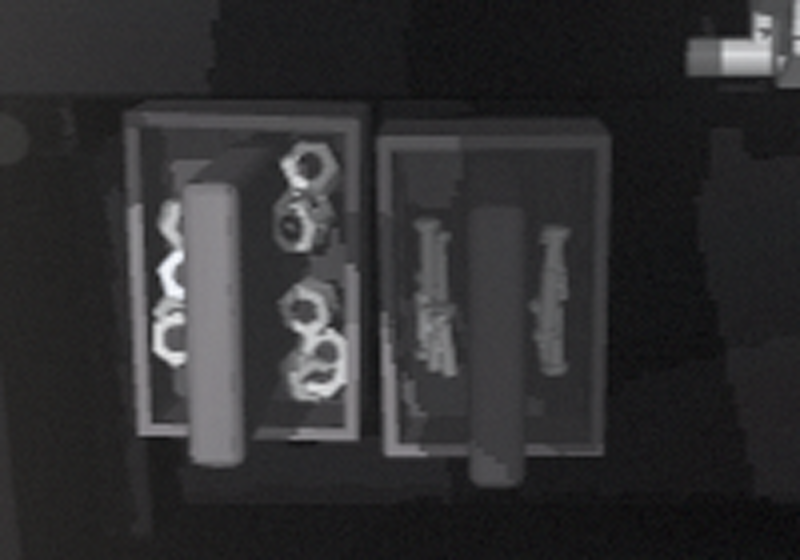

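```bash
python3 - <<'E'
from bins import *
b=lambda x,y:(200+x/4,150+y/4)
r=bins('w25',dict(C=[b(604,454),b(386,456),b(610,138),b(378,138)],D=[b(358,438),b(143,434),b(360,120),b(126,115)]))
p=r['C']; plan([p[0],p[1],.07],Rd(np.pi+p[2]))
E
```

```text
C [ 0.5213 -0.2744 -0.0901] case [ 0.0174 -0.0635] 0.006
D [ 0.5112 -0.3303 -0.1219] case [ 0.0127 -0.12  ] -0.026
rot [ 0.09 -0.44 -0.11] d_tool [ -3.7   2.3 157.6] n 4
   {'x': np.float64(-0.0009), 'y': np.float64(0.0006), 'z': np.float64(0.0394)} r [ 0.02 -0.11 -0.03]
   {'x': np.float64(-0.0008), 'y': np.float64(0.0006), 'z': np.float64(0.0394)} r [ 0.02 -0.11 -0.03]
   {'x': np.float64(-0.0008), 'y': np.float64(0.0006), 'z': np.float64(0.0394)} r [ 0.02 -0.11 -0.03]
   {'x': np.float64(-0.0007), 'y': np.float64(0.0006), 'z': np.float64(0.0394)} r [ 0.02 -0.11 -0.03]
```

Call:
jog_arm([
  {"x": -0.004, "y": 0.002, "z": 0.035, "rx": 0, "ry": -0.4, "rz": 0, "grip": 0.034},
  {"x": 0, "y": 0, "z": 0.045, "rx": 0, "ry": 0, "rz": 0, "grip": 0.034},
  {"x": 0, "y": 0, "z": 0.045, "rx": 0, "ry": 0, "rz": 0, "grip": 0.034},
  {"x": 0, "y": 0, "z": 0.025, "rx": 0, "ry": 0, "rz": 0, "grip": 0.034},
  {"x": 0, "y": 0, "z": 0, "rx": 0, "ry": 0, "rz": 0, "grip": 0.034},
])

```text
clock: 27.95
tcp_pos: [0.5205, -0.2723, 0.0756]
orientation: [-0.137, -3.132, -0.005]
contact_force: [-0.2, -0.4, 0.3]
width: 0.0335
```

```bash
python3 - <<'E'
from h import *
st();snap('wrist','w26')
plan([.5213,-.2744,.07],Rd(np.pi-.0901))
E
```

```text
27.95 [ 0.5205 -0.2723  0.0756] [-0.137  -3.1324 -0.0047] [-0.2 -0.4  0.3] 0.0335 [ 0.924  0.805 -0.759  2.004  0.872  0.703  1.084]
rot [ 0.1  -0.13  0.13] d_tool [ 0.8 -1.7  7.9] n 1
   {'x': np.float64(0.0008), 'y': np.float64(-0.0017), 'z': np.float64(0.0079)} r [ 0.1  -0.13  0.13]
```

View pics/w26.png

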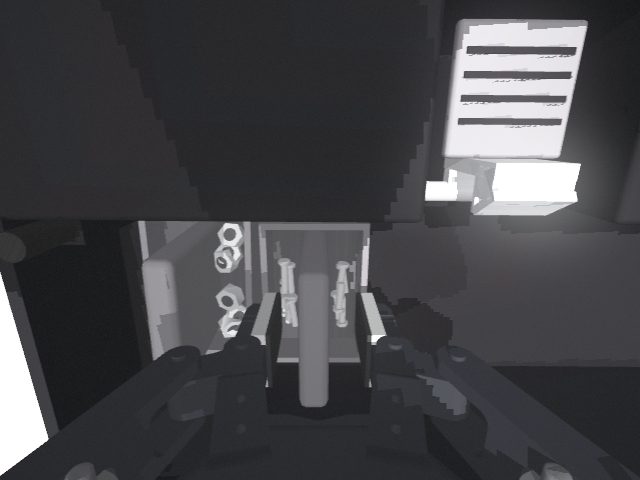

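Call:
jog_arm([
  {"x": 0.001, "y": -0.002, "z": 0.007, "rx": 0, "ry": 0, "rz": 0, "grip": 0.034},
  {"x": 0, "y": 0, "z": 0, "rx": 0, "ry": 0, "rz": 0, "grip": 0.0},
  {"x": 0, "y": 0, "z": 0, "rx": 0, "ry": 0, "rz": 0, "grip": 0.0},
  {"x": 0, "y": 0, "z": 0, "rx": 0, "ry": 0, "rz": 0, "grip": 0.0},
  {"x": 0, "y": 0, "z": 0, "rx": 0, "ry": 0, "rz": 0, "grip": 0.0},
])

```text
clock: 28.5
tcp_pos: [0.5223, -0.2777, 0.0726]
orientation: [0.144, 3.136, -0.001]
contact_force: [-0.7, -0.5, -1.3]
width: 0.0112
```

Call:
jog_arm([
  {"x": 0, "y": 0, "z": -0.02, "rx": 0, "ry": 0, "rz": 0, "grip": 0.0},
  {"x": 0, "y": 0, "z": -0.04, "rx": 0, "ry": 0, "rz": 0, "grip": 0.0},
  {"x": 0, "y": 0, "z": -0.045, "rx": 0, "ry": 0, "rz": 0, "grip": 0.0},
  {"x": 0, "y": 0, "z": -0.045, "rx": 0, "ry": 0, "rz": 0, "grip": 0.0},
  {"x": 0, "y": 0, "z": 0, "rx": 0, "ry": 0, "rz": 0, "grip": 0.0},
])

```text
clock: 29.0
tcp_pos: [0.5262, -0.2774, 0.2286]
orientation: [0.143, 3.125, -0.006]
contact_force: [1.4, 0.7, -0.2]
width: 0.0114
```

```bash
python3 - <<'E'
from h import *
snap('wrist','w27');st()
p=rk(0,-.033,.066+.05)
plan(p,RR)
E
```

```text
29.05 [ 0.5241 -0.2776  0.2256] [ 0.1438  3.1305 -0.0046] [-0.2 -0.  -2.6] 0.0114 [ 1.057  0.628 -0.943  1.917  0.642  0.921  1.275]
rot [ -0.84 -16.73  -4.41] d_tool [ 67.8 447.1  47.1] n 10
   {'x': np.float64(0.0068), 'y': np.float64(0.0447), 'z': np.float64(0.0047)} r [-0.08 -1.67 -0.44]
   {'x': np.float64(0.0066), 'y': np.float64(0.0448), 'z': np.float64(0.0046)} r [-0.08 -1.67 -0.44]
   {'x': np.float64(0.0064), 'y': np.float64(0.0448), 'z': np.float64(0.0045)} r [-0.08 -1.67 -0.44]
   {'x': np.float64(0.0061), 'y': np.float64(0.0448), 'z': np.float64(0.0043)} r [-0.08 -1.67 -0.44]
   {'x': np.float64(0.0059), 'y': np.float64(0.0449), 'z': np.float64(0.0042)} r [-0.08 -1.67 -0.44]
   {'x': np.float64(0.0057), 'y': np.float64(0.0449), 'z': np.float64(0.0041)} r [-0.08 -1.67 -0.44]
   {'x': np.float64(0.0055), 'y': np.float64(0.045), 'z': np.float64(0.004)} r [-0.08 -1.67 -0.44]
   {'x': np.float64(0.0052), 'y': np.float64(0.045), 'z': np.float64(0.0039)} r [-0.08 -1.67 -0.44]
   {'x': np.float64(0.005), 'y': np.float64(0.045), 'z': np.float64(0.0039)} r [-0.08 -1.67 -0.44]
   {'x': np.float64(0.0048), 'y': np.float64(0.0451), 'z': np.float64(0.0038)} r [-0.08 -1.67 -0.44]
```

View pics/w27.png

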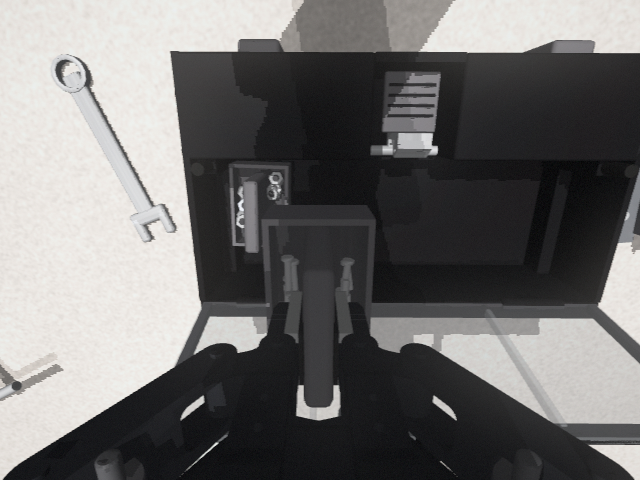

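Call:
jog_arm([
  {"x": 0.007, "y": 0.045, "z": 0.0045, "rx": 0, "ry": -1.7, "rz": -0.4, "grip": 0.0},
  {"x": 0.0065, "y": 0.045, "z": 0.0045, "rx": 0, "ry": -1.7, "rz": -0.4, "grip": 0.0},
  {"x": 0.0065, "y": 0.045, "z": 0.0045, "rx": -0.2, "ry": -1.7, "rz": -0.5, "grip": 0.0},
  {"x": 0.006, "y": 0.045, "z": 0.0045, "rx": -0.2, "ry": -1.7, "rz": -0.4, "grip": 0.0},
  {"x": 0.006, "y": 0.045, "z": 0.004, "rx": -0.2, "ry": -1.7, "rz": -0.5, "grip": 0.0},
])

```text
clock: 29.55
tcp_pos: [0.5069, -0.0495, 0.197]
orientation: [0.08, 2.993, 0.006]
contact_force: [1.8, 0.0, -0.5]
width: 0.0111
```

Call:
jog_arm([
  {"x": 0.0055, "y": 0.045, "z": 0.004, "rx": -0.2, "ry": -1.7, "rz": -0.4, "grip": 0.0},
  {"x": 0.0055, "y": 0.045, "z": 0.004, "rx": 0, "ry": -1.7, "rz": -0.5, "grip": 0.0},
  {"x": 0.005, "y": 0.045, "z": 0.004, "rx": 0, "ry": -1.7, "rz": -0.4, "grip": 0.0},
  {"x": 0.005, "y": 0.045, "z": 0.004, "rx": 0, "ry": -1.6, "rz": -0.5, "grip": 0.0},
  {"x": 0.005, "y": 0.044, "z": 0.004, "rx": 0, "ry": -1.6, "rz": -0.4, "grip": 0.0},
])

```text
clock: 30.05
tcp_pos: [0.4943, 0.1752, 0.1739]
orientation: [0.02, 2.848, -0.002]
contact_force: [1.4, -0.2, -1.0]
width: 0.0114
```

Call:
jog_arm([
  {"x": 0, "y": 0, "z": 0, "rx": 0, "ry": 0, "rz": 0, "grip": 0.0},
  {"x": 0, "y": 0, "z": 0, "rx": 0, "ry": 0, "rz": 0, "grip": 0.0},
])

```text
clock: 30.25
tcp_pos: [0.494, 0.1756, 0.1741]
orientation: [0.014, 2.849, -0.001]
contact_force: [-0.1, 0.1, -1.1]
width: 0.0112
```

```bash
python3 - <<'E'
from h import *
snap('wrist','w28');st()
plan(rk(.001,-.033,.0666+.01),RR)
E
```

```text
30.3 [0.4946 0.1734 0.1741] [ 1.9300e-02  2.8494e+00 -2.8000e-03] [-0.6 -0.5 -1.8] 0.0113 [ 0.022  0.485 -0.68   2.272  1.158  0.5   -0.051]
rot [ 0.   -0.45  0.01] d_tool [-5.3  0.3 37.8] n 1
   {'x': np.float64(-0.0053), 'y': np.float64(0.0003), 'z': np.float64(0.0378)} r [ 0.   -0.45  0.01]
```

View pics/w28.png

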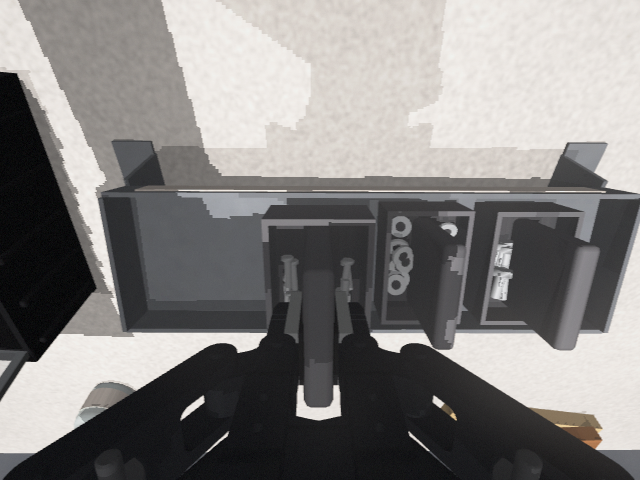

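Call:
jog_arm([
  {"x": -0.005, "y": 0, "z": 0.017, "rx": 0, "ry": -0.4, "rz": 0, "grip": 0.0},
  {"x": 0, "y": 0, "z": 0.021, "rx": 0, "ry": 0, "rz": 0, "grip": 0.0},
  {"x": 0, "y": 0, "z": 0.005, "rx": 0, "ry": 0, "rz": 0, "grip": 0.0},
  {"x": 0, "y": 0, "z": 0, "rx": 0, "ry": 0, "rz": 0, "grip": 0.0},
])

```text
clock: 30.7
tcp_pos: [0.5129, 0.1715, 0.1346]
orientation: [0.025, 2.842, -0.003]
contact_force: [-0.6, -0.7, -0.4]
width: 0.0112
```

```bash
python3 - <<'E'
from h import *
st()
plan(rk(.001,-.033,.0666),RR)
E
```

```text
30.7 [0.5129 0.1715 0.1346] [ 0.0252  2.8423 -0.0031] [-0.6 -0.7 -0.4] 0.0112 [-0.029  0.563 -0.599  2.268  1.344  0.468 -0.213]
rot [-0.04 -0.04 -0.22] d_tool [0.8 1.9 4.6] n 1
   {'x': np.float64(0.0008), 'y': np.float64(0.0019), 'z': np.float64(0.0046)} r [-0.04 -0.04 -0.22]
```

Call:
jog_arm([
  {"x": 0, "y": 0.002, "z": 0.004, "rx": 0, "ry": 0, "rz": 0, "grip": 0.0},
  {"x": 0, "y": 0, "z": 0.001, "rx": 0, "ry": 0, "rz": 0, "grip": 0.0},
  {"x": 0, "y": 0, "z": 0, "rx": 0, "ry": 0, "rz": 0, "grip": 0.0},
])

```text
clock: 31.0
tcp_pos: [0.5147, 0.1761, 0.1313]
orientation: [0.021, 2.839, 0.001]
contact_force: [-0.2, -0.4, -1.1]
width: 0.0114
```

Call:
jog_arm([
  {"x": 0, "y": 0, "z": 0.001, "rx": 0, "ry": 0, "rz": 0, "grip": 0.0},
  {"x": 0, "y": 0, "z": 0, "rx": 0, "ry": 0, "rz": 0, "grip": 0.0},
])

```text
clock: 31.2
tcp_pos: [0.515, 0.1763, 0.1304]
orientation: [0.02, 2.839, 0.0]
contact_force: [-1.7, 0.6, 2.8]
width: 0.0107
```

Call:
jog_arm([
  {"x": 0, "y": 0, "z": 0.001, "rx": 0, "ry": 0, "rz": 0, "grip": 0.0},
  {"x": 0, "y": 0, "z": 0, "rx": 0, "ry": 0, "rz": 0, "grip": 0.0},
  {"x": 0, "y": 0, "z": 0, "rx": 0, "ry": 0, "rz": 0, "grip": 0.03},
  {"x": 0, "y": 0, "z": 0, "rx": 0, "ry": 0, "rz": 0, "grip": 0.03},
  {"x": 0, "y": 0, "z": 0, "rx": 0, "ry": 0, "rz": 0, "grip": 0.03},
])

```text
clock: 31.7
tcp_pos: [0.5154, 0.1761, 0.129]
orientation: [0.021, 2.84, 0.0]
contact_force: [0.5, 0.7, -1.0]
width: 0.0299
```

Call:
jog_arm([
  {"x": 0, "y": 0, "z": -0.03, "rx": 0, "ry": 0, "rz": 0, "grip": 0.03},
  {"x": 0, "y": 0, "z": -0.04, "rx": 0, "ry": 0, "rz": 0, "grip": 0.034},
  {"x": 0, "y": 0, "z": -0.035, "rx": 0, "ry": 0, "rz": 0, "grip": 0.034},
  {"x": 0, "y": 0, "z": 0, "rx": 0, "ry": 0, "rz": 0, "grip": 0.034},
])

```text
clock: 32.1
tcp_pos: [0.4848, 0.178, 0.233]
orientation: [0.02, 2.833, 0.004]
contact_force: [0.7, 0.5, 0.0]
width: 0.0339
```

```bash
python3 - <<'E'
from h import *
snap('wrist','w29');st()
R2=Rd(np.pi-.122); plan([.5112,-.3303,.23],R2)
E
```

```text
32.15 [0.4847 0.1769 0.2312] [2.0800e-02 2.8355e+00 1.9000e-03] [ 0.5 -0.2 -0. ] 0.0338 [ 0.093  0.378 -0.768  2.247  0.935  0.547  0.152]
rot [ 1.14 17.5   6.1 ] d_tool [ -32.3 -506.8    9.6] n 11
   {'x': np.float64(-0.0029), 'y': np.float64(-0.0461), 'z': np.float64(0.0009)} r [0.1  1.59 0.55]
   {'x': np.float64(-0.0034), 'y': np.float64(-0.046), 'z': np.float64(0.0009)} r [0.1  1.59 0.55]
   {'x': np.float64(-0.0039), 'y': np.float64(-0.046), 'z': np.float64(0.0008)} r [0.1  1.59 0.55]
   {'x': np.float64(-0.0043), 'y': np.float64(-0.046), 'z': np.float64(0.0008)} r [0.1  1.59 0.55]
   {'x': np.float64(-0.0048), 'y': np.float64(-0.0459), 'z': np.float64(0.0008)} r [0.1  1.59 0.55]
   {'x': np.float64(-0.0053), 'y': np.float64(-0.0459), 'z': np.float64(0.0007)} r [0.1  1.59 0.55]
   {'x': np.float64(-0.0057), 'y': np.float64(-0.0458), 'z': np.float64(0.0006)} r [0.1  1.59 0.55]
   {'x': np.float64(-0.0062), 'y': np.float64(-0.0458), 'z': np.float64(0.0006)} r [0.1  1.59 0.55]
   {'x': np.float64(-0.0067), 'y': np.float64(-0.0457), 'z': np.float64(0.0005)} r [0.1  1.59 0.55]
   {'x': np.float64(-0.0071), 'y': np.float64(-0.0456), 'z': np.float64(0.0004)} r [0.1  1.59 0.55]
   {'x': np.float64(-0.0076), 'y': np.float64(-0.0455), 'z': np.float64(0.0002)} r [0.1  1.59 0.55]
```

View pics/w29.png

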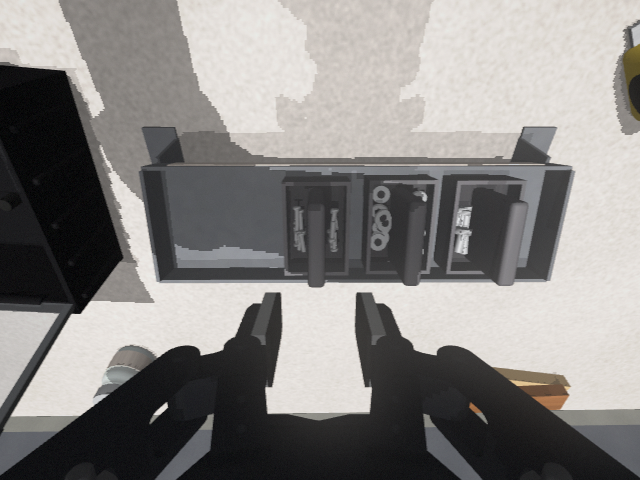

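Three bins are seated in the rack. Last is bin D, the nuts.

Call:
jog_arm([
  {"x": -0.003, "y": -0.046, "z": 0.001, "rx": 0, "ry": 1.6, "rz": 0.5, "grip": 0.034},
  {"x": -0.0035, "y": -0.046, "z": 0.001, "rx": 0.2, "ry": 1.6, "rz": 0.6, "grip": 0.034},
  {"x": -0.004, "y": -0.046, "z": 0.001, "rx": 0.2, "ry": 1.6, "rz": 0.5, "grip": 0.034},
  {"x": -0.0045, "y": -0.046, "z": 0.001, "rx": 0.2, "ry": 1.6, "rz": 0.6, "grip": 0.034},
  {"x": -0.005, "y": -0.046, "z": 0.001, "rx": 0.2, "ry": 1.6, "rz": 0.5, "grip": 0.034},
])

```text
clock: 32.65
tcp_pos: [0.4964, -0.0566, 0.2272]
orientation: [0.095, 2.981, -0.008]
contact_force: [2.2, 0.8, -0.2]
width: 0.0338
```

Call:
jog_arm([
  {"x": -0.0055, "y": -0.046, "z": 0.001, "rx": 0.2, "ry": 1.6, "rz": 0.6, "grip": 0.034},
  {"x": -0.0055, "y": -0.046, "z": 0.0005, "rx": 0, "ry": 1.6, "rz": 0.5, "grip": 0.034},
  {"x": -0.006, "y": -0.046, "z": 0.0005, "rx": 0, "ry": 1.6, "rz": 0.6, "grip": 0.034},
  {"x": -0.0065, "y": -0.046, "z": 0.0005, "rx": 0, "ry": 1.6, "rz": 0.5, "grip": 0.034},
  {"x": -0.007, "y": -0.046, "z": 0, "rx": 0, "ry": 1.5, "rz": 0.6, "grip": 0.034},
])

```text
clock: 33.15
tcp_pos: [0.5075, -0.2886, 0.2274]
orientation: [0.177, 3.116, 0.0]
contact_force: [1.0, -0.6, 0.1]
width: 0.0342
```

Call:
jog_arm([
  {"x": -0.0075, "y": -0.0455, "z": 0, "rx": 0, "ry": 1.5, "rz": 0.6, "grip": 0.034},
  {"x": 0, "y": 0, "z": 0, "rx": 0, "ry": 0, "rz": 0, "grip": 0.034},
  {"x": 0, "y": 0, "z": 0, "rx": 0, "ry": 0, "rz": 0, "grip": 0.034},
])

```text
clock: 33.45
tcp_pos: [0.5099, -0.3338, 0.2272]
orientation: [-0.198, -3.131, -0.004]
contact_force: [-0.6, 0.7, -0.1]
width: 0.034
```

```bash
python3 - <<'E'
from h import *
snap('wrist','w30');st(); crop('w30',240,150,440,290,4)
E
```

```text
33.5 [ 0.5102 -0.3317  0.2277] [-0.1929 -3.1316 -0.004 ] [-0.8  0.8  0.2] 0.034 [ 1.09   0.619 -0.862  1.875  0.581  0.926  1.4  ]
```

View pics/w30_c240_150.png

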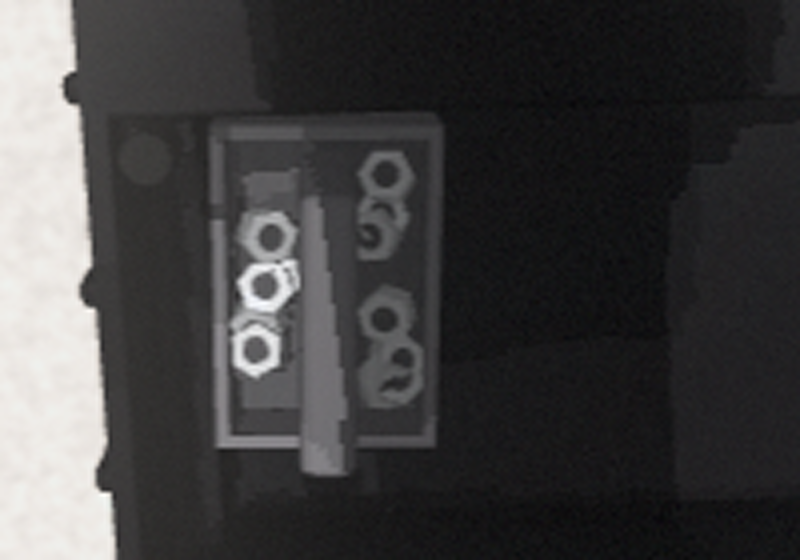

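```bash
python3 - <<'E'
from bins import *
b=lambda x,y:(240+x/4,150+y/4)
r=bins('w30',dict(D=[b(436,446),b(218,446),b(441,128),b(211,128)]))
p=r['D']; plan([p[0],p[1],.07],Rd(np.pi+p[2]))
E
```

```text
D [ 0.5113 -0.3309 -0.1235] case [ 0.0128 -0.1206] -0.027
rot [ 0.13 -0.24  0.02] d_tool [ -1.6   0.5 157.7] n 4
   {'x': np.float64(-0.0004), 'y': np.float64(0.0001), 'z': np.float64(0.0394)} r [ 0.03 -0.06  0.01]
   {'x': np.float64(-0.0004), 'y': np.float64(0.0002), 'z': np.float64(0.0394)} r [ 0.03 -0.06  0.01]
   {'x': np.float64(-0.0003), 'y': np.float64(0.0002), 'z': np.float64(0.0394)} r [ 0.03 -0.06  0.01]
   {'x': np.float64(-0.0003), 'y': np.float64(0.0002), 'z': np.float64(0.0394)} r [ 0.03 -0.06  0.01]
```

Call:
jog_arm([
  {"x": -0.002, "y": -0.001, "z": 0.035, "rx": 0, "ry": -0.2, "rz": 0, "grip": 0.034},
  {"x": 0, "y": 0, "z": 0.045, "rx": 0, "ry": 0, "rz": 0, "grip": 0.034},
  {"x": 0, "y": 0, "z": 0.045, "rx": 0, "ry": 0, "rz": 0, "grip": 0.034},
  {"x": 0, "y": 0, "z": 0.025, "rx": 0, "ry": 0, "rz": 0, "grip": 0.034},
  {"x": 0, "y": 0, "z": 0, "rx": 0, "ry": 0, "rz": 0, "grip": 0.034},
])

```text
clock: 34.0
tcp_pos: [0.51, -0.3299, 0.0757]
orientation: [-0.186, -3.13, -0.007]
contact_force: [-0.6, -0.6, -0.9]
width: 0.0337
```

```bash
python3 - <<'E'
from h import *
snap('wrist','w31');st()
plan([.5113,-.3309,.07],Rd(np.pi-.1235))
E
```

```text
34.05 [ 0.5119 -0.3306  0.0781] [-0.1868 -3.134  -0.0046] [-0.3  0.2  0.8] 0.0343 [ 0.97   0.794 -0.693  1.957  0.795  0.689  1.226]
rot [ 0.16 -0.13  0.25] d_tool [ 0.5 -0.4  8.1] n 1
   {'x': np.float64(0.0005), 'y': np.float64(-0.0004), 'z': np.float64(0.0081)} r [ 0.16 -0.13  0.25]
```

View pics/w31.png

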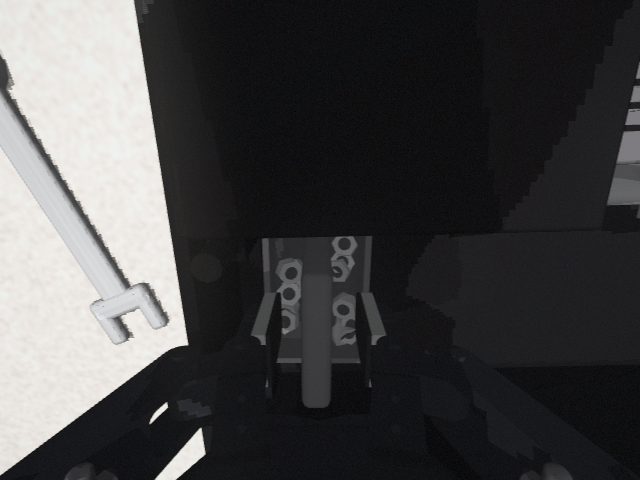

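Call:
jog_arm([
  {"x": 0.0005, "y": -0.0005, "z": 0.008, "rx": 0, "ry": 0, "rz": 0.2, "grip": 0.034},
  {"x": 0, "y": 0, "z": 0, "rx": 0, "ry": 0, "rz": 0, "grip": 0.0},
  {"x": 0, "y": 0, "z": 0, "rx": 0, "ry": 0, "rz": 0, "grip": 0.0},
  {"x": 0, "y": 0, "z": 0, "rx": 0, "ry": 0, "rz": 0, "grip": 0.0},
  {"x": 0, "y": 0, "z": 0, "rx": 0, "ry": 0, "rz": 0, "grip": 0.0},
])

```text
clock: 34.55
tcp_pos: [0.5135, -0.3317, 0.0729]
orientation: [0.196, 3.131, 0.004]
contact_force: [0.1, 6.0, 4.9]
width: 0.0113
```

Call:
jog_arm([
  {"x": 0, "y": 0, "z": -0.02, "rx": 0, "ry": 0, "rz": 0, "grip": 0.0},
  {"x": 0, "y": 0, "z": -0.04, "rx": 0, "ry": 0, "rz": 0, "grip": 0.0},
  {"x": 0, "y": 0, "z": -0.045, "rx": 0, "ry": 0, "rz": 0, "grip": 0.0},
  {"x": 0, "y": 0, "z": -0.045, "rx": 0, "ry": 0, "rz": 0, "grip": 0.0},
  {"x": 0, "y": 0, "z": 0, "rx": 0, "ry": 0, "rz": 0, "grip": 0.0},
])

```text
clock: 35.05
tcp_pos: [0.5159, -0.3358, 0.2281]
orientation: [0.199, 3.123, -0.009]
contact_force: [1.1, -0.5, -1.2]
width: 0.0114
```

```bash
python3 - <<'E'
from h import *
snap('wrist','w32');st()
p=rk(0,-.099,.066+.05)
plan(p,RR)
E
```

```text
35.1 [ 0.5137 -0.3356  0.225 ] [ 0.1995  3.1278 -0.0068] [-0.5  1.  -1.6] 0.011 [ 1.088  0.622 -0.856  1.874  0.594  0.911  1.391]
rot [ -1.22 -16.74  -6.42] d_tool [ 73.2 437.7  45.9] n 10
   {'x': np.float64(0.0073), 'y': np.float64(0.0438), 'z': np.float64(0.0046)} r [-0.12 -1.67 -0.64]
   {'x': np.float64(0.007), 'y': np.float64(0.0438), 'z': np.float64(0.0045)} r [-0.12 -1.67 -0.64]
   {'x': np.float64(0.0066), 'y': np.float64(0.0439), 'z': np.float64(0.0044)} r [-0.12 -1.67 -0.64]
   {'x': np.float64(0.0062), 'y': np.float64(0.044), 'z': np.float64(0.0043)} r [-0.12 -1.67 -0.64]
   {'x': np.float64(0.0059), 'y': np.float64(0.044), 'z': np.float64(0.0042)} r [-0.12 -1.67 -0.64]
   {'x': np.float64(0.0055), 'y': np.float64(0.0441), 'z': np.float64(0.0041)} r [-0.12 -1.67 -0.64]
   {'x': np.float64(0.0051), 'y': np.float64(0.0441), 'z': np.float64(0.0041)} r [-0.12 -1.67 -0.64]
   {'x': np.float64(0.0047), 'y': np.float64(0.0442), 'z': np.float64(0.004)} r [-0.12 -1.67 -0.64]
   {'x': np.float64(0.0044), 'y': np.float64(0.0442), 'z': np.float64(0.004)} r [-0.12 -1.67 -0.64]
   {'x': np.float64(0.004), 'y': np.float64(0.0443), 'z': np.float64(0.0039)} r [-0.12 -1.67 -0.64]
```

View pics/w32.png

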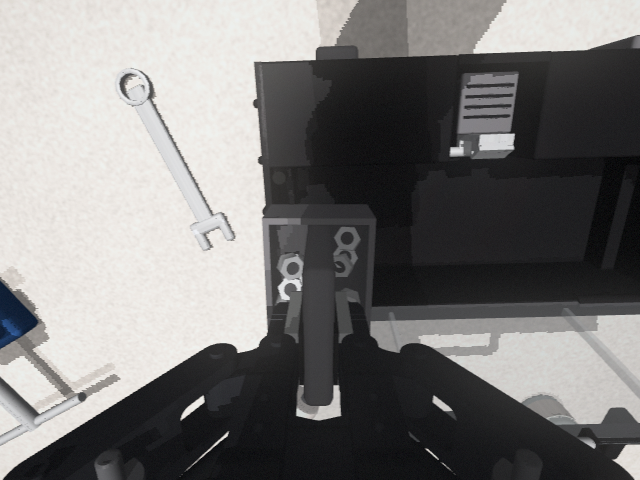

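Call:
jog_arm([
  {"x": 0.007, "y": 0.044, "z": 0.004, "rx": 0, "ry": -1.7, "rz": -0.6, "grip": 0.0},
  {"x": 0.007, "y": 0.044, "z": 0.004, "rx": -0.2, "ry": -1.7, "rz": -0.7, "grip": 0.0},
  {"x": 0.0065, "y": 0.044, "z": 0.004, "rx": -0.2, "ry": -1.7, "rz": -0.6, "grip": 0.0},
  {"x": 0.006, "y": 0.044, "z": 0.004, "rx": -0.2, "ry": -1.7, "rz": -0.7, "grip": 0.0},
  {"x": 0.006, "y": 0.044, "z": 0.004, "rx": -0.2, "ry": -1.7, "rz": -0.6, "grip": 0.0},
])

```text
clock: 35.6
tcp_pos: [0.5019, -0.1112, 0.1989]
orientation: [0.106, 2.991, 0.007]
contact_force: [1.6, 0.7, -1.5]
width: 0.0114
```

Call:
jog_arm([
  {"x": 0.0055, "y": 0.044, "z": 0.004, "rx": -0.2, "ry": -1.7, "rz": -0.7, "grip": 0.0},
  {"x": 0.005, "y": 0.044, "z": 0.004, "rx": -0.2, "ry": -1.7, "rz": -0.6, "grip": 0.0},
  {"x": 0.0045, "y": 0.044, "z": 0.004, "rx": 0, "ry": -1.7, "rz": -0.7, "grip": 0.0},
  {"x": 0.004, "y": 0.044, "z": 0.004, "rx": 0, "ry": -1.7, "rz": -0.6, "grip": 0.0},
  {"x": 0.004, "y": 0.043, "z": 0.004, "rx": 0, "ry": -1.7, "rz": -0.6, "grip": 0.0},
])

```text
clock: 36.1
tcp_pos: [0.4945, 0.1085, 0.1774]
orientation: [0.021, 2.843, 0.001]
contact_force: [1.6, -0.5, -0.9]
width: 0.0112
```

Call:
jog_arm([
  {"x": 0, "y": 0, "z": 0, "rx": 0, "ry": 0, "rz": 0, "grip": 0.0},
  {"x": 0, "y": 0, "z": 0, "rx": 0, "ry": 0, "rz": 0, "grip": 0.0},
])

```text
clock: 36.3
tcp_pos: [0.4941, 0.1096, 0.1776]
orientation: [0.012, 2.845, 0.002]
contact_force: [0.5, -1.2, -1.9]
width: 0.0111
```

```bash
python3 - <<'E'
from h import *
snap('wrist','w33');st()
plan(rk(.001,-.099,.0669+.01),RR)
E
```

```text
36.35 [0.4945 0.1073 0.1775] [1.9200e-02 2.8449e+00 3.0000e-04] [-0.6 -1.1 -1. ] 0.0112 [ 0.071  0.428 -0.551  2.32   1.126  0.375  0.1  ]
rot [ 0.13 -0.2  -0.  ] d_tool [-3.3  0.3 40.5] n 1
   {'x': np.float64(-0.0033), 'y': np.float64(0.0003), 'z': np.float64(0.0405)} r [ 0.13 -0.2  -0.  ]
```

View pics/w33.png

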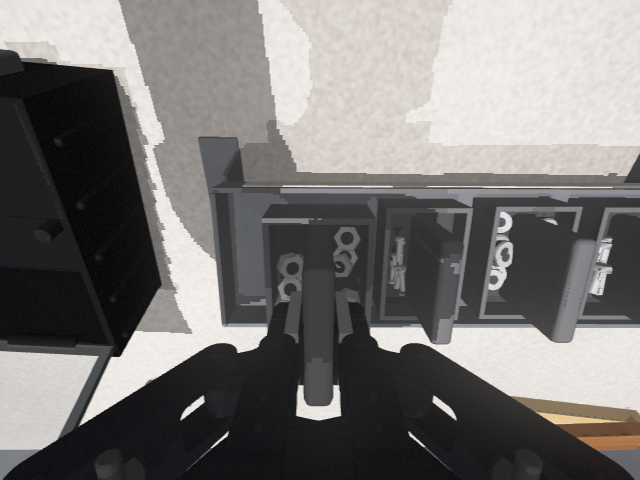

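Call:
jog_arm([
  {"x": -0.003, "y": 0, "z": 0.02, "rx": 0, "ry": -0.2, "rz": 0, "grip": 0.0},
  {"x": 0, "y": 0, "z": 0.02, "rx": 0, "ry": 0, "rz": 0, "grip": 0.0},
  {"x": 0, "y": 0, "z": 0.005, "rx": 0, "ry": 0, "rz": 0, "grip": 0.0},
  {"x": 0, "y": 0, "z": 0, "rx": 0, "ry": 0, "rz": 0, "grip": 0.0},
])

```text
clock: 36.75
tcp_pos: [0.5116, 0.1044, 0.135]
orientation: [0.028, 2.842, -0.0]
contact_force: [-0.7, -0.6, -1.8]
width: 0.0114
```

```bash
python3 - <<'E'
from h import *
st()
plan(rk(.001,-.099,.0669),RR)
E
```

```text
36.75 [0.5116 0.1044 0.135 ] [ 2.8000e-02  2.8416e+00 -5.0000e-04] [-0.7 -0.6 -1.8] 0.0114 [-0.012  0.513 -0.433  2.32   1.39   0.322 -0.148]
rot [ 0.05 -0.01 -0.35] d_tool [0.6 3.1 4.9] n 1
   {'x': np.float64(0.0006), 'y': np.float64(0.0031), 'z': np.float64(0.0049)} r [ 0.05 -0.01 -0.35]
```

Call:
jog_arm([
  {"x": 0, "y": 0.003, "z": 0.004, "rx": 0, "ry": 0, "rz": -0.3, "grip": 0.0},
  {"x": 0, "y": 0, "z": 0.001, "rx": 0, "ry": 0, "rz": 0, "grip": 0.0},
  {"x": 0, "y": 0, "z": 0, "rx": 0, "ry": 0, "rz": 0, "grip": 0.0},
])

```text
clock: 37.05
tcp_pos: [0.5134, 0.1108, 0.1319]
orientation: [0.014, 2.839, 0.003]
contact_force: [-0.5, -0.9, -1.8]
width: 0.0112
```

Call:
jog_arm([
  {"x": 0, "y": 0, "z": 0.001, "rx": 0, "ry": 0, "rz": 0, "grip": 0.0},
  {"x": 0, "y": 0, "z": 0, "rx": 0, "ry": 0, "rz": 0, "grip": 0.0},
])

```text
clock: 37.25
tcp_pos: [0.5135, 0.1113, 0.131]
orientation: [0.013, 2.839, 0.003]
contact_force: [0.3, 1.4, -1.8]
width: 0.0111
```

Call:
jog_arm([
  {"x": 0, "y": -0.003, "z": 0.0005, "rx": 0, "ry": 0, "rz": 0, "grip": 0.0},
  {"x": 0, "y": 0, "z": 0.001, "rx": 0, "ry": 0, "rz": 0, "grip": 0.0},
  {"x": 0, "y": 0, "z": 0, "rx": 0, "ry": 0, "rz": 0, "grip": 0.0},
])

```text
clock: 37.55
tcp_pos: [0.5137, 0.1103, 0.1307]
orientation: [0.009, 2.837, 0.007]
contact_force: [-5.6, 1.5, 12.1]
width: 0.011
```

Call:
jog_arm([
  {"x": 0, "y": 0, "z": 0.0005, "rx": 0, "ry": 0, "rz": 0, "grip": 0.0},
  {"x": 0, "y": 0, "z": 0, "rx": 0, "ry": 0, "rz": 0, "grip": 0.0},
])

```text
clock: 37.75
tcp_pos: [0.5137, 0.1105, 0.1307]
orientation: [0.009, 2.836, 0.007]
contact_force: [-8.1, 2.0, 16.7]
width: 0.0115
```

In contact. Release and retreat.

Call:
jog_arm([
  {"x": 0, "y": 0, "z": -0.001, "rx": 0, "ry": 0, "rz": 0, "grip": 0.03},
  {"x": 0, "y": 0, "z": 0, "rx": 0, "ry": 0, "rz": 0, "grip": 0.03},
  {"x": 0, "y": 0, "z": 0, "rx": 0, "ry": 0, "rz": 0, "grip": 0.03},
  {"x": 0, "y": 0, "z": -0.03, "rx": 0, "ry": 0, "rz": 0, "grip": 0.03},
  {"x": 0, "y": 0, "z": -0.04, "rx": 0, "ry": 0, "rz": 0, "grip": 0.034},
])

```text
clock: 38.25
tcp_pos: [0.4927, 0.1076, 0.1944]
orientation: [0.013, 2.843, 0.001]
contact_force: [0.5, -0.2, 1.0]
width: 0.0342
```

Call:
jog_arm([
  {"x": 0, "y": 0, "z": -0.04, "rx": 0, "ry": 0, "rz": 0, "grip": 0.034},
  {"x": 0, "y": 0.03, "z": -0.03, "rx": 0, "ry": 0, "rz": 0, "grip": 0.034},
  {"x": 0, "y": 0.03, "z": -0.03, "rx": 0, "ry": 0, "rz": 0, "grip": 0.034},
  {"x": 0, "y": 0, "z": 0, "rx": 0, "ry": 0, "rz": 0, "grip": 0.034},
])

```text
clock: 38.65
tcp_pos: [0.4656, 0.174, 0.2958]
orientation: [0.005, 2.83, 0.013]
contact_force: [0.7, 0.5, -0.4]
width: 0.0342
```

```bash
python3 - <<'E'
from h import *
snap('wrist','w34');snap('side','s34');snap('scene','c34');st()
crop('w34',100,100,620,320,1.5)
crop('s34',260,80,480,420,2)
E
```

```text
38.8 [0.4639 0.1669 0.2904] [1.4100e-02 2.8397e+00 1.0000e-04] [-1.2 -0.3 -0.9] 0.0335 [ 0.149  0.235 -0.782  2.225  0.636  0.585  0.454]
```

View pics/w34.png

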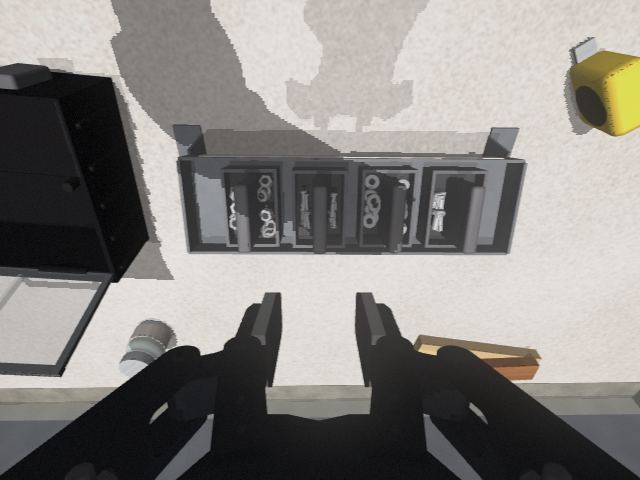

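View pics/s34_c260_80.png

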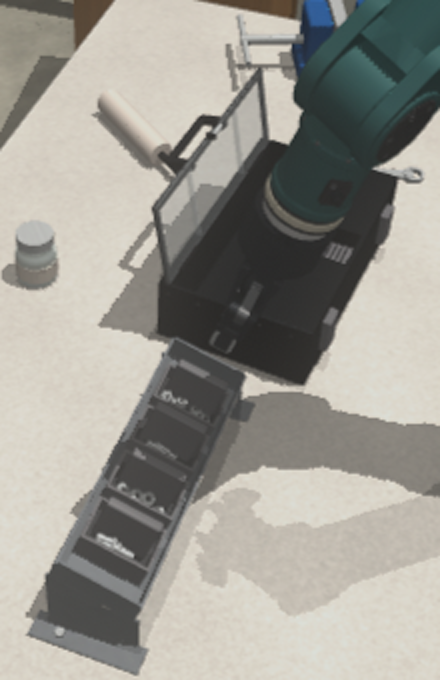

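```bash
python3 - <<'E'
from h import *
crop('w34',175,145,355,265,4.4);crop('w34',340,145,535,265,4.1)
E
```

```text
(no output)
```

View pics/w34_c175_145.png

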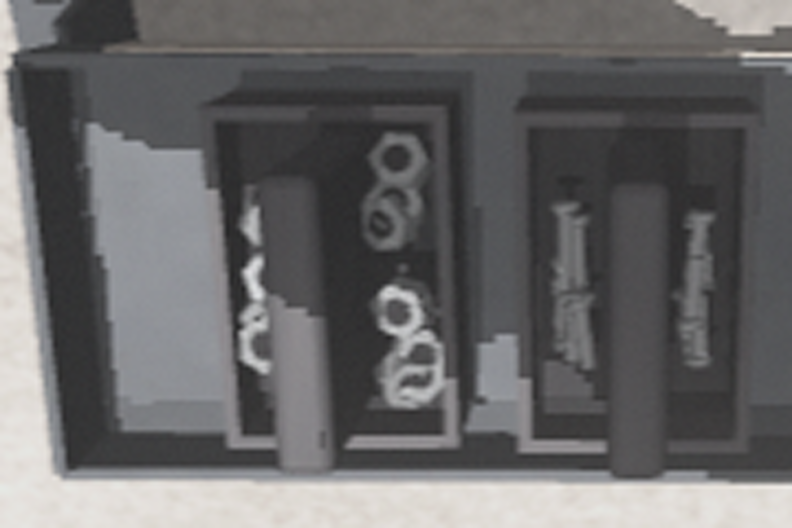

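View pics/w34_c340_145.png

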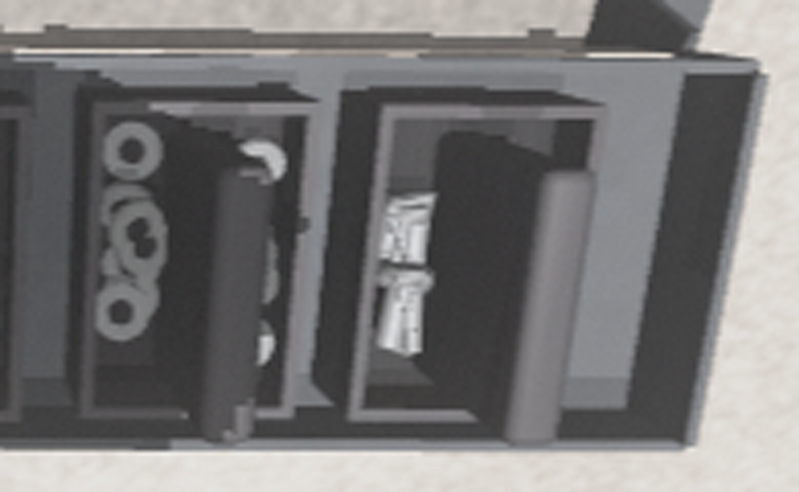

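```bash
cat > chk.py <<'E'
from h import *
from scipy.optimize import least_squares
def chk(fn,B):
    w=load(fn)
    for n,P in B.items():
        q=[(.038,.026),(.038,-.026),(-.038,.026),(-.038,-.026)]
        f=lambda p: np.concatenate([proj(w,rk(p[0]+np.cos(p[3])*a-np.sin(p[3])*b,p[1]+np.sin(p[3])*a+np.cos(p[3])*b,p[2]+.032))-u for (a,b),u in zip(q,P)])
        r=least_squares(f,[0,0,0,0]); print(n,np.round(r.x,4),np.round(r.fun,1))
E
python3 - <<'E'
from chk import *
a=lambda x,y:(175+x/4.4,145+y/4.4); b=lambda x,y:(340+x/4.1,145+y/4.1)
chk('w34',dict(D=[a(458,446),a(230,446),a(446,108),a(205,108)],C=[a(744,450),a(520,450),a(755,115),a(516,115)],B=[b(290,416),b(80,416),b(316,105),b(83,105)],A=[b(555,416),b(350,416),b(604,108),b(380,108)]))
E
```

```text
D [ 0.0006 -0.0965 -0.0058  0.001 ] [ 0.  -0.1  0.1 -0.2  0.3  0.3 -0.5 -0. ]
C [ 0.0019 -0.0304 -0.0074 -0.0003] [ 0.2 -0.1 -0.  -0.2  0.2  0.3 -0.4 -0. ]
B [ 0.0003  0.0357 -0.0046  0.0189] [-0.2 -0.1 -0.3  0.7 -0.6 -0.6  1.   0.1]
A [ 0.0014  0.1044 -0.009   0.0067] [ 0.2 -0.1 -0.3  0.1 -0.2 -0.   0.3  0. ]
```

All four bins sit at consistent depth and attitude on the shelf: x within 2 mm, y −0.097, −0.030, 0.036 and 0.104. Now back to the grab bar to shut the lid.

```bash
python3 - <<'E'
from h import *
plan([.647,-.2230,.33],Rd(CY+np.pi/2))
o=manip.observe()
E
```

```text
rot [14.39 13.06 94.15] d_tool [-190.4 -388.1   17.2] n 12
   {'x': np.float64(-0.0159), 'y': np.float64(-0.0323), 'z': np.float64(0.0014)} r [1.2  1.09 7.85]
   {'x': np.float64(-0.0202), 'y': np.float64(-0.0298), 'z': np.float64(0.0017)} r [1.2  1.09 7.85]
   {'x': np.float64(-0.0241), 'y': np.float64(-0.0268), 'z': np.float64(0.0019)} r [1.2  1.09 7.85]
   {'x': np.float64(-0.0275), 'y': np.float64(-0.0232), 'z': np.float64(0.0019)} r [1.2  1.09 7.85]
   {'x': np.float64(-0.0305), 'y': np.float64(-0.0192), 'z': np.float64(0.0018)} r [1.2  1.09 7.85]
   {'x': np.float64(-0.0328), 'y': np.float64(-0.0148), 'z': np.float64(0.0016)} r [1.2  1.09 7.85]
   {'x': np.float64(-0.0346), 'y': np.float64(-0.0101), 'z': np.float64(0.0012)} r [1.2  1.09 7.85]
   {'x': np.float64(-0.0356), 'y': np.float64(-0.0053), 'z': np.float64(0.0007)} r [1.2  1.09 7.85]
   {'x': np.float64(-0.036), 'y': np.float64(-0.0004), 'z': np.float64(0.0001)} r [1.2  1.09 7.85]
   {'x': np.float64(-0.0358), 'y': np.float64(0.0045), 'z': np.float64(-0.0006)} r [1.2  1.09 7.85]
   {'x': np.float64(-0.0348), 'y': np.float64(0.0094), 'z': np.float64(-0.0015)} r [1.2  1.09 7.85]
   {'x': np.float64(-0.0331), 'y': np.float64(0.014), 'z': np.float64(-0.0024)} r [1.2  1.09 7.85]
```

Call:
jog_arm([
  {"x": -0.016, "y": -0.032, "z": -0.0085, "rx": 1.2, "ry": 1.1, "rz": 7.85, "grip": 0.024},
  {"x": -0.02, "y": -0.03, "z": -0.0085, "rx": 1.2, "ry": 1.1, "rz": 7.85, "grip": 0.024},
  {"x": -0.024, "y": -0.027, "z": -0.008, "rx": 1.2, "ry": 1.1, "rz": 7.85, "grip": 0.024},
  {"x": -0.0275, "y": -0.023, "z": 0.002, "rx": 1.2, "ry": 1.1, "rz": 7.85, "grip": 0.024},
  {"x": -0.0305, "y": -0.019, "z": 0.002, "rx": 1.2, "ry": 1.1, "rz": 7.85, "grip": 0.024},
])

```text
clock: 39.3
tcp_pos: [0.5317, 0.0032, 0.3345]
orientation: [1.031, 2.77, -0.0]
contact_force: [0.8, 0.9, -0.3]
width: 0.0242
```

Call:
jog_arm([
  {"x": -0.033, "y": -0.015, "z": 0.0015, "rx": 1.2, "ry": 1.1, "rz": 7.85, "grip": 0.024},
  {"x": -0.0345, "y": -0.01, "z": 0.001, "rx": 1.2, "ry": 1.1, "rz": 7.85, "grip": 0.024},
  {"x": -0.0355, "y": -0.0055, "z": 0.0005, "rx": 1.2, "ry": 1.1, "rz": 7.85, "grip": 0.024},
  {"x": -0.036, "y": -0.0005, "z": 0, "rx": 1.2, "ry": 1.1, "rz": 7.85, "grip": 0.024},
  {"x": -0.036, "y": 0.0045, "z": -0.0005, "rx": 1.2, "ry": 1.1, "rz": 7.85, "grip": 0.024},
])

```text
clock: 39.8
tcp_pos: [0.6072, -0.1593, 0.35]
orientation: [1.993, 2.364, -0.002]
contact_force: [1.0, -0.5, -1.2]
width: 0.0243
```

Call:
jog_arm([
  {"x": -0.035, "y": 0.0095, "z": -0.0015, "rx": 1.2, "ry": 1.1, "rz": 7.85, "grip": 0.024},
  {"x": -0.033, "y": 0.014, "z": -0.0025, "rx": 1.2, "ry": 1.1, "rz": 7.85, "grip": 0.024},
  {"x": 0, "y": 0, "z": 0, "rx": 0, "ry": 0, "rz": 0, "grip": 0.024},
  {"x": 0, "y": 0, "z": 0, "rx": 0, "ry": 0, "rz": 0, "grip": 0.024},
])

```text
clock: 40.2
tcp_pos: [0.6377, -0.2238, 0.3561]
orientation: [-2.324, -2.104, 0.003]
contact_force: [0.1, 0.3, -0.4]
width: 0.0241
```

```bash
python3 - <<'E'
from h import *
snap('wrist','w35');st()
plan([.647,-.223,.24],Rd(CY+np.pi/2))
E
```

```text
40.25 [ 0.6377 -0.2216  0.3566] [-2.3211e+00 -2.1073e+00  1.0000e-03] [-0.9  0.7 -0.3] 0.0243 [ 0.523  0.462 -0.374  1.609  0.179  1.111  0.007]
rot [-0.31 -0.23 -0.01] d_tool [ -0.9  10.  116.6] n 3
   {'x': np.float64(-0.0003), 'y': np.float64(0.0033), 'z': np.float64(0.0389)} r [-0.1  -0.08 -0.  ]
   {'x': np.float64(-0.0003), 'y': np.float64(0.0033), 'z': np.float64(0.0389)} r [-0.1  -0.08 -0.  ]
   {'x': np.float64(-0.0002), 'y': np.float64(0.0032), 'z': np.float64(0.0389)} r [-0.1  -0.08 -0.  ]
```

View pics/w35.png

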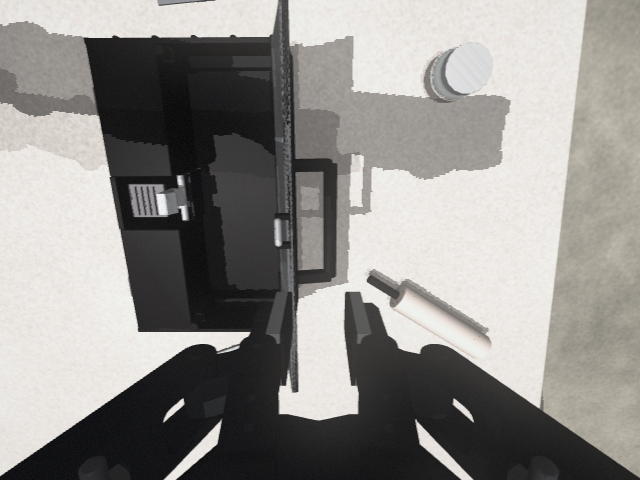

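Call:
jog_arm([
  {"x": -0.001, "y": 0.01, "z": 0.04, "rx": -0.3, "ry": -0.2, "rz": 0, "grip": 0.024},
  {"x": 0, "y": 0, "z": 0.04, "rx": 0, "ry": 0, "rz": 0, "grip": 0.024},
  {"x": 0, "y": 0, "z": 0.045, "rx": 0, "ry": 0, "rz": 0, "grip": 0.024},
  {"x": 0, "y": 0, "z": 0, "rx": 0, "ry": 0, "rz": 0, "grip": 0.024},
  {"x": 0, "y": 0, "z": 0, "rx": 0, "ry": 0, "rz": 0, "grip": 0.024},
])

```text
clock: 40.75
tcp_pos: [0.6484, -0.2219, 0.2337]
orientation: [2.323, 2.114, 0.003]
contact_force: [0.7, -1.2, 0.6]
width: 0.0238
```

```bash
python3 - <<'E'
from h import *
snap('wrist','w36');st()
plan([.647,-.223,.191],Rd(CY+np.pi/2))
E
```

```text
40.8 [ 0.6499 -0.2224  0.2357] [2.3204 2.1107 0.0064] [-0.4  0.7  0.7] 0.0243 [ 0.495  0.582 -0.346  1.71   0.243  0.886 -0.047]
rot [0.36 0.01 0.1 ] d_tool [-0.9 -3.2 44.7] n 1
   {'x': np.float64(-0.0009), 'y': np.float64(-0.0032), 'z': np.float64(0.0447)} r [0.36 0.01 0.1 ]
```

View pics/w36.png

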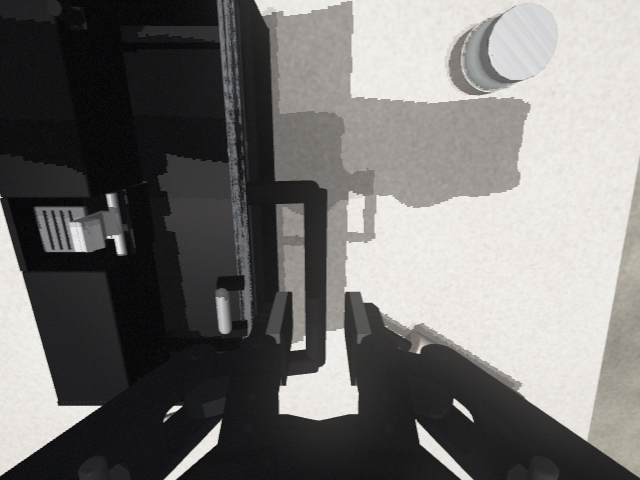

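Call:
jog_arm([
  {"x": 0, "y": -0.002, "z": 0.02, "rx": 0, "ry": 0, "rz": 0, "grip": 0.024},
  {"x": 0, "y": 0, "z": 0.02, "rx": 0, "ry": 0, "rz": 0, "grip": 0.024},
  {"x": 0, "y": 0, "z": 0.005, "rx": 0, "ry": 0, "rz": 0, "grip": 0.024},
  {"x": 0, "y": 0, "z": 0, "rx": 0, "ry": 0, "rz": 0, "grip": 0.024},
])

```text
clock: 41.2
tcp_pos: [0.649, -0.223, 0.1916]
orientation: [2.32, 2.108, 0.008]
contact_force: [-0.1, -0.5, 0.8]
width: 0.0243
```

Call:
jog_arm([
  {"x": 0, "y": 0, "z": 0, "rx": 0, "ry": 0, "rz": 0, "grip": 0.0},
  {"x": 0, "y": 0, "z": 0, "rx": 0, "ry": 0, "rz": 0, "grip": 0.0},
  {"x": 0, "y": 0, "z": 0, "rx": 0, "ry": 0, "rz": 0, "grip": 0.0},
])

```text
clock: 41.5
tcp_pos: [0.647, -0.223, 0.1914]
orientation: [2.323, 2.11, 0.003]
contact_force: [-4.2, 1.1, 5.5]
width: 0.0098
```

```bash
python3 - <<'E'
from h import *
st()
def bar(th,r=(.1,.037),h=(.086,.087)):
    return np.array([h[0]-r[0]*np.cos(th)+r[1]*np.sin(th), h[1]+r[0]*np.sin(th)+r[1]*np.cos(th)])
th=np.linspace(1.75,0.03,17); P=[bar(t) for t in th]
for t,a,b in zip(th[1:],P[:-1],P[1:]):
    d=b-a; print(round(t,2),'y',round(d[0],4),'z',round(-d[1],4), 'bar world', np.round(cw(b[0],0,b[1]),3))
E
```

```text
41.5 [ 0.647  -0.223   0.1914] [2.3231 2.1097 0.003 ] [-4.2  1.1  5.5] 0.0098 [ 0.485  0.627 -0.33   1.747  0.267  0.808 -0.068]
1.64 y -0.0102 z -0.0053 bar world [ 0.64  -0.222  0.184]
1.54 y -0.0107 z -0.0042 bar world [ 0.629 -0.221  0.188]
1.43 y -0.0111 z -0.003 bar world [ 0.618 -0.22   0.191]
1.32 y -0.0113 z -0.0018 bar world [ 0.607 -0.219  0.193]
1.21 y -0.0114 z -0.0006 bar world [ 0.595 -0.218  0.194]
1.1 y -0.0114 z 0.0007 bar world [ 0.584 -0.217  0.193]
1.0 y -0.0113 z 0.0019 bar world [ 0.573 -0.216  0.191]
0.89 y -0.011 z 0.0031 bar world [ 0.562 -0.215  0.188]
0.78 y -0.0106 z 0.0043 bar world [ 0.551 -0.214  0.184]
0.68 y -0.0101 z 0.0054 bar world [ 0.541 -0.213  0.178]
0.57 y -0.0095 z 0.0064 bar world [ 0.532 -0.212  0.172]
0.46 y -0.0087 z 0.0074 bar world [ 0.523 -0.211  0.165]
0.35 y -0.0079 z 0.0083 bar world [ 0.515 -0.21   0.156]
0.25 y -0.007 z 0.0091 bar world [ 0.508 -0.209  0.147]
0.14 y -0.0059 z 0.0098 bar world [ 0.502 -0.209  0.137]
0.03 y -0.0049 z 0.0104 bar world [ 0.497 -0.208  0.127]
```

Call:
jog_arm([
  {"x": 0, "y": -0.0105, "z": -0.006, "rx": 0, "ry": 0, "rz": 0, "grip": 0.0},
  {"x": 0, "y": -0.0105, "z": -0.0045, "rx": 0, "ry": 0, "rz": 0, "grip": 0.0},
  {"x": 0, "y": -0.011, "z": -0.0035, "rx": 0, "ry": 0, "rz": 0, "grip": 0.0},
  {"x": 0, "y": -0.0115, "z": -0.0025, "rx": 0, "ry": 0, "rz": 0, "grip": 0.0},
  {"x": 0, "y": -0.0115, "z": -0.0005, "rx": 0, "ry": 0, "rz": 0, "grip": 0.0},
])

```text
clock: 42.0
tcp_pos: [0.5946, -0.218, 0.2086]
orientation: [2.318, 2.106, 0.011]
contact_force: [3.8, -0.0, 3.8]
width: 0.0092
```

Call:
jog_arm([
  {"x": 0, "y": -0.0115, "z": 0.0005, "rx": 0, "ry": 0, "rz": 0, "grip": 0.0},
  {"x": 0, "y": -0.0115, "z": 0.002, "rx": 0, "ry": 0, "rz": 0, "grip": 0.0},
  {"x": 0, "y": -0.011, "z": 0.003, "rx": 0, "ry": 0, "rz": 0, "grip": 0.0},
])

```text
clock: 42.3
tcp_pos: [0.5583, -0.2145, 0.2015]
orientation: [2.322, 2.109, 0.005]
contact_force: [1.3, -0.1, 3.6]
width: 0.0094
```

```bash
python3 - <<'E'
from h import *
st();snap('side','s37');crop('s37',330,80,470,275,4)
E
```

```text
42.3 [ 0.5583 -0.2145  0.2015] [2.3217 2.1086 0.0055] [ 1.3 -0.1  3.6] 0.0094 [ 0.54   0.518 -0.345  1.939  0.257  0.72  -0.052]
```

View pics/s37_c330_80.png

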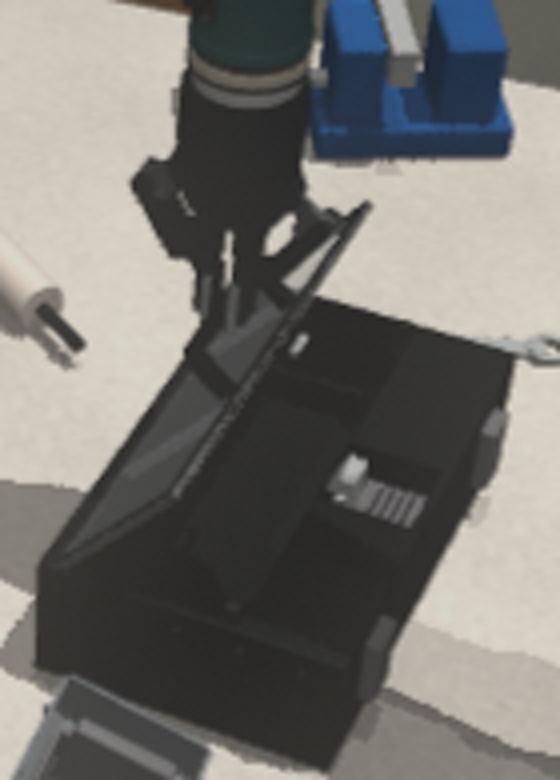

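Call:
jog_arm([
  {"x": 0, "y": -0.0105, "z": 0.004, "rx": 0, "ry": 0, "rz": 0, "grip": 0.0},
  {"x": 0, "y": -0.01, "z": 0.0055, "rx": 0, "ry": 0, "rz": 0, "grip": 0.0},
  {"x": 0, "y": -0.0095, "z": 0.0065, "rx": 0, "ry": 0, "rz": 0, "grip": 0.0},
  {"x": 0, "y": -0.0085, "z": 0.0075, "rx": 0, "ry": 0, "rz": 0, "grip": 0.0},
  {"x": 0, "y": -0.008, "z": 0.0085, "rx": 0, "ry": 0, "rz": 0, "grip": 0.0},
])

```text
clock: 42.85
tcp_pos: [0.5123, -0.2101, 0.1671]
orientation: [2.323, 2.11, 0.005]
contact_force: [5.2, -0.5, -1.7]
width: 0.0097
```

Call:
jog_arm([
  {"x": 0, "y": -0.007, "z": 0.009, "rx": 0, "ry": 0, "rz": 0, "grip": 0.0},
  {"x": 0, "y": -0.006, "z": 0.01, "rx": 0, "ry": 0, "rz": 0, "grip": 0.0},
  {"x": 0, "y": 0, "z": 0, "rx": 0, "ry": 0, "rz": 0, "grip": 0.0},
])

```text
clock: 43.15
tcp_pos: [0.4986, -0.2088, 0.1477]
orientation: [2.324, 2.111, 0.002]
contact_force: [2.7, -1.1, 2.6]
width: 0.0096
```

Call:
jog_arm([
  {"x": 0, "y": -0.004, "z": 0.008, "rx": 0, "ry": 0, "rz": 0, "grip": 0.0},
  {"x": 0, "y": -0.001, "z": 0.004, "rx": 0, "ry": 0, "rz": 0, "grip": 0.0},
  {"x": 0, "y": 0, "z": 0, "rx": 0, "ry": 0, "rz": 0, "grip": 0.0},
])

```text
clock: 43.45
tcp_pos: [0.4938, -0.2083, 0.1362]
orientation: [2.324, 2.111, 0.002]
contact_force: [1.6, -1.2, -3.6]
width: 0.0096
```

Call:
jog_arm([
  {"x": 0, "y": 0, "z": 0.002, "rx": 0, "ry": 0, "rz": 0, "grip": 0.0},
  {"x": 0, "y": 0, "z": 0.001, "rx": 0, "ry": 0, "rz": 0, "grip": 0.0},
  {"x": 0, "y": 0, "z": 0, "rx": 0, "ry": 0, "rz": 0, "grip": 0.0},
])

```text
clock: 43.75
tcp_pos: [0.4935, -0.2083, 0.1352]
orientation: [2.325, 2.111, -0.0]
contact_force: [-2.7, 1.5, 14.8]
width: 0.0097
```

Call:
jog_arm([
  {"x": 0, "y": 0, "z": 0.002, "rx": 0, "ry": 0, "rz": 0, "grip": 0.0},
  {"x": 0, "y": 0, "z": 0, "rx": 0, "ry": 0, "rz": 0, "grip": 0.0},
  {"x": 0, "y": 0, "z": 0, "rx": 0, "ry": 0, "rz": 0, "grip": 0.0},
])

```text
clock: 44.05
tcp_pos: [0.4935, -0.2083, 0.135]
orientation: [2.324, 2.11, -0.002]
contact_force: [-6.9, 2.4, 30.3]
width: 0.0091
```

```bash
python3 - <<'E'
from h import *
st();snap('wrist','w38');snap('side','s38');crop('s38',330,80,470,275,4)
E
```

```text
44.05 [ 0.4935 -0.2083  0.135 ] [ 2.3240e+00  2.1101e+00 -1.7000e-03] [-6.9  2.4 30.3] 0.0091 [ 0.533  0.55  -0.297  2.115  0.32   0.516 -0.098]
```

View pics/w38.png

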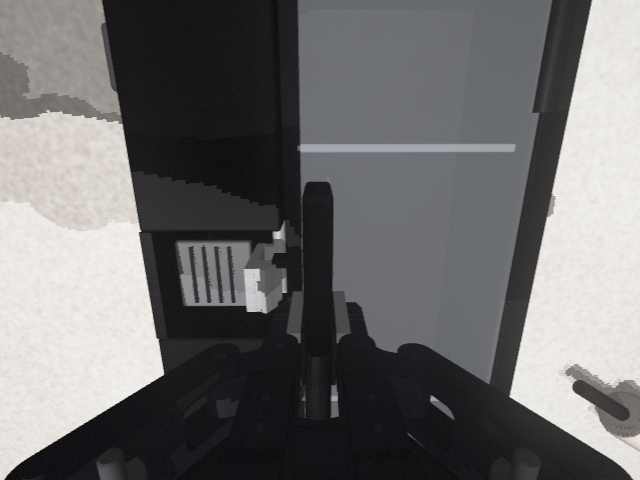

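View pics/s38_c330_80.png

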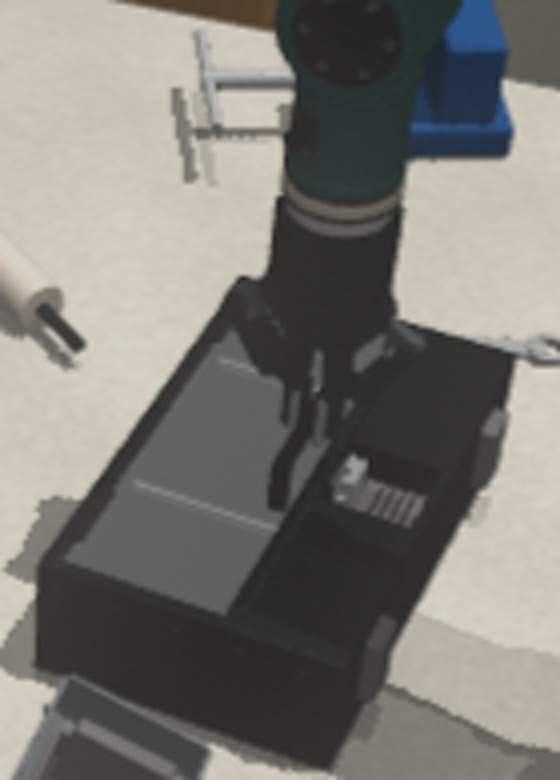

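Call:
jog_arm([
  {"x": 0, "y": 0, "z": -0.002, "rx": 0, "ry": 0, "rz": 0, "grip": 0.0},
  {"x": 0, "y": 0, "z": -0.002, "rx": 0, "ry": 0, "rz": 0, "grip": 0.0},
  {"x": 0, "y": 0, "z": -0.002, "rx": 0, "ry": 0, "rz": 0, "grip": 0.0},
  {"x": 0, "y": 0, "z": 0, "rx": 0, "ry": 0, "rz": 0, "grip": 0.0},
])

```text
clock: 44.55
tcp_pos: [0.4937, -0.2083, 0.1361]
orientation: [2.325, 2.111, 0.003]
contact_force: [3.2, -0.9, -13.5]
width: 0.0093
```

A gentle upward pull meets 13.5 N with almost no motion, so the lid is latched. Let go and move away.

Call:
jog_arm([
  {"x": 0, "y": 0, "z": 0.0025, "rx": 0, "ry": 0, "rz": 0, "grip": 0.03},
  {"x": 0, "y": 0, "z": 0, "rx": 0, "ry": 0, "rz": 0, "grip": 0.04},
  {"x": 0, "y": 0, "z": 0, "rx": 0, "ry": 0, "rz": 0, "grip": 0.04},
  {"x": 0, "y": 0, "z": -0.03, "rx": 0, "ry": 0, "rz": 0, "grip": 0.04},
  {"x": 0, "y": 0, "z": -0.045, "rx": 0, "ry": 0, "rz": 0, "grip": 0.04},
])

```text
clock: 45.05
tcp_pos: [0.4922, -0.2076, 0.2093]
orientation: [-2.323, -2.111, 0.001]
contact_force: [0.9, -0.8, 0.1]
width: 0.0399
```

Call:
jog_arm([
  {"x": 0, "y": 0, "z": -0.045, "rx": 0, "ry": 0, "rz": 0, "grip": 0.04},
  {"x": 0, "y": 0, "z": -0.045, "rx": 0, "ry": 0, "rz": 0, "grip": 0.04},
  {"x": 0, "y": 0, "z": -0.045, "rx": 0, "ry": 0, "rz": 0, "grip": 0.04},
  {"x": 0, "y": 0, "z": 0, "rx": 0, "ry": 0, "rz": 0, "grip": 0.04},
  {"x": 0, "y": 0, "z": 0, "rx": 0, "ry": 0, "rz": 0, "grip": 0.04},
])

```text
clock: 45.55
tcp_pos: [0.4939, -0.2081, 0.3469]
orientation: [2.321, 2.108, 0.005]
contact_force: [0.0, 0.3, -0.4]
width: 0.0401
```

```bash
python3 - <<'E'
from h import *
st();snap('wrist','w39');snap('side','s39');snap('scene','c39');crop('s39',260,130,480,430,2.4)
E
```

```text
45.55 [ 0.4939 -0.2081  0.3469] [2.3212 2.1081 0.005 ] [ 0.   0.3 -0.4] 0.0401 [ 0.655  0.272 -0.422  1.925  0.135  0.965  0.075]
```

View pics/w39.png

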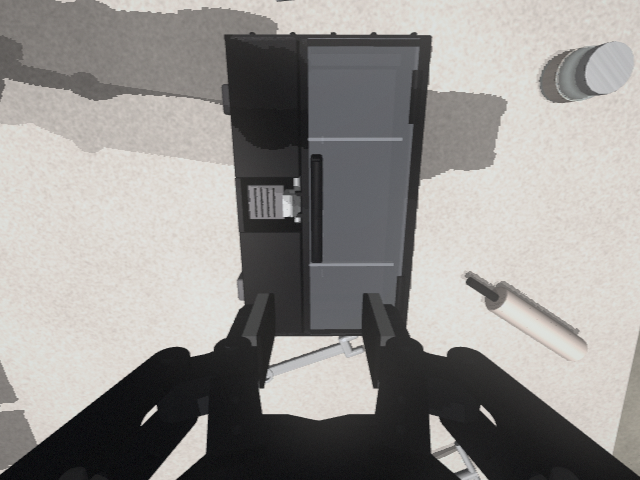

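View pics/s39_c260_130.png

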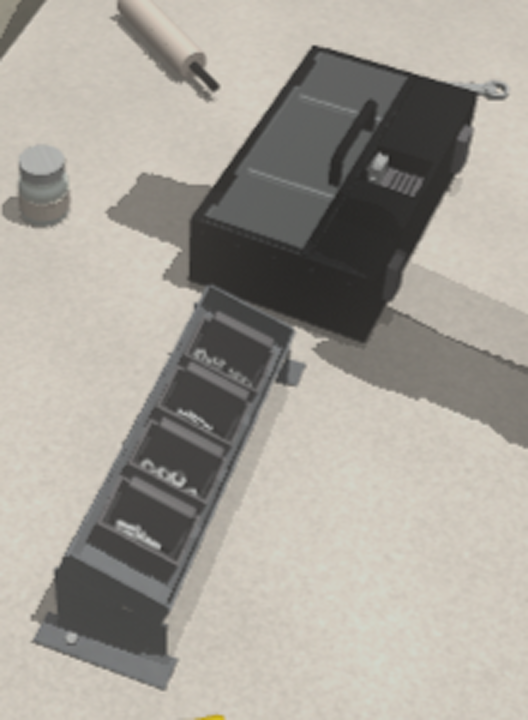

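View pics/c39.png

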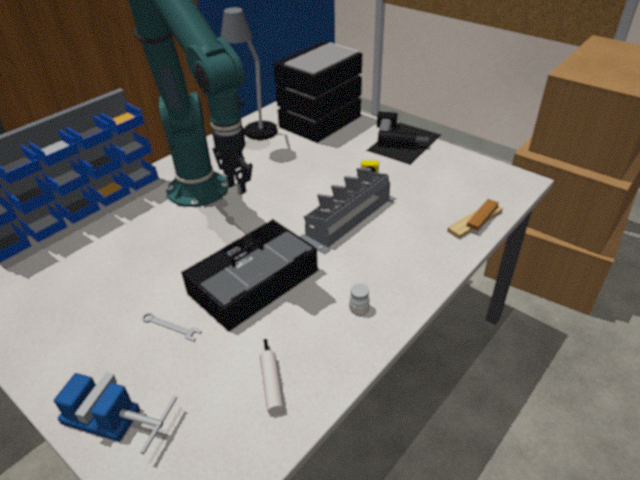

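```bash
python3 - <<'E'
from h import *
crop('w39',225,140,335,260,5)
E
```

```text
(no output)
```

View pics/w39_c225_140.png

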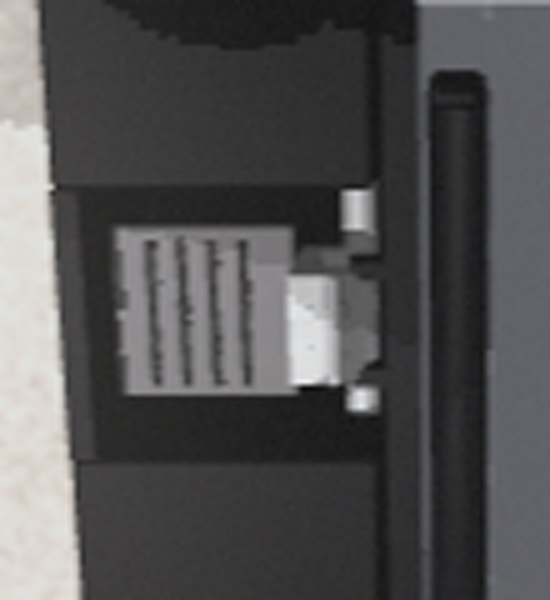

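The nose lies over the striker bar, as it did at the start, and the lid is flush. I'll hand in.

```bash
python3 - <<'E'
from h import *
print(manip.finish_job()); st()
E
```

```text
the job is handed in; nothing more can be done
None
the job is handed in; nothing more can be done
```

The job is handed in, at about 46 s of the 210 s allowed. No verdict was reported.

**What I did**
- I pressed the hook plate, which freed the lid, then pinched the grab bar and swung the lid open. It was hard against its stop: 3 mm more command gave no movement and the force doubled.
- There were four bins: sleeves, washers, screws and nuts. I moved each one to its own slot in the rack, pressing until I felt it touch the shelf, then let go.
- I swung the lid shut by the bar and pressed it with about 30 N.

**Last checks**
- **Bins:** before I shut the lid, the picture fit put all four within 2 mm of the shelf's middle along the slope, and at y of about −0.097, −0.030, +0.036 and +0.104 m. They were parallel to the shelf.
- **One disagreement:** that fit put the bin undersides 5 to 9 mm below the shelf surface, which is outside the allowed −4 mm. All four were off the same way, so I took it as camera error, since I had felt each bin touch the shelf. The final side and scene pictures show all four still upright in the rack.
- **Lid and hook:** an upward pull of 13.5 N moved the lid only about 1 mm. The final pictures show it flush, with the hook's nose over the striker bar.
- **Other things:** the jar and spanner look unmoved in the final pictures. The tape measure is only partly visible there, but it was never touched. The arm was clear of everything.

I saw no knocked bin and no slackening of the grip.

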